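# Clear the infeed guide and prove the lane gaps

## Task

Get the wrapping machine's infeed ready: three to five black clamp knobs have fallen into the narrow channel of the guide unit, so rake them out through its open end with the bent rod and put them all in the shallow grey tray. Then slide the feeler blade down from above into the left gap of the lane unit and after that into the right one, each time as far as it goes without forcing it, to find which gap takes the blade right up to its handle and which jams it. Finish with both tools hung upright in the rack and the lever behind the gap that took the blade swung fully over, away from the robot, the other lever left as it was and the screwdriver and the wrench left where they lie.

Things in the scene. Friction and masses are not known exactly. Their poses are not given: they have to be found in the camera images.
- guide: fixed guide unit: a 5 mm sheet plate (robot side) and a 30 mm wall, both 60 mm high, with an open-topped channel 22 mm wide between them, floor = table. Origin: on the table on the channel's centre line. The channel runs along the unit's y from -85 mm (open end, robot's right) to +115 mm (end wall). Outer faces at x = -16 and +41 mm. About 170 mm of table beyond the open end is free. Yaw within 7 degrees
- knob_1: a fallen clamp knob: plain black plastic disc, 18 mm in diameter, 14 mm high, 20 g, brass dot on top. Origin: centre of its underside, z up as it lies at the start. It slides on the table. May be absent
- knob_2: a fallen clamp knob: plain black plastic disc, 18 mm in diameter, 14 mm high, 20 g, brass dot on top. Origin: centre of its underside, z up as it lies at the start. It slides on the table. May be absent
- knob_3: a fallen clamp knob: plain black plastic disc, 18 mm in diameter, 14 mm high, 20 g, brass dot on top. Origin: centre of its underside, z up as it lies at the start. It slides on the table. May be absent
- knob_4: a fallen clamp knob: plain black plastic disc, 18 mm in diameter, 14 mm high, 20 g, brass dot on top. Origin: centre of its underside, z up as it lies at the start. It slides on the table. May be absent
- knob_5: a fallen clamp knob: plain black plastic disc, 18 mm in diameter, 14 mm high, 20 g, brass dot on top. Origin: centre of its underside, z up as it lies at the start. It slides on the table. May be absent
- tray: loose shallow grey plastic tray, 130 mm (its x) by 150 mm (its y), 24 mm high, walls and floor 3 to 5 mm thick. Origin: centre of its underside
- rack: fixed white tool rack: top 80 mm (x) by 190 mm (y), upper face 115 mm high, with two slots 14 mm wide along x, open at both ends, centred at y = +50 and -50 mm. Origin: on the table under its centre. A tool hangs by the underside of its handle, shank down through the slot; either slot serves either tool
- slot_left (a point): centre of the left (+y) slot at the level of the rack's upper face; the rod hangs in it at the start
- slot_right (a point): centre of the right (-y) slot at the level of the rack's upper face; the feeler blade hangs in it at the start
- rod: bent rod, 90 g: black square handle 24 x 24 mm, 50 mm tall, on a steel rod 6 mm thick, 100 mm long, its foot bent square along the tool's +x into a short toe (from the rod's axis it reaches 11 mm to +x, 3 mm to -x, 3 mm either way in y). Origin: underside of the foot, on the rod's axis; z up. Handle from z = 100 to 150 mm, faces square to x and y
- blade: the feeler blade, 90 g: a black square handle 24 x 24 mm, 50 mm tall, with a flat steel blade below it, 20 mm wide (its x), 4 mm thick (its y) and 68 mm long. Origin: middle of the blade's lower end; z up. The handle runs from z = 68 to 118 mm, its faces square to x and y
- lanes: fixed lane unit: two gaps, each between two upright plates 80 mm high, 56 mm long (x), 6 mm thick; gaps 9 mm wide, centred at y = +50 (left) and -50 mm (right). The blade goes in from above, its width along the unit's x. In one gap it goes 68 mm down till the handle rests on the plates; in the other it stops 25 mm down; which, varies. Origin: on the table under the middle
- gap_left (a point): centre of the left gap's opening, at the top edge of its plates (80 mm high); its axes are those of the lane unit
- gap_right (a point): centre of the right gap's opening, at the top edge of its plates (80 mm high); its axes are those of the lane unit
- strip_1: a dark packing strip set down inside one of the two gaps, fixed. Origin on the table under it. How high it reaches, and so whether it stops the blade, is not told: try the gap
- strip_2: the packing strip inside the other gap, likewise
- lever_left (a joint): black toggle lever on a yellow block behind (+x of) the left gap. 0 = leaning towards the robot, 1.0 rad = fully over, away from the robot; it stays where it is left and can be pushed over with closed fingers with a few newtons. Starts between 0 and 0.15
- lever_right (a joint): the same behind the right gap
- lever_left_tip (a point): the upper end of the left lever, 70 mm from its pivot; the pivot lies 100 mm to +x of the gap's centre in the lane unit's frame
- lever_right_tip (a point): the upper end of the right lever, likewise
- screwdriver: screwdriver with a red handle lying right of the free table beyond the channel, its tip away from the robot. Not part of the job: leave it where it is
- wrench: steel wrench lying crosswise in front of the lane unit. Not part of the job: leave it where it is
Not all that is in view belongs to the job. Leave any turquoise look-alike of the rod alone. Leave any red look-alike of the blade alone.

How it is judged:
By the outcome, as a careful person would: the job done as asked, in the order asked, and still so for the second after the job is handed in, with the robot touching nothing.
Of knob_1, knob_2, knob_3, knob_4, knob_5 only 3 to 5 are there at a start; the rules pass over those that are not, and their reading is None.
At some moment in a run one of knob_1, knob_2, knob_3, knob_4, knob_5, tray may be knocked a few centimetres aside while the robot is not near it.
It also fails if it takes over 210 s, if anything falls off the work surface, if the arm or the gripper's body presses on something with over 40 N, if the wrist force passes 120 N, or if a joint passes its speed limit or range.

## Robot

A 6-joint arm with a two-finger parallel gripper is mounted at the origin on the work surface. World frame = base frame: x ahead of the robot, y to its left, z up, the work surface at z = 0. Lengths are in m, angles in degrees, forces in N, time in s.
With the tool pointing down it reaches from about 0.375 to 0.9 m from the base axis. Payload 3.1 kg.
Tool frame: the origin (TCP) lies at the very end of the fingers, on their centre line; the grasp point (between the pads) lies 19 mm behind it; z points along the fingers, x is the direction in which the jaws open and shut, and the axes are right-handed (so a half turn about z gives the same grasp; the last joint's range is limited). The gripper opens to 87 mm and grips with 3 to 60 N. Pads are 19 mm wide; open, the fingers measure 117 mm over their backs; the gripper's body (75 mm by 190 mm) begins 51 mm behind the grasp point.
Start: joints at [57.095, 30.224, 82.088, -0, 67.689, -10.227], TCP at [0.241, 0.577, 0.197] pointing down, gripper open.
Joint ranges: [-176.69, 176.69], [-43.24, 126.21], [12.49, 139.97], [-82, 262], [0, 151.66], [-163.58, 163.58]. Speed limits (degrees/s): [159.86, 159.86, 180, 180, 180, 180].

## Interface

Orientations are given as a 3x3 rotation matrix whose columns are the frame's x, y, z axes.
In Python, from rig import read_state, capture, bot gives the robot as it stands.
- The arm moves only by the shell command python3 -m crank 'ROWS' [OPENING]. ROWS is JSON, a list of rows, each a list of 2 entries, a list of its own where there are three numbers: the shift along the tool's x, y, z in cm, then the turn, a rotation vector about the tool's x, y, z in rad. In form: [[[dx, dy, dz], [wx, wy, wz]], ...]. A call has 1 to 12 rows; each row shifts and turns the commanded pose from where the row before left it, along the tool's axes as they then stand; what a row does not reach is not made up. A row lasts 1/10 s, in which the tool goes at most 50 mm and 8.59 degrees, less where a joint would pass 70% of its speed; a pose out of reach is approached as far as the arm can. A call with a gripper value outside its range is refused whole. OPENING is the closure, from -1 (fully open) to 1 (shut), set as the call begins (- or left out, the last holds). The fingers move at their own pace and stop on an object; the grip force is fixed at half the most. Time passes only in rows, so rows that do not move let the fingers close. It gives the time, the measured TCP pose, the force and the opening at its end, in the units of the state.
- read_state(): the state, without advancing time (a new reading comes with each control period).
- capture(name): name is "scene" or "top" or "wrist"; returns a dict with "pixels" (420x560x3 uint8, red, green, blue), "camera_matrix" (3x3 intrinsics, pixels), "dist" ([k1, k2, p1, p2, k3] as OpenCV has them; the pictures are not rectified), "R" (3x3) and "t" (3): a world point X has camera coordinates R X + t. Camera axes: x right, y down, z forward; pixel columns grow to the right and rows downward; lengths in m; the calibration is good to about 2 mm. A picture is of the moment at which its call begins. There is no depth.
- bot.hand_in(): hands the job in, once; it reports no verdict.
The state is a dict: "time_s": time; "joint_positions": joint angles; "qvel": joint speeds; "tau": joint torques, N m; "position": TCP position; "tcp_rot": TCP orientation; "force": force on the tool from outside, world axes, zero at the start; "moment": the same for the moment, N m; "opening": opening from 0.0 (shut) to 1.0 (fully open).
Only numpy, scipy, OpenCV 4.12 (cv2) and the standard library are available. Lean on these libraries where they do the work, as an engineer would, in place of code of your own. Each camera call takes 0.05 s, during which the arm holds its last target.

## Working session

There is one attempt and no reset: what is moved stays moved. The work goes in short steps, Python scripts to look and compute and a shell command to move; the robot and the scene stay as the last step left them, time stands still between calls to the robot, and variables do not carry over. Pictures are saved under pics/ and viewed, and the job is handed in when it is done.

```bash
ls; mkdir -p pics
python3 - <<'E'
from rig import read_state, capture, bot
import cv2
print(read_state())
for n in ["scene","top","wrist"]:
    c=capture(n); cv2.imwrite(f"pics/{n}0.png",c["pixels"][:,:,::-1]); print(n,c["camera_matrix"],c["dist"],c["R"],c["t"])
E
```

```text
pics
{'time_s': 0.0, 'joint_positions': array([ 5.70953015e+01,  3.02782025e+01,  8.21579455e+01, -5.09717896e-04,
        6.76867864e+01, -1.02268126e+01]), 'qvel': array([ 0.0662291 ,  0.00594889,  0.07368185, -0.03129559,  0.06250261,
        0.0327588 ]), 'tau': array([ 2.03412594e-03, -4.40035772e+01, -1.76601523e+01,  6.35379413e-02,
        5.81884885e-02, -1.37436159e-04]), 'position': array([0.24050389, 0.5760189 , 0.19637121]), 'tcp_rot': array([[ 3.85545598e-01,  9.22688056e-01, -1.15867715e-03],
       [ 9.22686364e-01, -3.85547159e-01, -1.80587015e-03],
       [-2.11297951e-03, -3.72850319e-04, -9.99997698e-01]]), 'force': array([ 0.01669579, -0.46074775, -0.27011085]), 'moment': array([-0.00393512,  0.00727177, -0.06213338]), 'opening': 1.002811693817863}
scene [[403.05994946   0.         276.69799769]
 [  0.         403.05994946 209.90123976]
 [  0.           0.           1.        ]] [-0.01568519  0.          0.          0.          0.        ] [[ 0.84179625  0.53963072 -0.01333254]
 [ 0.44905662 -0.71378416 -0.53745728]
 [-0.29954502  0.44644246 -0.84318558]] [-0.47040802 -0.14643443  1.14070733]
top [[501.73515817   0.         279.14579638]
 [  0.         501.73515817 211.15562215]
 [  0.           0.           1.        ]] [0.04396828 0.         0.         0.         0.        ] [[-0.00687572 -0.99995324  0.00680071]
 [-0.9963387   0.00627099 -0.08526356]
 [ 0.08521692 -0.00736206 -0.99633522]] [0.04902163 0.49862497 1.3336312 ]
wrist [[378.49732624   0.         289.29948709]
 [  0.         378.49732624 209.46550534]
 [  0.           0.           1.        ]] [0.01398311 0.         0.         0.         0.        ] [[ 0.38541889  0.92274026 -0.00163821]
 [ 0.89099344 -0.37169571  0.26071632]
 [ 0.23996453 -0.10194463 -0.96541407]] [-0.62383139 -0.03218317  0.38999155]
```

View pics/top0.png

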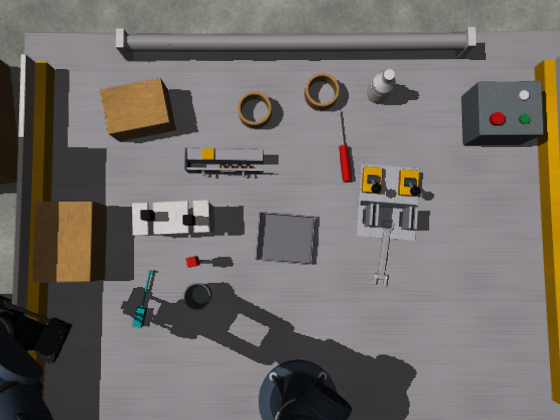

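View pics/scene0.png

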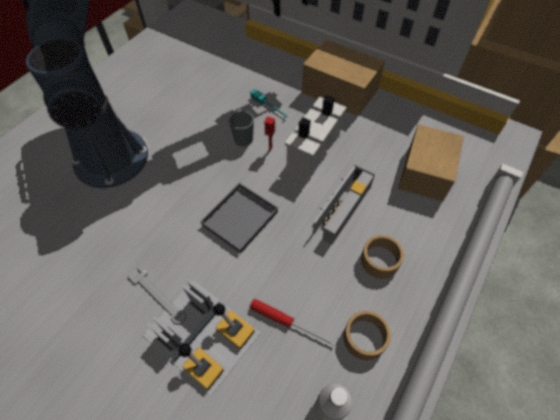

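View pics/wrist0.png

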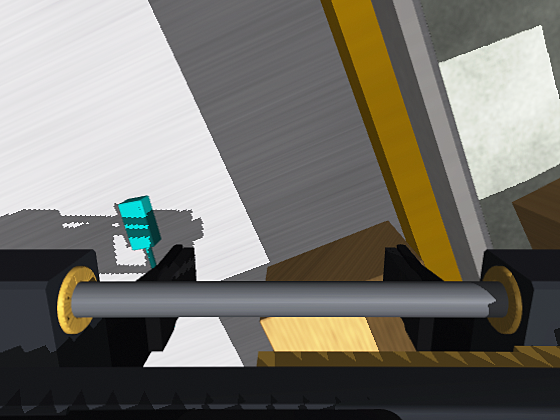

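```bash
cat > h.py <<'E'
import numpy as np, cv2
from rig import read_state, capture, bot
def cap(name,save=None):
    c=capture(name)
    if save: cv2.imwrite(f"pics/{save}.png",c["pixels"][:,:,::-1])
    return c
def rays(c,px):
    p=cv2.undistortPoints(np.float64(px).reshape(-1,1,2),c["camera_matrix"],np.float64(c["dist"])).reshape(-1,2)
    R=np.array(c["R"]);t=np.array(c["t"])
    d=np.c_[p,np.ones(len(p))]@R
    return -R.T@t,d/np.linalg.norm(d,axis=1)[:,None]
def onz(c,px,z):
    o,d=rays(c,px); return o+d*((z-o[2])/d[:,2])[:,None]
def proj(c,X):
    R=np.float64(c["R"]);t=np.float64(c["t"])
    return cv2.projectPoints(np.float64(X).reshape(-1,1,3),cv2.Rodrigues(R)[0],t,c["camera_matrix"],np.float64(c["dist"]))[0].reshape(-1,2)
def tri(c1,p1,c2,p2):
    o1,d1=rays(c1,[p1]);o2,d2=rays(c2,[p2]);d1=d1[0];d2=d2[0]
    s=np.linalg.lstsq(np.c_[d1,-d2],o2-o1,rcond=None)[0]
    a=o1+s[0]*d1;b=o2+s[1]*d2
    return (a+b)/2,np.linalg.norm(a-b)
def crop(c,x0,y0,x1,y1,k,save):
    im=c["pixels"][y0:y1,x0:x1,::-1]
    cv2.imwrite(f"pics/{save}.png",cv2.resize(im,None,fx=k,fy=k,interpolation=cv2.INTER_CUBIC))
def go(target,yaw=None):
    """delta (cm, tool axes) to target TCP, and turn about tool z (rad) for tool x at yaw deg (mod 180)"""
    s=read_state();R=s["tcp_rot"];d=R.T@(np.array(target)-s["position"])*100
    cur=np.degrees(np.arctan2(R[1,0],R[0,0]))
    print("delta tool cm",d.round(2),"pos",s["position"].round(4),"yaw",cur.round(2),"q",s["joint_positions"].round(0))
    if yaw is not None:
        e=(yaw-cur+90)%180-90
        # correction that makes z exactly down with x at yaw
        y=np.radians(cur+e);T=np.array([[np.cos(y),np.sin(y),0],[np.sin(y),-np.cos(y),0],[0,0,-1.]])
        print("rotvec tool",cv2.Rodrigues(R.T@T)[0].ravel().round(3),"final x-axis yaw",cur+e)
E
python3 - <<'E'
from h import *
c=cap("top")
crop(c,100,130,330,330,3,"t1"); crop(c,320,90,460,300,2.8,"t2")
c=cap("scene")
crop(c,180,70,400,270,3,"s1"); crop(c,110,240,350,400,3,"s2")
E
```

```text
(no output)
```

View pics/t1.png

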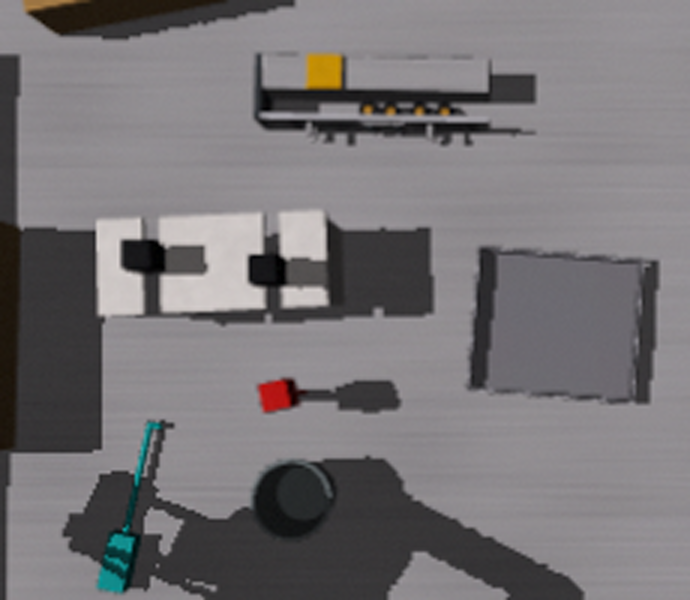

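View pics/t2.png

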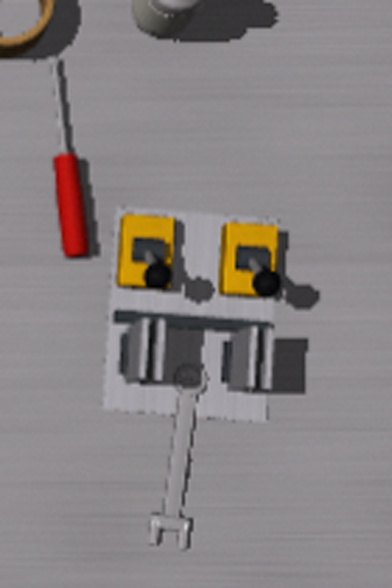

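View pics/s1.png

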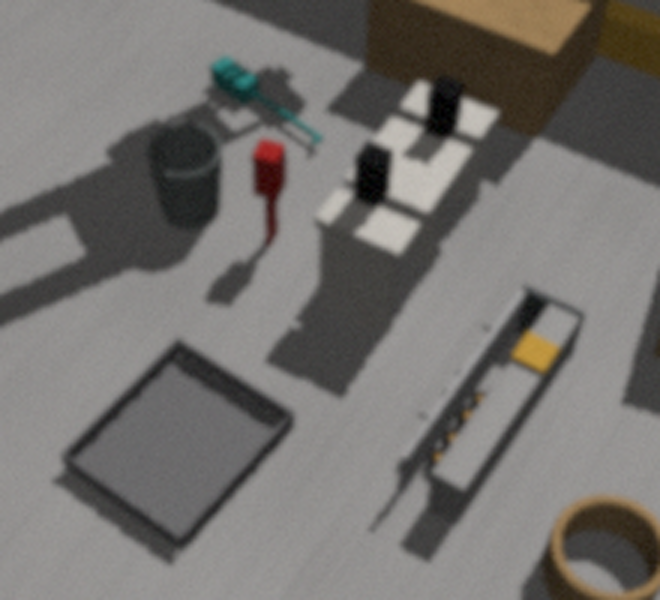

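View pics/s2.png

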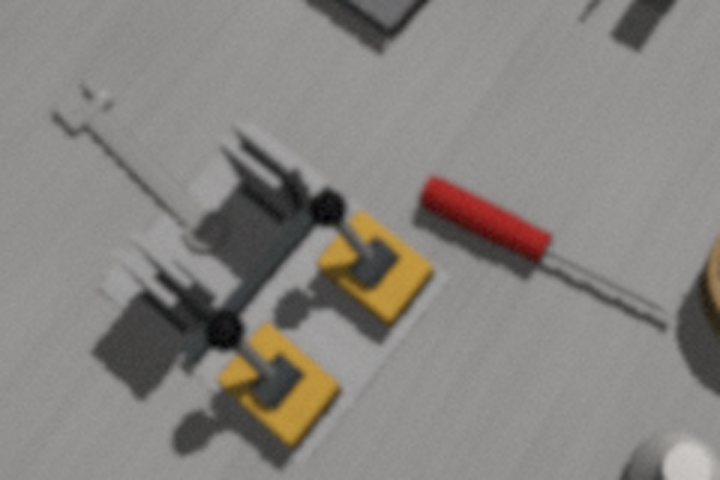

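Run:
```python
from h import *
t=cap("top");s=cap("scene");w=cap("wrist")
for n,c in(("top",t),("scene",s),("wrist",w)):
    print(n,"cam centre",(-c["R"].T@c["t"]).round(3))
T=lambda x,y:(100+x/3-.33,130+y/3-.33)
S=lambda x,y:(180+x/3-.33,70+y/3-.33)
# rack top corners
print("rack",onz(t,[T(97,218),T(327,210),T(330,306),T(98,316)],.115).round(3))
# handles: top of handle both views
print("rodhandle tri",tri(t,T(140,252),s,S(445,90)),"blade",tri(t,T(264,267),s,S(374,158)))
print("knob dots z.014",onz(t,[T(367,110),T(391,111),T(419,111),T(445,112)],.014).round(3))
print("scene dots",onz(s,[S(438,456),S(452,437),S(466,418),S(479,397)],.014).round(3))
print("guide wall top corners",onz(t,[T(258,55),T(490,60),T(490,97),T(258,128)],.06).round(3))
print("tray rim",onz(t,[T(481,247),T(658,262),T(648,402),T(470,389)],.024).round(3))
U=lambda x,y:(320+x/2.8-.3,90+y/2.8-.3)
print("plates L",onz(t,[U(150,318),U(148,382)],.08).round(3),"R",onz(t,[U(255,328),U(250,390)],.08).round(3))
print("lever balls",onz(t,[U(157,275),U(265,282)],.08).round(3))
```

```text
top cam centre [0.383 0.056 1.371]
scene cam centre [ 0.803 -0.36   0.877]
wrist cam centre [0.176 0.604 0.384]
rack [[0.515 0.414 0.115]
 [0.521 0.223 0.115]
 [0.441 0.22  0.115]
 [0.434 0.412 0.115]]
rodhandle tri (array([0.4822309 , 0.36521232, 0.16530607]), np.float64(0.0007971954076436805)) blade (array([0.47010852, 0.26715587, 0.16274137]), np.float64(0.00013177633222266006))
knob dots z.014 [[0.623 0.201 0.014]
 [0.622 0.179 0.014]
 [0.622 0.154 0.014]
 [0.621 0.13  0.014]]
scene dots [[0.619 0.133 0.014]
 [0.62  0.155 0.014]
 [0.621 0.178 0.014]
 [0.62  0.203 0.014]]
guide wall top corners [[0.665 0.292 0.06 ]
 [0.659 0.088 0.06 ]
 [0.626 0.088 0.06 ]
 [0.6   0.291 0.06 ]]
tray rim [[ 0.497  0.097  0.024]
 [ 0.482 -0.061  0.024]
 [ 0.357 -0.051  0.024]
 [ 0.37   0.108  0.024]]
plates L [[ 0.513 -0.197  0.08 ]
 [ 0.454 -0.194  0.08 ]] R [[ 0.503 -0.294  0.08 ]
 [ 0.446 -0.287  0.08 ]]
lever balls [[ 0.553 -0.205  0.08 ]
 [ 0.546 -0.304  0.08 ]]
```

Run:
```python
from h import *
go([.46,.317,.27],91.8)
```

```text
delta tool cm [-15.51  30.23  -7.28] pos [0.2409 0.5766 0.1972] yaw 67.32 q [ 57.  30.  82.   0.  68. -10.]
rotvec tool [-0.     0.    -0.427] final x-axis yaw 91.8
```

```bash
python3 -m crank '[[[-1,2,-0.9],[0,0,0]],[[-1.9,3.7,-0.9],[0,0,0]],[[-1.9,3.8,-0.9],[0,0,0]],[[-1.9,3.8,-0.9],[0,0,0]],[[-1.9,3.8,-0.9],[0,0,0]],[[-1.9,3.8,-0.9],[0,0,0]],[[-2,3.8,-0.9],[0,0,0]],[[-2,3.8,-1],[0,0,0]],[[-1,1.7,0],[0,0,-0.107]],[[0,0,0],[0,0,-0.107]],[[0,0,0],[0,0,-0.107]],[[0,0,0],[0,0,-0.107]]]' -1
python3 -m crank '[[[0,0,0],[0,0,0]],[[0,0,0],[0,0,0]],[[0,0,0],[0,0,0]]]'
python3 - <<'E'
from h import *
c=cap("wrist","w1")
t=cap("top","t3")
go([.46,.317,.27],91.8)
E
```

```text
time_s: 1.6
position: [0.46, 0.3168, 0.2704]
tcp_rot: [[-0.036, 0.999, 0.0], [0.999, 0.036, 0.0], [0.0, 0.0, -1.0]]
force: [-0.2, 0.1, 0.1]
opening: 1.001
time_s: 1.9
position: [0.4597, 0.3173, 0.2704]
tcp_rot: [[-0.031, 1.0, 0.0], [1.0, 0.031, 0.0], [0.0, 0.0, -1.0]]
force: [0.3, -0.9, 0.3]
opening: 0.994
delta tool cm [-0.03  0.03  0.04] pos [0.4597 0.3173 0.2704] yaw 91.81 q [ 23.  21.  86.   0.  73. -69.]
rotvec tool [ 0. -0.  0.] final x-axis yaw 91.8
```

View pics/w1.png

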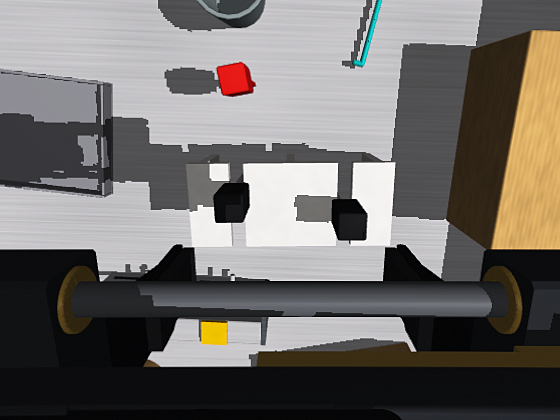

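Run:
```python
from h import *
c=cap("wrist")
im=np.clip(c["pixels"].astype(float)*2.5,0,255).astype(np.uint8)
c["pixels"]=im
crop(c,180,150,400,260,3.6,"w1c")
```

```text
(no output)
```

View pics/w1c.png

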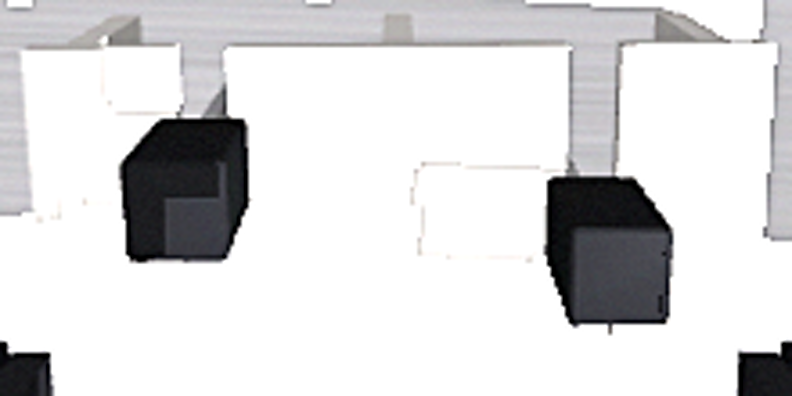

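Run:
```python
from h import *
w=cap("wrist");t=cap("top");s=cap("scene")
W=lambda x,y:(180+x/3.6-.36,150+y/3.6-.36)
for nm,P in(("rod",[(571,228),(669,228),(667,322),(575,322)]),("blade",[(122,163),(224,163),(230,258),(128,259)])):
    X=onz(w,[W(*p) for p in P],.165);print(nm,X.round(4),X.mean(0).round(4))
# height from wrist vs scene
S=lambda x,y:(180+x/3-.33,70+y/3-.33)
print(tri(w,W(620,275),s,S(445,90)),tri(w,W(176,210),s,S(374,158)))
R=[(24,48),(180,48),(226,46),(570,46),(619,45),(773,45)]
print(onz(w,[W(*p) for p in R],.115).round(4))
print(onz(w,[W(226,46),W(226,110),W(570,46),W(570,160),W(619,45),W(616,170)],.115).round(4))
```

```text
rod [[0.4699 0.3566 0.165 ]
 [0.4692 0.3784 0.165 ]
 [0.4913 0.3799 0.165 ]
 [0.492  0.359  0.165 ]] [0.4806 0.3685 0.165 ]
blade [[0.4582 0.2568 0.165 ]
 [0.4575 0.2793 0.165 ]
 [0.4793 0.2806 0.165 ]
 [0.4802 0.2577 0.165 ]] [0.4688 0.2686 0.165 ]
(array([0.48090436, 0.36845714, 0.16233831]), np.float64(0.0010863952223459797)) (array([0.46953834, 0.26811971, 0.16160748]), np.float64(0.00023459467990248956))
[[0.441  0.2229 0.115 ]
 [0.4398 0.2622 0.115 ]
 [0.4389 0.2738 0.115 ]
 [0.4361 0.3604 0.115 ]
 [0.4355 0.3727 0.115 ]
 [0.4343 0.4114 0.115 ]]
[[0.4389 0.2738 0.115 ]
 [0.4553 0.2737 0.115 ]
 [0.4361 0.3604 0.115 ]
 [0.4655 0.3623 0.115 ]
 [0.4355 0.3727 0.115 ]
 [0.4678 0.3744 0.115 ]]
```

Run:
```python
from h import *
w=cap("wrist");t=cap("top")
print(onz(w,[(447,215),(489,250)],0).round(3),onz(w,[(447,215),(489,250),(472,50)],.1).round(3),onz(t,[(105,203),(93,203),(105,280)],0).round(3))
go([.4807,.3685,.122],92)
```

```text
[[0.514 0.517 0.   ]
 [0.559 0.577 0.   ]] [[0.486 0.473 0.1  ]
 [0.522 0.52  0.1  ]
 [0.336 0.473 0.1  ]] [[0.526 0.52  0.   ]
 [0.526 0.552 0.   ]
 [0.318 0.515 0.   ]]
delta tool cm [ 5.05  2.25 14.83] pos [0.4598 0.3173 0.2703] yaw 91.84 q [ 23.  21.  86.  -0.  73. -69.]
rotvec tool [-0.     0.    -0.003] final x-axis yaw 92.0
```

```bash
python3 -m crank '[[[2.5,1.1,0],[0,0,-0.003]],[[2.5,1.1,3],[0,0,0]],[[0.05,0.05,3],[0,0,0]],[[0,0,3],[0,0,0]],[[0,0,3],[0,0,0]],[[0,0,1.8],[0,0,0]],[[0,0,1.0],[0,0,0]],[[0,0,0],[0,0,0]]]' -1
python3 -m crank '[[[0,0,0],[0,0,0]],[[0,0,0],[0,0,0]],[[0,0,0],[0,0,0]],[[0,0,0],[0,0,0]],[[0,0,0],[0,0,0]],[[0,0,0],[0,0,0]]]' 1
python3 - <<'E'
from h import *
s=read_state();print(s["force"],s["opening"]); cap("wrist","w2");go([.4807,.3685,.122],92)
E
```

```text
time_s: 3.1
position: [0.4799, 0.368, 0.121]
tcp_rot: [[-0.035, 0.999, -0.003], [0.999, 0.035, -0.001], [-0.001, -0.003, -1.0]]
force: [-0.1, -0.9, -0.8]
opening: 1.002
time_s: 3.7
position: [0.4807, 0.3685, 0.1226]
tcp_rot: [[-0.035, 0.999, 0.0], [0.999, 0.035, 0.0], [0.0, 0.0, -1.0]]
force: [0.3, 0.2, -0.3]
opening: 0.542
[ 0.28694081  0.23699706 -0.32222486] 0.5416557584006224
delta tool cm [0.   0.01 0.05] pos [0.4806 0.3685 0.1225] yaw 92.02 q [ 27.  34.  89.   0.  57. -65.]
rotvec tool [ 0. -0.  0.] final x-axis yaw 92.0
```

View pics/w2.png

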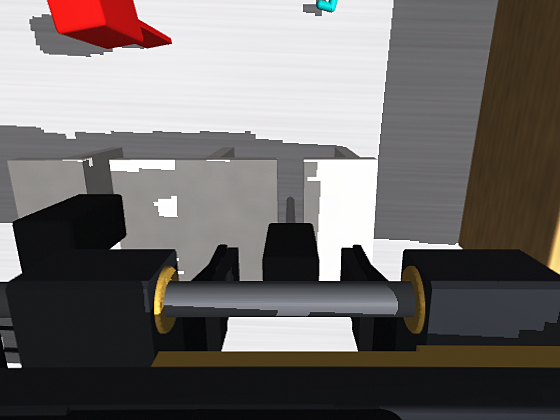

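```bash
python3 -m crank '[[[0,0,0],[0,0,0]],[[0,0,0],[0,0,0]],[[0,0,0],[0,0,0]],[[0,0,0],[0,0,0]],[[0,0,0],[0,0,0]]]'
python3 - <<'E'
from h import *
go([.4806,.3685,.25],92)
E
```

```text
time_s: 4.25
position: [0.4806, 0.3685, 0.1223]
tcp_rot: [[-0.035, 0.999, -0.0], [0.999, 0.035, 0.0], [0.0, -0.0, -1.0]]
force: [0.2, -0.2, -0.2]
opening: 0.276
delta tool cm [  0.    -0.   -12.77] pos [0.4806 0.3685 0.1223] yaw 92.02 q [ 27.  34.  89.   0.  57. -65.]
rotvec tool [-0. -0.  0.] final x-axis yaw 92.0
```

```bash
python3 -m crank '[[[0,0,0],[0,0,0]],[[0,0,-1],[0,0,0]],[[0,0,-2],[0,0,0]],[[0,0,-3],[0,0,0]],[[0,0,-3],[0,0,0]],[[0,0,-3],[0,0,0]],[[0,0,-1],[0,0,0]],[[0,0,0],[0,0,0]],[[0,0,0],[0,0,0]]]'
python3 - <<'E'
from h import *
cap("wrist","w3");s=cap("scene");crop(s,240,30,400,210,3.3,"s3");go([.62,.25,.25],92)
E
```

```text
time_s: 5.15
position: [0.4797, 0.368, 0.2512]
tcp_rot: [[-0.035, 0.999, -0.002], [0.999, 0.035, -0.001], [-0.001, -0.002, -1.0]]
force: [0.6, 0.4, -0.7]
opening: 0.274
delta tool cm [-12.27  13.64   0.  ] pos [0.4794 0.3678 0.2503] yaw 92.01 q [ 27.  26.  81.  -0.  73. -65.]
rotvec tool [-0.004  0.002  0.   ] final x-axis yaw 92.0
```

View pics/w3.png

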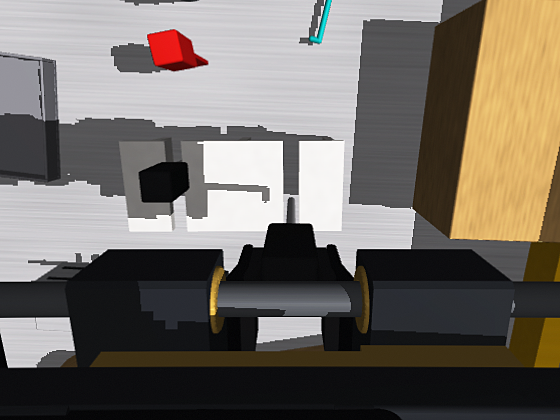

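View pics/s3.png

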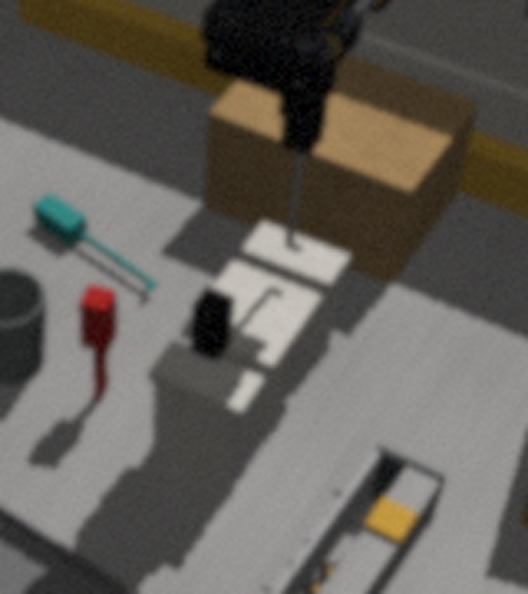

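```bash
python3 -m crank '[[[-1.5,1.5,0],[0,0,0]],[[-2.5,2.5,0],[0,0,0]],[[-3,3,0],[0,0,0]],[[-3,3.5,0],[0,0,0]],[[-3,3.5,0],[0,0,0]],[[-2,2,0],[0,0,0]],[[0,0,0],[0,0,0]],[[0,0,0],[0,0,0]]]'
python3 - <<'E'
from h import *
w=cap("wrist","w4");t=cap("top");crop(t,170,130,300,200,6,"t4")
E
```

```text
time_s: 6.05
position: [0.6451, 0.2234, 0.2501]
tcp_rot: [[-0.034, 0.999, -0.004], [0.999, 0.034, -0.0], [0.0, -0.004, -1.0]]
force: [-0.5, 0.1, -0.7]
opening: 0.276
```

View pics/w4.png

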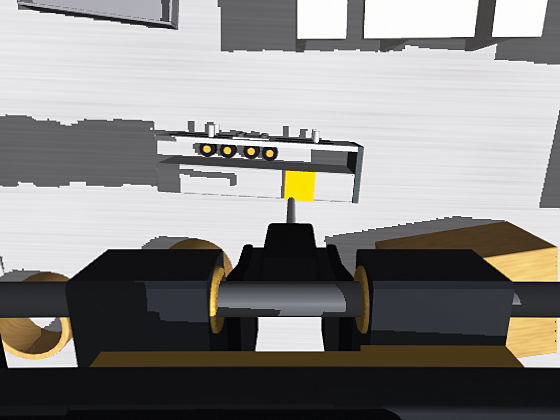

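View pics/t4.png

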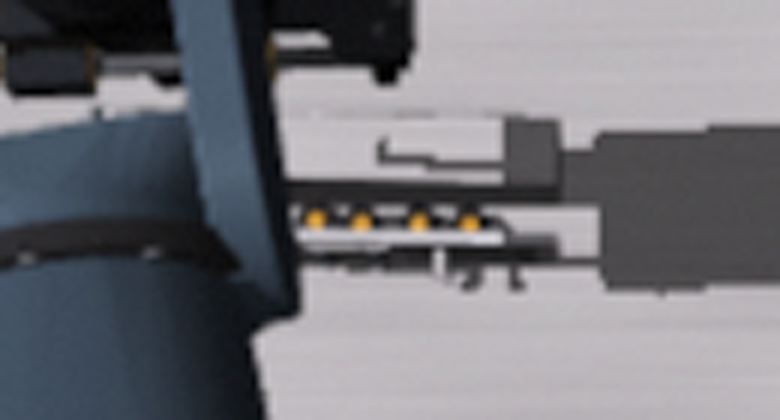

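Run:
```python
from h import *
w=cap("wrist");crop(w,150,110,370,215,3.6,"w4c")
p=w["pixels"].astype(int);m=((p[...,0]>150)&(p[...,2]<90)&(p[...,0]-p[...,2]>100)).astype(np.uint8)
n,l,st,ce=cv2.connectedComponentsWithStats(m)
ok=[tuple(ce[i]) for i in range(1,n) if 5<st[i,4]<120 and 110<ce[i][1]<180 and ce[i][0]>180]
print(ok);print(onz(w,ok,.014).round(4))
```

```text
[(np.float64(205.27906976744185), np.float64(148.7674418604651)), (np.float64(225.79545454545453), np.float64(150.11363636363637)), (np.float64(249.41860465116278), np.float64(151.02325581395348)), (np.float64(268.0), np.float64(153.13953488372093))]
[[0.6212 0.1302 0.014 ]
 [0.6218 0.153  0.014 ]
 [0.6219 0.1793 0.014 ]
 [0.6235 0.2    0.014 ]]
```

View pics/w4c.png

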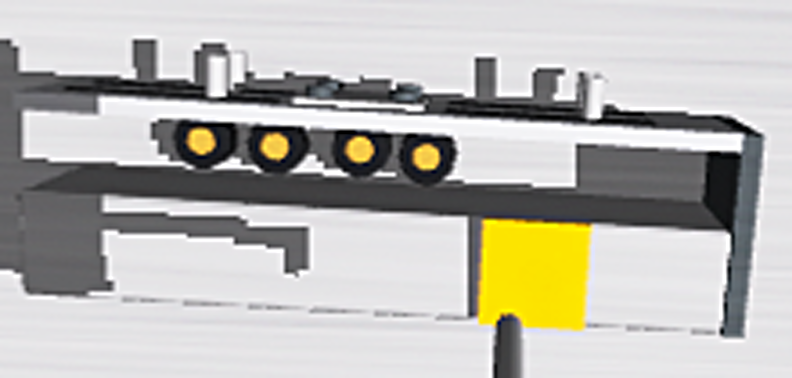

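Run:
```python
from h import *
w=cap("wrist")
W=lambda x,y:(150+x/3.6-.36,110+y/3.6-.36)
for nm,P,z in(("wall inner top",[(105,195),(728,230)],.06),("wall outer top",[(110,297),(725,331)],.06),("plate top outer",[(105,95),(744,133)],.06),("plate top inner",[(105,112),(742,150)],.06),("endwall floor?",[(704,205)],0),("inner wall bottom",[(80,165),(704,203)],0),("endwall top inner",[(745,150),(728,230)],.06)):
    X=onz(w,[W(*p) for p in P],z);d=X[-1]-X[0];print(nm,X.round(4).tolist(),"yaw",np.degrees(np.arctan2(-d[0],d[1])).round(2))
t=cap("top")
T=lambda x,y:(170+x/6-.42,130+y/6-.42)
print(onz(t,[T(290,182),T(560,188)],.06),onz(t,[T(290,232),T(500,236)],.06))
```

```text
wall inner top [[0.6324, 0.1135, 0.06], [0.6358, 0.2878, 0.06]] yaw -1.13
wall outer top [[0.6615, 0.1138, 0.06], [0.665, 0.2893, 0.06]] yaw -1.15
plate top outer [[0.6049, 0.1146, 0.06], [0.6087, 0.2901, 0.06]] yaw -1.25
plate top inner [[0.6095, 0.1144, 0.06], [0.6134, 0.2899, 0.06]] yaw -1.27
endwall floor? [[0.6377, 0.2898, 0.0]] yaw -0.0
inner wall bottom [[0.6322, 0.0887, 0.0], [0.6371, 0.2898, 0.0]] yaw -1.38
endwall top inner [[0.6134, 0.2907, 0.06], [0.6358, 0.2878, 0.06]] yaw -97.38
[[0.63241815 0.20676533 0.06      ]
 [0.62916376 0.08801306 0.06      ]] [[0.61018722 0.2067093  0.06      ]
 [0.60794428 0.11449106 0.06      ]]
```

Run:
```python
from h import *
go([.6198,.245,.25],88.75)
```

```text
delta tool cm [ 2.06 -2.42  0.22] pos [0.6447 0.2253 0.2522] yaw 92.12 q [ 10.  32.  69.   0.  79. -82.]
rotvec tool [-0.001 -0.     0.059] final x-axis yaw 88.75
```

```bash
python3 -m crank '[[[1.06,-1.2,0.1],[0,0,0]],[[1,-1.2,0.1],[0,0,0.03]],[[0,0,0],[0,0,0.029]],[[0,0,0],[0,0,0]],[[0,0,3],[0,0,0]],[[0,0,2],[0,0,0]],[[0,0,0],[0,0,0]],[[0,0,0],[0,0,0]]]'
python3 - <<'E'
from h import *
w=cap("wrist");crop(w,200,60,420,260,3,"w5");s=cap("scene");crop(s,260,100,420,270,3.5,"s5");go([.6198,.245,.11],88.75)
E
```

```text
time_s: 7.1
position: [0.6216, 0.2437, 0.2005]
tcp_rot: [[0.024, 1.0, 0.0], [1.0, -0.024, -0.0], [-0.0, 0.0, -1.0]]
force: [0.5, -0.1, -0.2]
opening: 0.274
delta tool cm [ 0.09 -0.3   9.19] pos [0.6225 0.244  0.2019] yaw 88.63 q [ 12.  33.  75.  -0.  71. -77.]
rotvec tool [ 0.003 -0.001 -0.002] final x-axis yaw 88.75
```

View pics/w5.png

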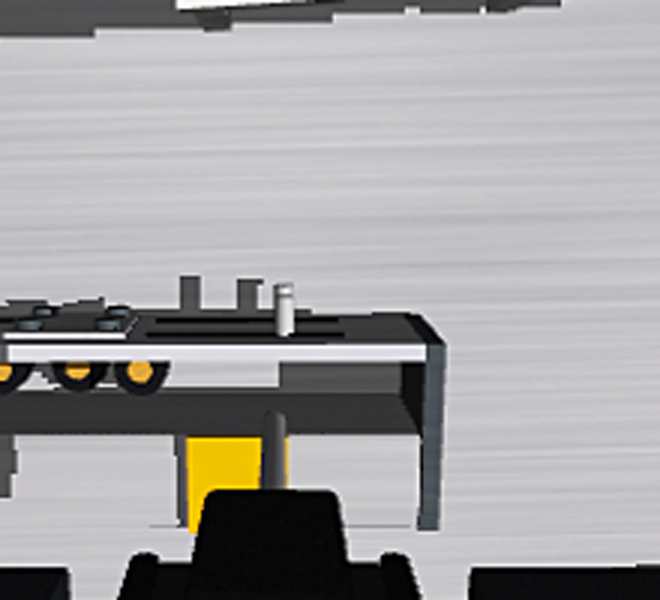

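View pics/s5.png

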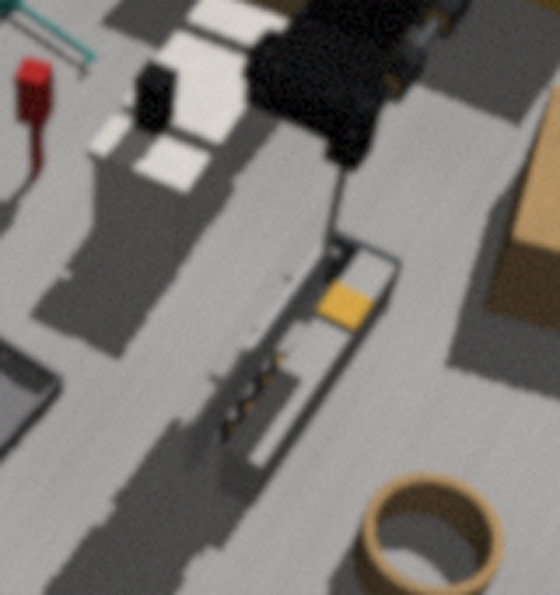

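```bash
python3 -m crank '[[[0,0,0],[0,0,0]],[[0,0,0],[0,0,0]],[[0,0,0],[0,0,0]]]'
python3 - <<'E'
from h import *
w=cap("wrist")
go([.6198,.245,.11],88.75)
p=read_state()["position"]
print(onz(w,[(200+276/3-.3,60+412/3-.3),(200+266/3-.3,60+418/3),(200+286/3-.3,60+418/3)],p[2]-.1073))
E
```

```text
time_s: 7.5
position: [0.6214, 0.244, 0.2011]
tcp_rot: [[0.024, 1.0, 0.001], [1.0, -0.024, 0.0], [0.0, 0.001, -1.0]]
force: [0.4, -0.3, -1.7]
opening: 0.277
delta tool cm [ 0.1  -0.16  9.09] pos [0.6213 0.244  0.2009] yaw 88.64 q [ 12.  33.  75.  -0.  71. -77.]
rotvec tool [ 0.001 -0.    -0.002] final x-axis yaw 88.75
[[0.62032187 0.2456213  0.09356088]
 [0.62215077 0.24290942 0.09356088]
 [0.622278   0.24825003 0.09356088]]
```

```bash
python3 -m crank '[[[0.1,-0.27,0],[0,0,0]],[[0,0,1],[0,0,0]],[[0,0,2],[0,0,0]],[[0,0,2],[0,0,0]],[[0,0,2],[0,0,0]],[[0,0,0],[0,0,0]],[[0,0,0],[0,0,0]],[[0,0,0],[0,0,0]]]'
python3 - <<'E'
from h import *
go([.619,.245,.11],88.75);w=cap("wrist");crop(w,200,60,420,260,3,"w6")
E
```

```text
time_s: 8.35
position: [0.6192, 0.2452, 0.1313]
tcp_rot: [[0.024, 1.0, 0.002], [1.0, -0.024, 0.0], [0.0, 0.002, -1.0]]
force: [-0.2, -0.5, -0.3]
opening: 0.271
delta tool cm [-0.02 -0.02  2.13] pos [0.6192 0.2452 0.1313] yaw 88.64 q [ 12.  38.  79.   0.  63. -77.]
rotvec tool [ 0.002 -0.    -0.002] final x-axis yaw 88.75
```

View pics/w6.png

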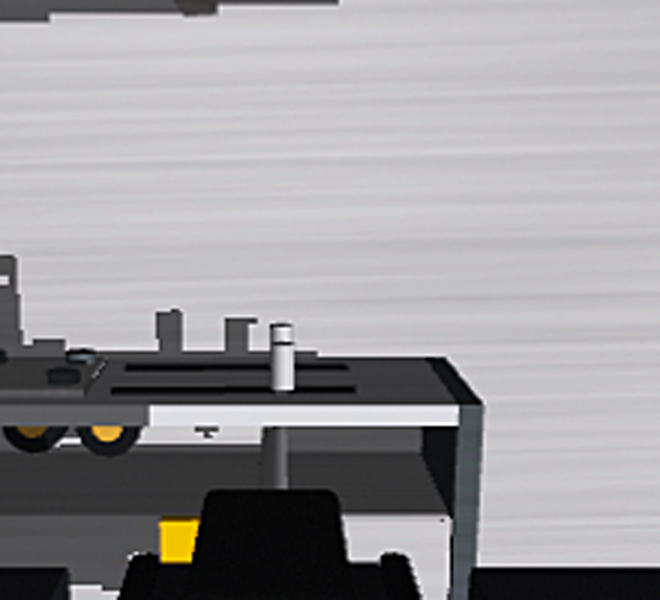

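```bash
python3 -m crank '[[[0,0,1],[0,0,0]],[[0,0,1],[0,0,0]],[[0,0,0.1],[0,0,0]],[[0,0,0],[0,0,0]],[[0,0,0],[0,0,0]]]'
python3 -m crank '[[[-0.6,0,0],[0,0,0]],[[-1,0,0],[0,0,0]],[[-1,0,0],[0,0,0]],[[-1,0,0],[0,0,0]],[[-1,0,0],[0,0,0]],[[-1,0,0],[0,0,0]],[[-1,0,0],[0,0,0]],[[-1,0,0],[0,0,0]],[[0,0,0],[0,0,0]],[[0,0,0],[0,0,0]]]'
python3 - <<'E'
from h import *
go([.6185,.05,.11],88.75);w=cap("wrist","w7");s=cap("scene");crop(s,220,130,400,290,3.5,"s7")
E
```

```text
time_s: 8.9
position: [0.6185, 0.245, 0.1093]
tcp_rot: [[0.024, 1.0, 0.0], [1.0, -0.024, 0.0], [0.0, 0.0, -1.0]]
force: [0.9, 0.5, -0.4]
opening: 0.268
time_s: 9.9
position: [0.6166, 0.1686, 0.1093]
tcp_rot: [[0.024, 1.0, -0.0], [1.0, -0.024, -0.0], [-0.0, -0.0, -1.0]]
force: [0.1, 0.3, -1.3]
opening: 0.271
delta tool cm [-11.85   0.48  -0.07] pos [0.6166 0.1686 0.1093] yaw 88.6 q [  5.  37.  84.  -0.  58. -83.]
rotvec tool [-0.     0.    -0.003] final x-axis yaw 88.75
```

View pics/w7.png

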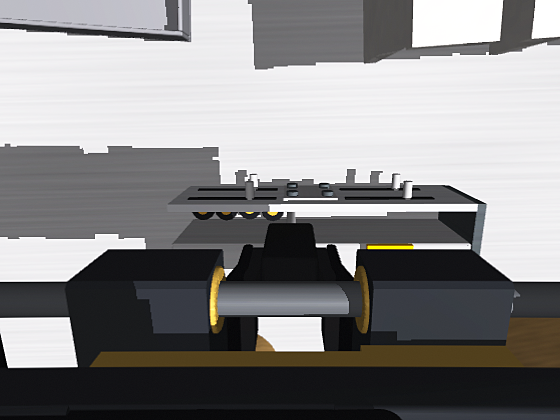

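View pics/s7.png

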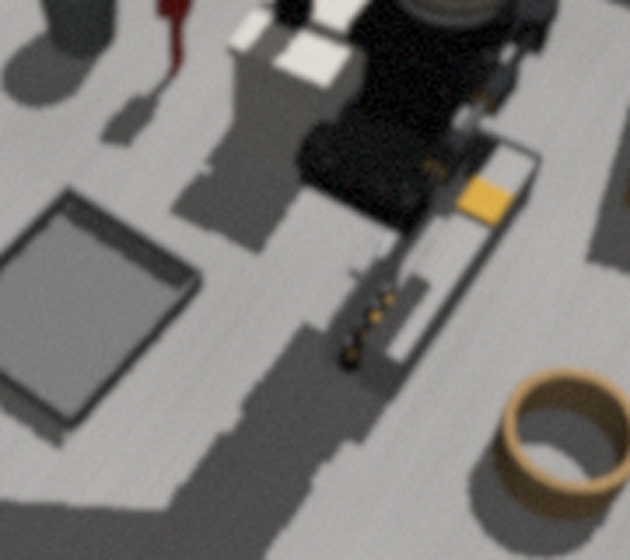

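```bash
python3 -m crank '[[[-0.6,0,0],[0,0,0]],[[-1,0,0],[0,0,0]],[[-1,0,0],[0,0,0]],[[-1,0,0],[0,0,0]],[[-1,0,0],[0,0,0]],[[-1,0,0],[0,0,0]],[[-1,0,0],[0,0,0]],[[-1,0,0],[0,0,0]],[[-1,0,0],[0,0,0]],[[-1,0,0],[0,0,0]],[[-1,0,0],[0,0,0]],[[-1,0,0],[0,0,0]]]'
python3 -m crank '[[[0,0,0],[0,0,0]],[[0,0,0],[0,0,0]]]'
python3 - <<'E'
from h import *
go([.6185,.05,.11],88.75);w=cap("wrist","w8");s=cap("scene");crop(s,180,130,380,300,3.5,"s8")
E
```

```text
time_s: 11.2
position: [0.6139, 0.0522, 0.1094]
tcp_rot: [[0.024, 1.0, 0.0], [1.0, -0.024, -0.0], [-0.0, 0.0, -1.0]]
force: [-0.7, -0.1, 0.6]
opening: 0.273
time_s: 11.4
position: [0.6138, 0.0527, 0.1094]
tcp_rot: [[0.024, 1.0, -0.0], [1.0, -0.024, 0.0], [0.0, -0.0, -1.0]]
force: [0.3, -0.5, -0.5]
opening: 0.274
delta tool cm [-0.26  0.48 -0.06] pos [0.6138 0.0527 0.1094] yaw 88.6 q [ -5.  36.  88.   0.  56. -94.]
rotvec tool [-0.    -0.    -0.003] final x-axis yaw 88.75
```

View pics/w8.png

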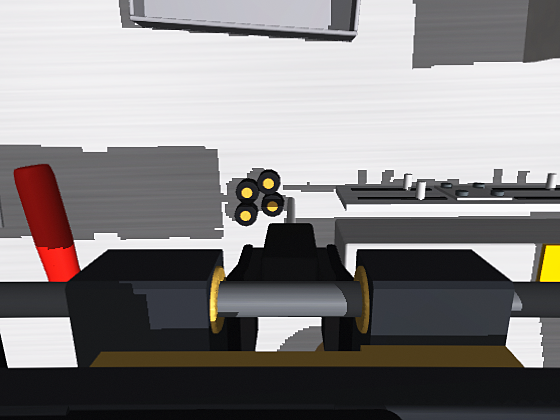

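View pics/s8.png

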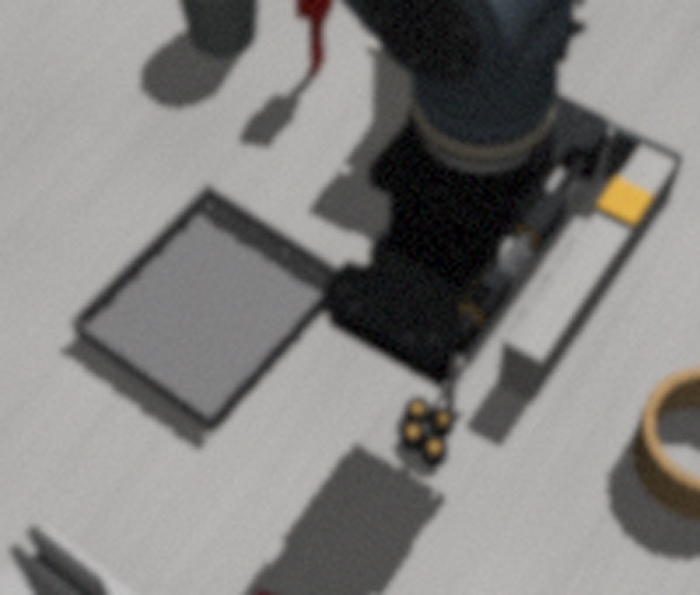

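```bash
cat >> h.py <<'E'
def dots(c,lo=8,hi=140,zone=None,z=.014):
    p=c["pixels"].astype(int);m=((p[...,0]>90)&(p[...,0]-p[...,2]>55)&(p[...,1]>p[...,2]+25)).astype(np.uint8)
    n,l,st,ce=cv2.connectedComponentsWithStats(m)
    out=[]
    for i in range(1,n):
        if lo<st[i,4]<hi:
            X=onz(c,[ce[i]],z)[0]
            if zone is None or (zone[0]<X[0]<zone[1] and zone[2]<X[1]<zone[3]): out.append((ce[i].round(1).tolist(),X.round(4).tolist(),int(st[i,4])))
    return out
E
python3 - <<'E'
from h import *
for n in("wrist","scene","top"):
    print(n,*dots(cap(n),3 if n!="wrist" else 8,140,(.5,.7,-.15,.1)),sep="\n")
E
```

```text
wrist
([267.1, 183.2], [0.5985, 0.0365, 0.014], 96)
([245.5, 192.4], [0.6052, 0.0197, 0.014], 95)
([271.2, 206.2], [0.6166, 0.039, 0.014], 84)
([244.2, 215.5], [0.6236, 0.0177, 0.014], 91)
scene
([298.9, 246.1], [0.5976, 0.0385, 0.014], 8)
([306.2, 249.0], [0.6164, 0.0413, 0.014], 4)
([297.7, 252.9], [0.6044, 0.0215, 0.014], 9)
([303.9, 257.1], [0.6226, 0.0198, 0.014], 8)
top
```

```bash
python3 -m crank '[[[0.2,0,-1],[0,0,0]],[[0,0,-2],[0,0,0]],[[-1.2,2.2,0],[0,0,0]],[[-1.3,2,0],[0,0,0]],[[0,0,0],[0,0,0]],[[0,0,1.5],[0,0,0]],[[0,0,1.5],[0,0,0]],[[0,0,0],[0,0,0]],[[0,0,0],[0,0,0]]]'
python3 - <<'E'
from h import *
go([.655,.0285,.1094],88.75)
E
```

```text
time_s: 12.55
position: [0.6535, 0.0298, 0.1079]
tcp_rot: [[0.023, 1.0, -0.004], [1.0, -0.023, 0.0], [0.0, -0.004, -1.0]]
force: [1.3, 0.2, -0.5]
opening: 0.272
delta tool cm [-0.12  0.15 -0.15] pos [0.6535 0.0298 0.1079] yaw 88.67 q [ -7.  38.  82.   0.  60. -96.]
rotvec tool [-0.004 -0.    -0.001] final x-axis yaw 88.75
```

```bash
python3 -m crank '[[[-0.1,-0.5,-0.1],[0,0,0]],[[0,-0.8,0],[0,0,0]],[[0,-0.8,0],[0,0,0]],[[0,-0.8,0],[0,0,0]],[[0,-0.8,0],[0,0,0]],[[0,-0.8,0],[0,0,0]],[[0,-0.8,0],[0,0,0]],[[0,-0.8,0],[0,0,0]],[[0,-0.8,0],[0,0,0]],[[0,-0.8,0],[0,0,0]],[[0,0,0],[0,0,0]],[[0,0,0],[0,0,0]]]'
python3 - <<'E'
from h import *
print(read_state()["position"])
w=cap("wrist","w9")
for n in("wrist","scene","top"):
    print(n,*dots(cap(n),3 if n!="wrist" else 8,140,(.5,.7,-.15,.1)),sep="\n")
E
```

```text
time_s: 13.75
position: [0.5784, 0.0298, 0.1104]
tcp_rot: [[0.024, 1.0, 0.0], [1.0, -0.024, -0.0], [-0.0, 0.0, -1.0]]
force: [0.3, -0.9, -0.7]
opening: 0.274
[0.57838181 0.02984391 0.11044951]
wrist
([305.9, 212.3], [0.5875, 0.0422, 0.014], 89)
scene
([296.1, 242.1], [0.5864, 0.0442, 0.014], 8)
([304.9, 247.3], [0.6114, 0.0434, 0.014], 9)
([295.1, 252.3], [0.5986, 0.0195, 0.014], 9)
([303.2, 257.0], [0.6211, 0.0192, 0.014], 10)
top
```

View pics/w9.png

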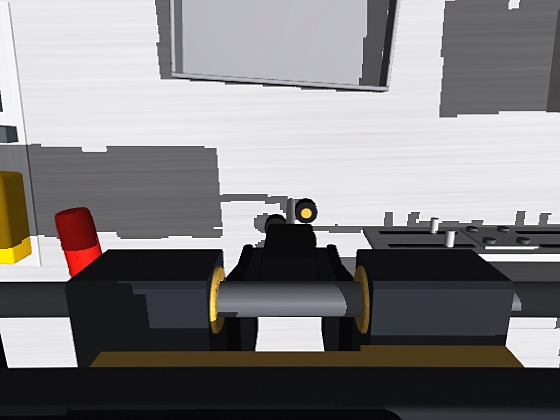

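```bash
python3 -m crank '[[[0,0.7,0],[0,0,0]],[[0,0.8,0],[0,0,0]],[[0,0.5,0],[0,0,0]],[[-0.4,0,0],[0,0,0]],[[-0.8,0,0],[0,0,0]],[[-0.8,0,0],[0,0,0]],[[-0.8,0,0],[0,0,0]],[[-0.8,0,0],[0,0,0]],[[-0.4,0,0],[0,0,0]],[[0,0,0],[0,0,0]]]'
python3 -m crank '[[[0.3,0,-1],[0,0,0]],[[0,0,-3],[0,0,0]],[[0,0,-4],[0,0,0]],[[0,0,-3],[0,0,0]],[[0,0,-1],[0,0,0]],[[0,0,0],[0,0,0]]]'
python3 - <<'E'
from h import *
print(read_state()["position"])
w=cap("wrist","w10")
for n in("wrist","scene"):
    print(n,*dots(cap(n),3 if n!="wrist" else 8,140,(.5,.7,-.15,.1)),sep="\n")
E
```

```text
time_s: 14.95
position: [0.5973, -0.0115, 0.1104]
tcp_rot: [[0.025, 1.0, 0.0], [1.0, -0.025, -0.0], [-0.0, 0.0, -1.0]]
force: [0.5, 0.9, -0.6]
opening: 0.272
time_s: 15.55
position: [0.5983, -0.0073, 0.2323]
tcp_rot: [[0.023, 1.0, 0.004], [1.0, -0.023, -0.001], [-0.001, 0.004, -1.0]]
force: [0.1, -0.0, -1.1]
opening: 0.271
[ 0.59833041 -0.00727362  0.2323175 ]
wrist
([335.6, 165.1], [0.5875, 0.0424, 0.014], 49)
([274.5, 173.4], [0.5949, -0.0233, 0.014], 50)
([334.7, 188.0], [0.6125, 0.0416, 0.014], 47)
([312.5, 197.6], [0.6228, 0.0174, 0.014], 50)
scene
([296.0, 242.3], [0.5864, 0.0437, 0.014], 7)
([304.9, 247.3], [0.6114, 0.0434, 0.014], 9)
([303.1, 257.1], [0.6211, 0.0188, 0.014], 8)
([284.1, 264.9], [0.5938, -0.022, 0.014], 8)
```

View pics/w10.png

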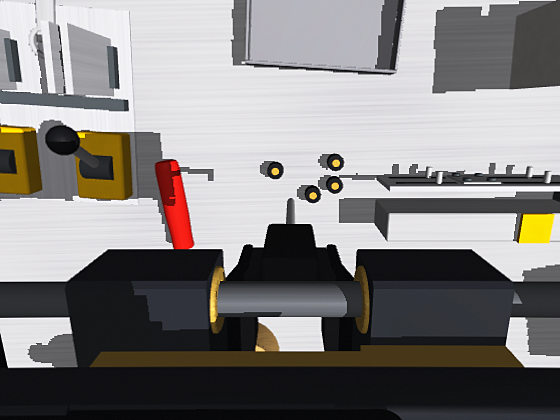

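Run:
```python
from h import *
go([.4806,.3687,.285],92.02)
```

```text
delta tool cm [ 37.3  -12.44  -5.58] pos [ 0.5959 -0.0071  0.2285] yaw 88.65 q [ -11.   26.   84.    0.   70. -100.]
rotvec tool [-0.004 -0.001 -0.059] final x-axis yaw 92.02
```

```bash
python3 -m crank '[[[0,0,-3],[0,0,0]],[[2,-0.6,-2.6],[0,0,-0.03]],[[3.8,-1.3,0],[0,0,-0.029]],[[4.2,-1.4,0],[0,0,0]],[[4.2,-1.4,0],[0,0,0]],[[4.2,-1.4,0],[0,0,0]],[[4.2,-1.4,0],[0,0,0]],[[4.2,-1.4,0],[0,0,0]],[[4,-1.4,0],[0,0,0]],[[3,-1.0,0],[0,0,0]],[[2,-0.7,0],[0,0,0]],[[0,0,0],[0,0,0]]]'
python3 -m crank '[[[0,0,0],[0,0,0]],[[0,0,0],[0,0,0]],[[0,0,0],[0,0,0]]]'
python3 - <<'E'
from h import *
go([.4806,.3687,.285],92.02)
E
```

```text
time_s: 16.9
position: [0.4647, 0.3488, 0.284]
tcp_rot: [[-0.039, 0.999, -0.004], [0.999, 0.039, -0.001], [-0.001, -0.005, -1.0]]
force: [-0.4, -0.4, -0.7]
opening: 0.272
time_s: 17.2
position: [0.4675, 0.3456, 0.2858]
tcp_rot: [[-0.034, 0.999, -0.001], [0.999, 0.034, -0.001], [-0.001, -0.001, -1.0]]
force: [-0.0, 0.8, -0.8]
opening: 0.27
delta tool cm [2.27 1.38 0.08] pos [0.4675 0.3456 0.2858] yaw 91.92 q [ 25.  22.  82.  -0.  76. -66.]
rotvec tool [-0.001  0.001 -0.002] final x-axis yaw 92.02
```

```bash
python3 -m crank '[[[1.27,0.7,0],[0,0,0]],[[1,0.68,1],[0,0,-0.002]],[[0,0,3],[0,0,0]],[[0,0,0],[0,0,0]],[[0,0,0],[0,0,0]],[[0,0,0],[0,0,0]]]'
python3 - <<'E'
from h import *
go([.4806,.3687,.123],92.02);w=cap("wrist");crop(w,180,100,400,260,3.6,"w11")
E
```

```text
time_s: 17.8
position: [0.4809, 0.37, 0.2473]
tcp_rot: [[-0.037, 0.999, 0.001], [0.999, 0.037, 0.001], [0.001, 0.001, -1.0]]
force: [0.5, -0.0, -0.1]
opening: 0.275
delta tool cm [-0.14 -0.05 12.43] pos [0.4809 0.37   0.2473] yaw 92.11 q [ 27.  26.  82.  -0.  73. -65.]
rotvec tool [ 0.001 -0.001  0.002] final x-axis yaw 92.02
```

View pics/w11.png

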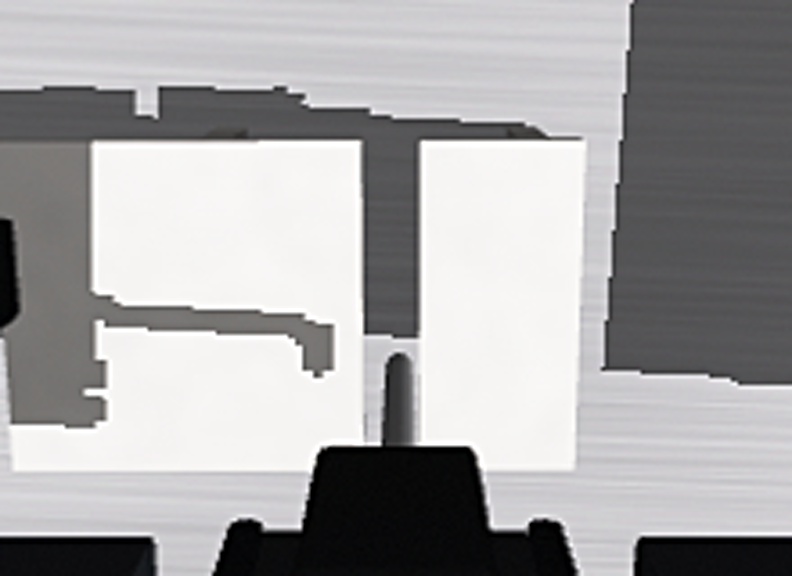

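Run:
```python
from h import *
w=cap("wrist")
W=lambda x,y:(180+x/3.6-.36,100+y/3.6-.36)
z=read_state()["position"][2]-.1073
print(z,onz(w,[W(387,360),W(411,360)],z).round(4),onz(w,[W(363,330),W(418,330),W(363,150),W(419,150)],.115).round(4))
```

```text
0.14039088397078545 [[0.4821 0.3682 0.1404]
 [0.4819 0.3735 0.1404]] [[0.4811 0.3622 0.115 ]
 [0.4806 0.3754 0.115 ]
 [0.4384 0.3609 0.115 ]
 [0.438  0.3739 0.115 ]]
```

```bash
python3 -m crank '[[[-0.17,-0.05,0],[0,0,0]],[[0,0,2],[0,0,0]],[[0,0,2],[0,0,0]],[[0,0,2],[0,0,0]],[[0,0,2],[0,0,0]],[[0,0,2],[0,0,0]],[[0,0,1],[0,0,0]],[[0,0,0.6],[0,0,0]],[[0,0,0.4],[0,0,0]],[[0,0,0],[0,0,0]],[[0,0,0],[0,0,0]],[[0,0,0],[0,0,0]]]'
```

```text
time_s: 19.1
position: [0.4802, 0.3685, 0.1272]
tcp_rot: [[-0.037, 0.999, 0.001], [0.999, 0.037, 0.001], [0.001, 0.002, -1.0]]
force: [0.4, -0.2, -0.9]
opening: 0.276
```

```bash
python3 -m crank '[[[0,0,0.2],[0,0,0]],[[0,0,0.2],[0,0,0]],[[0,0,0],[0,0,0]],[[0,0,0],[0,0,0]]]'
python3 -m crank '[[[0,0,0],[0,0,0]],[[0,0,0],[0,0,0]],[[0,0,0],[0,0,0]],[[0,0,0],[0,0,0]],[[0,0,0],[0,0,0]],[[0,0,0],[0,0,0]]]' -1
python3 -m crank '[[[0,0,-2],[0,0,0]],[[0,0,-4],[0,0,0]],[[0,0,-4],[0,0,0]],[[0,0,-4],[0,0,0]],[[0,0,-1],[0,0,0]],[[0,0,0],[0,0,0]]]'
python3 - <<'E'
from h import *
w=cap("wrist","w12");t=cap("top");crop(t,100,130,330,330,3,"t12")
print(dots(w,5,140)); print(dots(t,1,30,(.5,.7,-.1,.08)))
go([.55,.0,.27],92.02)
E
```

```text
time_s: 19.5
position: [0.4796, 0.3681, 0.1222]
tcp_rot: [[-0.037, 0.999, -0.0], [0.999, 0.037, -0.0], [-0.0, -0.0, -1.0]]
force: [-0.0, 0.6, -0.9]
opening: 0.272
time_s: 20.1
position: [0.4797, 0.3682, 0.1224]
tcp_rot: [[-0.037, 0.999, 0.0], [0.999, 0.037, -0.0], [-0.0, 0.0, -1.0]]
force: [-0.2, 0.6, -0.1]
opening: 0.736
time_s: 20.7
position: [0.4807, 0.3687, 0.2745]
tcp_rot: [[-0.037, 0.999, 0.004], [0.999, 0.037, 0.002], [0.002, 0.004, -1.0]]
force: [0.8, -0.1, 0.4]
opening: 0.998
[([551.1, 146.8], [0.4452, 0.6734, 0.014], 32), ([546.1, 167.3], [0.4693, 0.6729, 0.014], 14), ([555.7, 167.6], [0.4693, 0.6842, 0.014], 12), ([553.7, 176.2], [0.4796, 0.6842, 0.014], 6), ([545.3, 194.7], [0.5024, 0.6792, 0.014], 24), ([556.9, 212.4], [0.5239, 0.6981, 0.014], 115), ([554.5, 193.3], [0.5003, 0.6899, 0.014], 6), ([551.5, 207.0], [0.5174, 0.69, 0.014], 6), ([23.9, 242.8], [0.5874, 0.0421, 0.014], 38), ([60.7, 306.1], [0.6744, 0.0769, 0.014], 136), ([179.2, 321.0], [0.6914, 0.2303, 0.014], 51)]
[([289.1, 166.1], [0.623, 0.0175, 0.014], 8), ([280.1, 170.1], [0.6121, 0.0422, 0.014], 8), ([304.1, 176.1], [0.5951, -0.0232, 0.014], 8), ([280.1, 179.1], [0.5873, 0.0424, 0.014], 8)]
delta tool cm [-37.01   5.76   0.12] pos [0.4787 0.3677 0.2709] yaw 92.13 q [ 27.  24.  80.  -0.  76. -65.]
rotvec tool [-0.002  0.001  0.002] final x-axis yaw 92.02
```

View pics/w12.png

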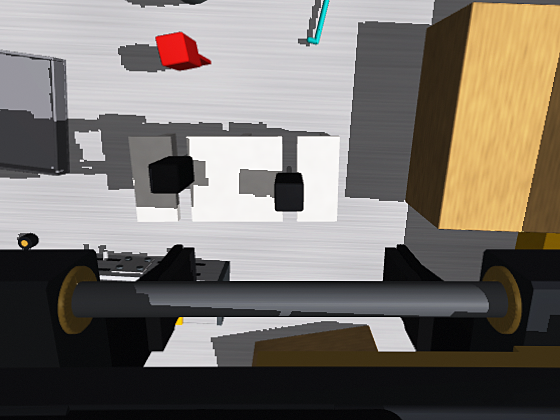

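View pics/t12.png

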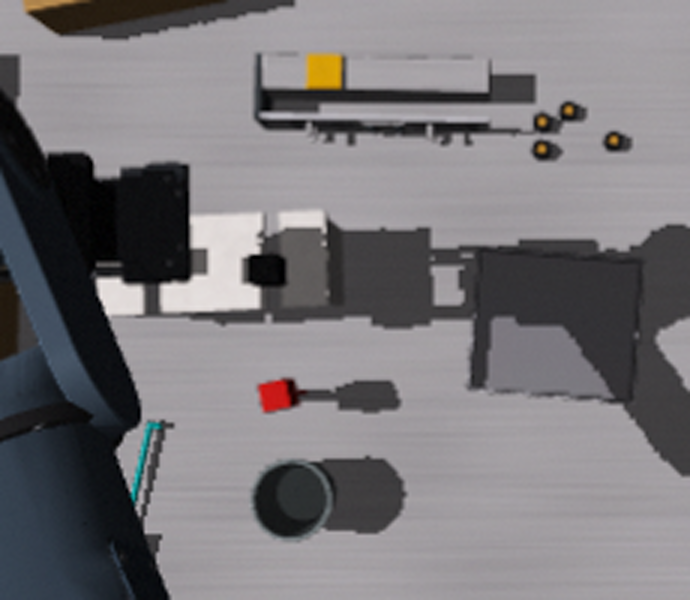

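Run:
```python
from h import *
go([.595,-.0232,.12],92.02)
t=cap("top")
T=lambda x,y:(100+x/3-.33,130+y/3-.33)
print(onz(t,[T(481,249),T(640,262),T(632,402),T(470,389)],.024).round(3))
```

```text
delta tool cm [-39.48  10.2   15.11] pos [0.4787 0.3677 0.2709] yaw 92.13 q [ 27.  24.  80.  -0.  76. -65.]
rotvec tool [-0.002  0.001  0.002] final x-axis yaw 92.02
[[ 0.495  0.097  0.024]
 [ 0.482 -0.045  0.024]
 [ 0.357 -0.037  0.024]
 [ 0.37   0.108  0.024]]
```

```bash
python3 -m crank '[[[-2,0.5,0],[0,0,0]],[[-3.5,0.9,0],[0,0,0]],[[-4,1.1,0],[0,0,0]],[[-4,1.1,0],[0,0,0]],[[-4,1.1,0],[0,0,0]],[[-4,1.1,0],[0,0,0]],[[-4,1.1,1.5],[0,0,0]],[[-4,1.1,2],[0,0,0]],[[-4,1.1,2],[0,0,0]],[[-3,0.6,2.5],[0,0,0]],[[-2,0.4,2.5],[0,0,0]],[[-1,0.2,2.5],[0,0,0]]]' 0
python3 -m crank '[[[0,0,2],[0,0,0]],[[0,0,0],[0,0,0]],[[0,0,0],[0,0,0]],[[0,0,0],[0,0,0]]]'
python3 - <<'E'
from h import *
w=cap("wrist","w13");print(*dots(w,5,300,(.5,.7,-.1,.08)),sep="\n")
print(read_state()["opening"])
go([.595,-.0232,.004],92.02)
E
```

```text
time_s: 22.05
position: [0.5962, -0.0248, 0.139]
tcp_rot: [[-0.035, 0.999, -0.004], [0.999, 0.035, 0.0], [0.001, -0.004, -1.0]]
force: [-0.4, -0.1, -1.1]
opening: 0.499
time_s: 22.45
position: [0.5977, -0.0225, 0.1228]
tcp_rot: [[-0.038, 0.999, 0.001], [0.999, 0.038, -0.0], [-0.0, 0.001, -1.0]]
force: [0.5, 0.7, -0.2]
opening: 0.496
([371.5, 188.7], [0.5875, 0.0424, 0.014], 84)
([288.7, 194.7], [0.5949, -0.0234, 0.014], 85)
([367.6, 218.7], [0.6125, 0.0416, 0.014], 80)
([337.0, 229.6], [0.6228, 0.0174, 0.014], 82)
0.500604928311601
delta tool cm [-0.06 -0.32 11.92] pos [ 0.5979 -0.0224  0.1233] yaw 92.17 q [ -13.   33.   90.   -0.   56. -105.]
rotvec tool [0.002 0.    0.003] final x-axis yaw 92.02
```

View pics/w13.png

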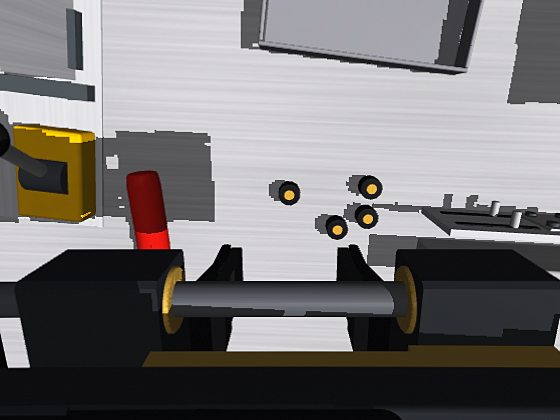

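```bash
python3 -m crank '[[[-0.06,-0.3,2],[0,0,0]],[[0,0,3],[0,0,0]],[[0,0,3],[0,0,0]],[[0,0,2],[0,0,0]],[[0,0,1.2],[0,0,0]],[[0,0,0.6],[0,0,0]],[[0,0,0],[0,0,0]],[[0,0,0],[0,0,0]]]'
python3 - <<'E'
from h import *
go([.595,-.0232,.004],92.02)
E
```

```text
time_s: 23.3
position: [0.5953, -0.0235, 0.0054]
tcp_rot: [[-0.037, 0.999, 0.002], [0.999, 0.037, -0.0], [-0.001, 0.002, -1.0]]
force: [-0.1, 0.3, -0.2]
opening: 0.499
delta tool cm [ 0.04 -0.03  0.14] pos [ 0.5953 -0.0235  0.0054] yaw 92.14 q [ -13.   43.   94.    0.   42. -105.]
rotvec tool [0.002 0.001 0.002] final x-axis yaw 92.02
```

```bash
python3 -m crank '[[[0,0,0.05],[0,0,0]],[[0,0,0],[0,0,0]],[[0,0,0],[0,0,0]],[[0,0,0],[0,0,0]],[[0,0,0],[0,0,0]],[[0,0,0],[0,0,0]],[[0,0,0],[0,0,0]]]' 1
python3 -m crank '[[[0,0,-1],[0,0,0]],[[0,0,-3],[0,0,0]],[[0,0,-3],[0,0,0]],[[0,0,-2],[0,0,0]],[[0,0,0],[0,0,0]]]'
python3 - <<'E'
from h import *
w=cap("wrist","w14");go([.455,.06,.1],92.02)
E
```

```text
time_s: 24.0
position: [0.5943, -0.0234, 0.0038]
tcp_rot: [[-0.037, 0.999, -0.0], [0.999, 0.037, 0.0], [0.0, -0.0, -1.0]]
force: [0.1, -0.1, -0.5]
opening: 0.019
time_s: 24.5
position: [0.597, -0.024, 0.0976]
tcp_rot: [[-0.037, 0.999, 0.007], [0.999, 0.037, -0.002], [-0.002, 0.007, -1.0]]
force: [-0.7, -0.8, -0.7]
opening: 0.003
delta tool cm [  8.89 -13.73  -0.49] pos [ 0.5956 -0.0237  0.0958] yaw 92.14 q [ -13.   35.   92.   -0.   53. -105.]
rotvec tool [0.004 0.001 0.002] final x-axis yaw 92.02
```

View pics/w14.png

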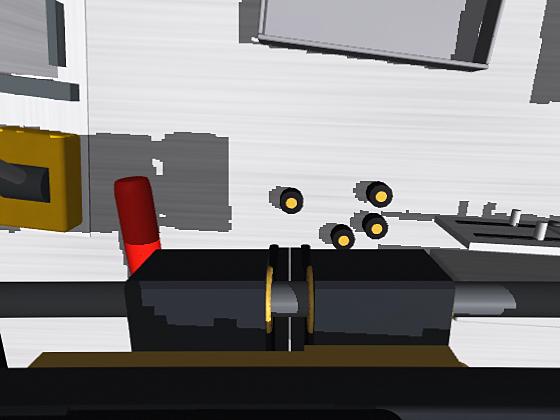

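Run:
```python
from h import *
w=cap("wrist");print(*dots(w,5,300,(.5,.7,-.1,.08)),sep="\n");s=cap("scene");print(*dots(s,3,300,(.5,.7,-.1,.08)),sep="\n")
crop(s,240,170,380,300,4,"s14")
print((-w["R"].T@w["t"]),read_state()["position"])
```

```text
([380.6, 199.1], [0.5876, 0.0423, 0.014], 104)
([290.4, 205.4], [0.5949, -0.0234, 0.014], 98)
([376.2, 231.5], [0.6127, 0.0415, 0.014], 92)
([343.0, 243.3], [0.6229, 0.0175, 0.014], 92)
([268.3, 297.7], [0.6706, -0.0379, 0.014], 296)
([310.8, 303.4], [0.6743, -0.0042, 0.014], 192)
([304.9, 247.3], [0.6114, 0.0434, 0.014], 9)
([303.2, 257.0], [0.6211, 0.0192, 0.014], 10)
([284.0, 265.0], [0.5937, -0.0225, 0.014], 9)
[ 0.52413641 -0.02664432  0.28287456] [ 0.59363087 -0.02323944  0.0934387 ]
```

View pics/s14.png

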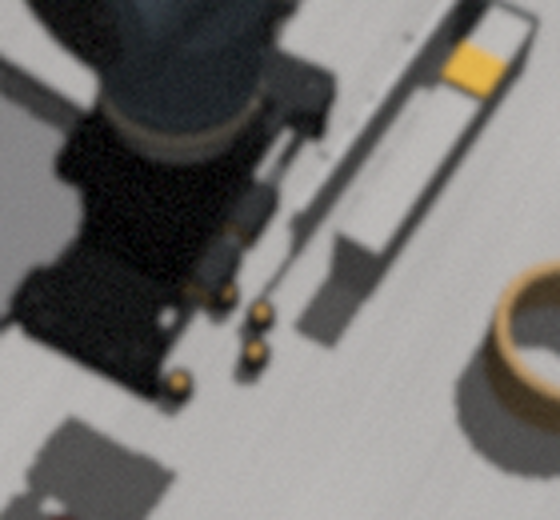

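```bash
python3 -m crank '[[[0,0,0],[0,0,0]],[[0,0,0],[0,0,0]],[[0,0,0],[0,0,0]],[[0,0,0],[0,0,0]],[[0,0,3],[0,0,0]],[[0,0,3],[0,0,0]],[[0,0,2.4],[0,0,0]],[[0,0,0.5],[0,0,0]],[[0,0,0],[0,0,0]],[[0,0,0],[0,0,0]]]' 0
python3 - <<'E'
from h import *
w=cap("wrist","w15");s=cap("scene","s15");crop(s,200,170,380,300,4,"s15")
go([.595,-.0232,.004],92.02)
E
```

```text
time_s: 25.65
position: [0.5953, -0.0236, 0.0058]
tcp_rot: [[-0.037, 0.999, 0.002], [0.999, 0.037, -0.0], [-0.001, 0.002, -1.0]]
force: [0.2, -0.2, 0.0]
opening: 0.499
delta tool cm [ 0.05 -0.05  0.23] pos [ 0.5955 -0.0237  0.0063] yaw 92.13 q [ -13.   43.   94.    0.   43. -105.]
rotvec tool [0.003 0.001 0.002] final x-axis yaw 92.02
```

View pics/w15.png

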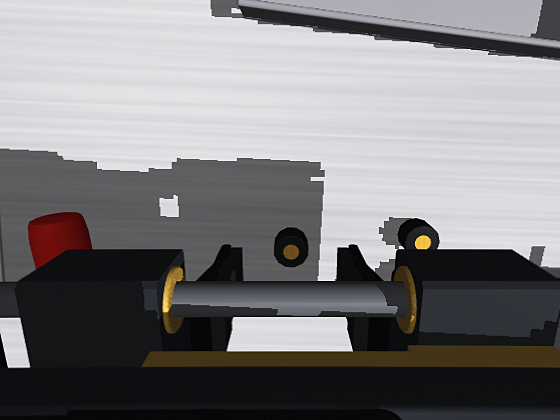

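View pics/s15.png

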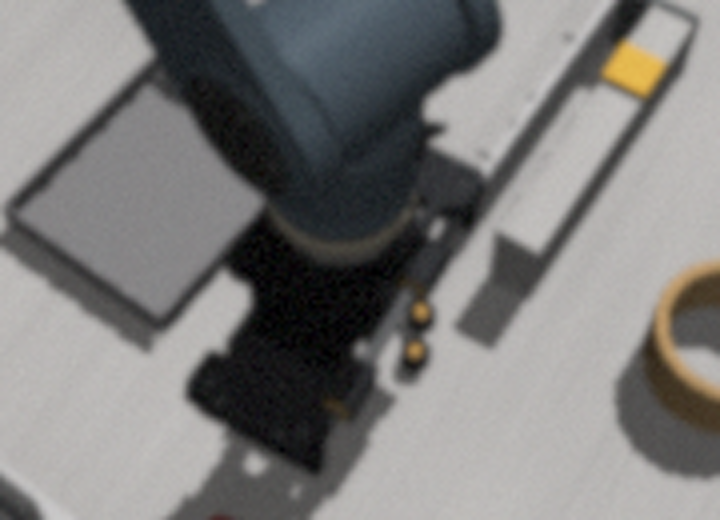

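Run:
```python
from h import *
w=cap("wrist");s=read_state();p=s["position"];R=s["tcp_rot"]
for dz in(0,-.02,-.04,-.06):
    for dx in(-.0215,0,.0215): print(dz,dx,proj(w,p+R@[dx,0,dz]).round(0))
print(dots(w,20,400,(.5,.7,-.1,.08)))
```

```text
0 -0.0215 [[249. 246.]]
0 0 [[290. 246.]]
0 0.0215 [[331. 246.]]
-0.02 -0.0215 [[245. 261.]]
-0.02 0 [[290. 261.]]
-0.02 0.0215 [[335. 261.]]
-0.04 -0.0215 [[240. 279.]]
-0.04 0 [[290. 279.]]
-0.04 0.0215 [[341. 279.]]
-0.06 -0.0215 [[233. 303.]]
-0.06 0 [[291. 303.]]
-0.06 0.0215 [[348. 303.]]
[([422.2, 241.4], [0.5875, 0.0424, 0.014], 197), ([290.9, 250.7], [0.595, -0.0233, 0.014], 173), ([413.0, 303.9], [0.6224, 0.0421, 0.014], 198)]
```

```bash
python3 -m crank '[[[0.03,-0.05,0.2],[0,0,0]],[[0,0,0.15],[0,0,0]],[[0,0,0.1],[0,0,0]],[[0,0,0],[0,0,0]],[[0,0,0],[0,0,0]],[[0,0,0],[0,0,0]]]'
python3 - <<'E'
from h import *
go([.595,-.0232,.0005],92.02)
E
```

```text
time_s: 26.4
position: [0.5939, -0.0232, 0.0003]
tcp_rot: [[-0.037, 0.999, -0.0], [0.999, 0.037, -0.0], [-0.0, -0.0, -1.0]]
force: [-0.3, 0.2, -0.0]
opening: 0.503
delta tool cm [-0.01  0.11 -0.02] pos [ 5.939e-01 -2.320e-02  3.000e-04] yaw 92.13 q [ -13.   44.   94.   -0.   42. -105.]
rotvec tool [-0.     0.     0.002] final x-axis yaw 92.02
```

```bash
python3 -m crank '[[[0,0.08,0],[0,0,0]],[[0,0,0],[0,0,0]],[[0,0,0],[0,0,0]],[[0,0,0],[0,0,0]],[[0,0,0],[0,0,0]]]' 1
python3 - <<'E'
from h import *
w=cap("wrist","w16");go([.595,-.0232,.0005],92.02);print(read_state()["opening"],read_state()["force"])
E
```

```text
time_s: 26.9
position: [0.5946, -0.0231, 0.0004]
tcp_rot: [[-0.037, 0.999, -0.0], [0.999, 0.037, -0.0], [0.0, -0.0, -1.0]]
force: [-0.6, -0.1, 0.1]
opening: 0.127
delta tool cm [-0.01  0.04 -0.01] pos [ 5.946e-01 -2.310e-02  4.000e-04] yaw 92.13 q [ -13.   44.   94.   -0.   42. -105.]
rotvec tool [-0.    -0.     0.002] final x-axis yaw 92.02
0.08468931416114678 [ 0.20804407  0.46589383 -0.2555109 ]
```

View pics/w16.png

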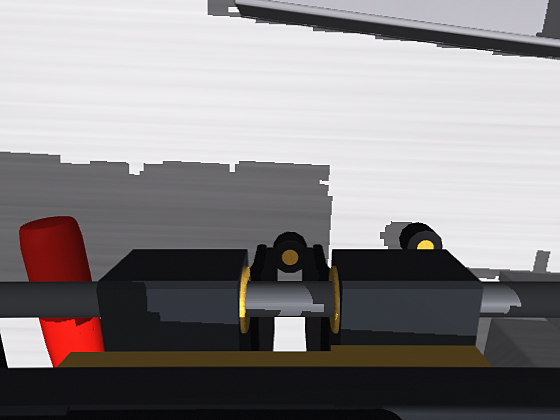

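```bash
python3 -m crank '[[[0,0,0],[0,0,0]],[[0,0,0],[0,0,0]]]'
python3 - <<'E'
from h import *
w=cap("wrist");im=w["pixels"]=np.clip(w["pixels"].astype(float)*2,0,255).astype(np.uint8);crop(w,200,200,420,360,3.6,"w17");s=cap("scene");crop(s,200,190,340,300,5,"s17");print(read_state()["opening"])
E
```

```text
time_s: 27.15
position: [0.5946, -0.0231, 0.0004]
tcp_rot: [[-0.037, 0.999, 0.0], [0.999, 0.037, 0.0], [0.0, 0.0, -1.0]]
force: [-0.3, 0.1, -0.2]
opening: 0.013
0.005430532113827443
```

View pics/w17.png

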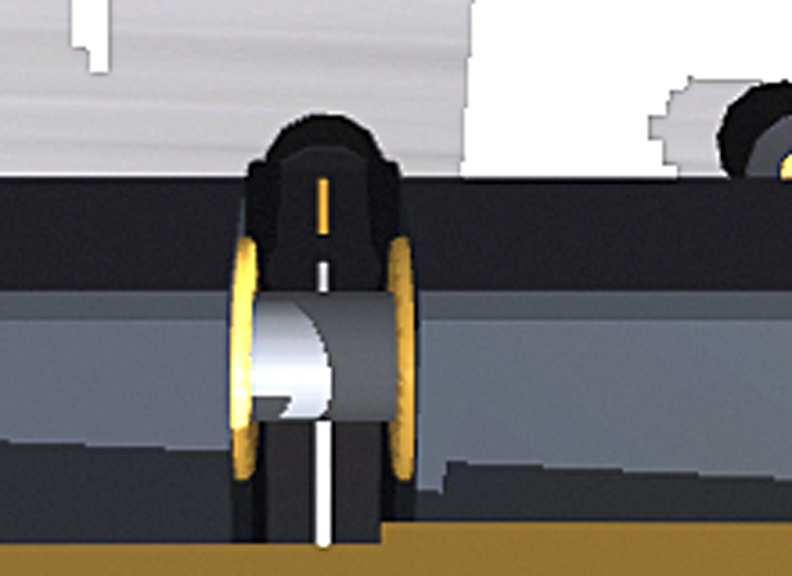

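View pics/s17.png

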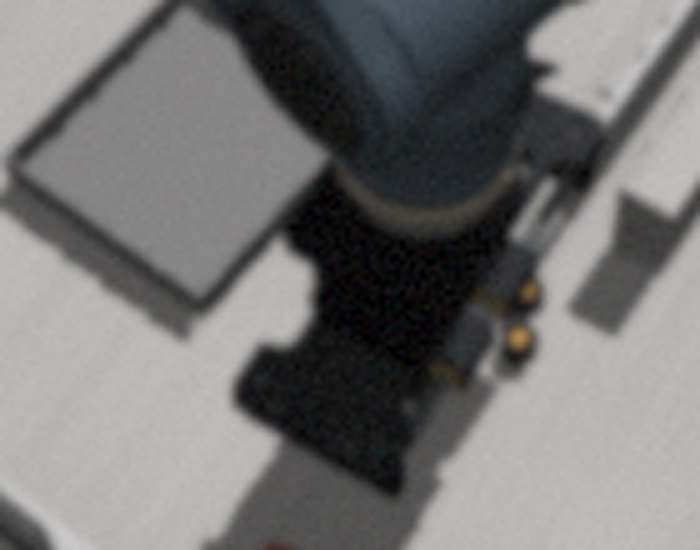

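Run:
```python
from h import *
w=cap("wrist");s=read_state();p=s["position"];R=s["tcp_rot"]
for dy in(-.0095,0,.0095):
  for dz in(0,-.01,-.014,-.019,-.03): print(dy,dz,proj(w,p+R@[-.012,dy,dz]).round(0),proj(w,p+R@[0,dy,dz]).round(0))
```

```text
-0.0095 0 [[267. 229.]] [[290. 229.]]
-0.0095 -0.01 [[266. 235.]] [[290. 235.]]
-0.0095 -0.014 [[265. 238.]] [[290. 238.]]
-0.0095 -0.019 [[265. 242.]] [[290. 242.]]
-0.0095 -0.03 [[263. 250.]] [[290. 250.]]
0 0 [[267. 246.]] [[290. 246.]]
0 -0.01 [[266. 253.]] [[290. 253.]]
0 -0.014 [[266. 256.]] [[290. 256.]]
0 -0.019 [[265. 260.]] [[290. 260.]]
0 -0.03 [[264. 270.]] [[290. 270.]]
0.0095 0 [[268. 263.]] [[290. 263.]]
0.0095 -0.01 [[266. 271.]] [[290. 271.]]
0.0095 -0.014 [[266. 274.]] [[290. 274.]]
0.0095 -0.019 [[265. 279.]] [[290. 279.]]
0.0095 -0.03 [[264. 289.]] [[290. 289.]]
```

```bash
python3 -m crank '[[[0,0,0],[0,0,0]],[[0,0,0],[0,0,0]],[[0,0,0],[0,0,0]],[[0,0,0],[0,0,0]],[[0,0,0],[0,0,0]],[[0,0,0],[0,0,0]]]' 0
python3 -m crank '[[[0,0,0.25],[0,0,0]],[[0,0,0],[0,0,0]],[[0,0,0],[0,0,0]]]'
python3 -m crank '[[[0,0,0.25],[0,0,0]],[[0,0,0],[0,0,0]],[[0,0,0],[0,0,0]]]'
```

```text
time_s: 27.9
position: [0.5946, -0.0231, 0.0003]
tcp_rot: [[-0.037, 0.999, 0.0], [0.999, 0.037, -0.0], [-0.0, 0.0, -1.0]]
force: [-0.3, 0.7, -0.2]
opening: 0.449
time_s: 28.2
position: [0.5945, -0.0231, -0.0023]
tcp_rot: [[-0.037, 0.999, -0.0], [0.999, 0.037, 0.0], [0.0, -0.0, -1.0]]
force: [-0.2, 0.2, -0.2]
opening: 0.497
time_s: 28.5
position: [0.5945, -0.0231, -0.0048]
tcp_rot: [[-0.037, 0.999, -0.0], [0.999, 0.037, 0.0], [0.0, -0.0, -1.0]]
force: [-0.7, -0.5, 0.0]
opening: 0.498
```

```bash
python3 -m crank '[[[0,0,0.25],[0,0,0]],[[0,0,0],[0,0,0]],[[0,0,0],[0,0,0]]]'
python3 -m crank '[[[0,0,0.25],[0,0,0]],[[0,0,0],[0,0,0]],[[0,0,0],[0,0,0]]]'
python3 -m crank '[[[0,0,0.2],[0,0,0]],[[0,0,0],[0,0,0]],[[0,0,0],[0,0,0]]]'
python3 - <<'E'
from h import *
w=cap("wrist","w18")
w["pixels"]=np.clip(w["pixels"].astype(float)*2,0,255).astype(np.uint8);crop(w,200,200,420,360,3.6,"w18")
E
```

```text
time_s: 28.8
position: [0.5945, -0.0231, -0.0072]
tcp_rot: [[-0.037, 0.999, -0.0], [0.999, 0.037, 0.0], [0.0, -0.0, -1.0]]
force: [0.1, -0.2, -0.4]
opening: 0.497
time_s: 29.1
position: [0.5945, -0.0231, -0.0098]
tcp_rot: [[-0.037, 0.999, -0.0], [0.999, 0.037, 0.0], [0.0, -0.0, -1.0]]
force: [-0.1, 0.3, -1.2]
opening: 0.502
time_s: 29.4
position: [0.5945, -0.0231, -0.0117]
tcp_rot: [[-0.037, 0.999, -0.0], [0.999, 0.037, 0.0], [0.0, -0.0, -1.0]]
force: [-0.5, 0.2, 0.6]
opening: 0.503
```

View pics/w18.png

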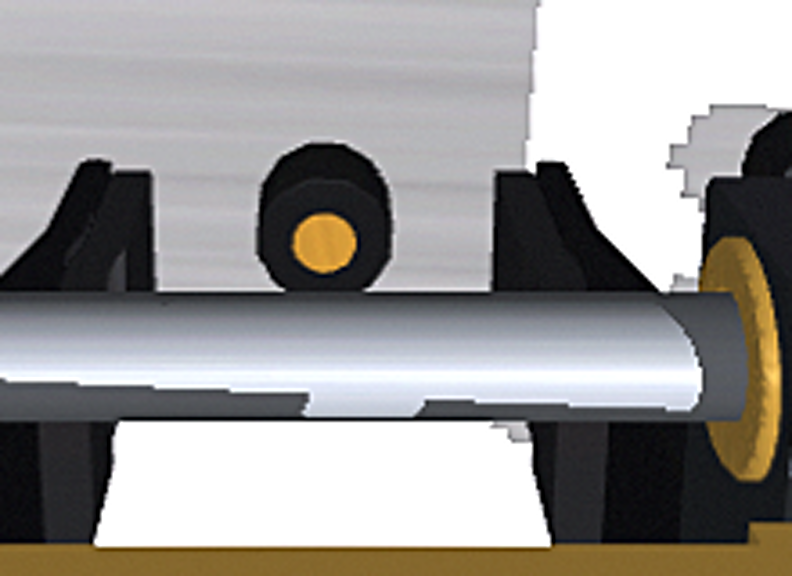

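```bash
python3 -m crank '[[[0,0.05,0.25],[0,0,0]],[[0,0,0],[0,0,0]],[[0,0,0],[0,0,0]]]'
python3 -m crank '[[[0,0,0],[0,0,0]],[[0,0,0],[0,0,0]],[[0,0,0],[0,0,0]],[[0,0,0],[0,0,0]],[[0,0,0],[0,0,0]],[[0,0,0],[0,0,0]],[[0,0,0],[0,0,0]]]' 1
```

```text
time_s: 29.75
position: [0.595, -0.0231, -0.0143]
tcp_rot: [[-0.037, 0.999, -0.0], [0.999, 0.037, 0.0], [0.0, -0.0, -1.0]]
force: [-1.2, -0.0, -0.3]
opening: 0.498
time_s: 30.45
position: [0.5951, -0.0231, -0.0141]
tcp_rot: [[-0.037, 0.999, -0.0], [0.999, 0.037, -0.0], [-0.0, -0.0, -1.0]]
force: [0.3, 0.1, 1.3]
opening: 0.171
```

```bash
python3 -m crank '[[[0,0,0],[0,0,0]],[[0,0,0],[0,0,0]]]'
python3 - <<'E'
from h import *
w=cap("wrist")
w["pixels"]=np.clip(w["pixels"].astype(float)*2,0,255).astype(np.uint8);crop(w,200,200,420,360,3.6,"w19")
E
```

```text
time_s: 30.65
position: [0.5951, -0.0231, -0.0141]
tcp_rot: [[-0.037, 0.999, -0.0], [0.999, 0.037, 0.0], [0.0, -0.0, -1.0]]
force: [-0.3, -0.2, 0.0]
opening: 0.177
```

View pics/w19.png

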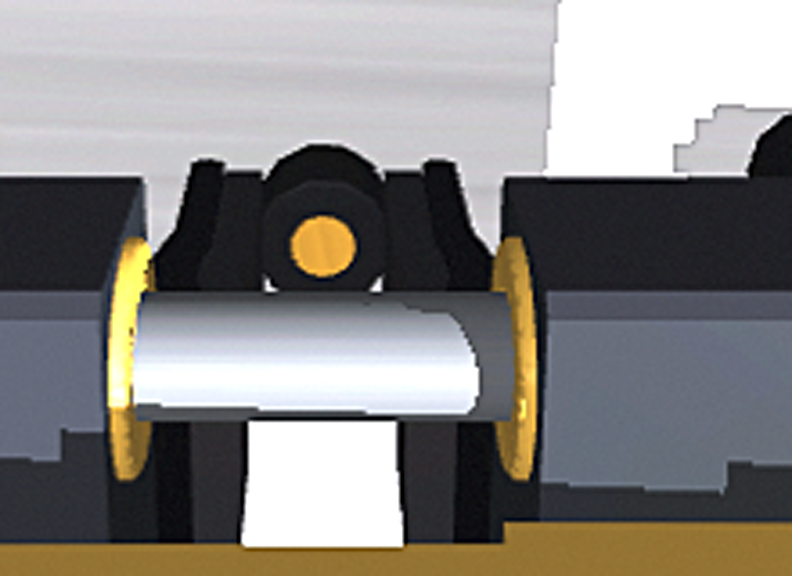

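```bash
python3 -m crank '[[[0,0,-1],[0,0,0]],[[0,0,-3],[0,0,0]],[[0,0,-3],[0,0,0]],[[0,0,-2],[0,0,0]],[[1.4,-2,0],[0,0,0]],[[1.8,-3,0],[0,0,0]],[[1.8,-3,0],[0,0,0]],[[1.8,-3,0],[0,0,0]],[[1.4,-2,0],[0,0,0]],[[0.6,-0.7,0],[0,0,0]],[[0,0,0],[0,0,0]],[[0,0,0],[0,0,0]]]'
python3 - <<'E'
from h import *
w=cap("wrist","w20");t=cap("top");crop(t,230,140,360,290,4.5,"t20");go([.455,.06,-.008],92.02)
E
```

```text
time_s: 31.9
position: [0.4573, 0.0592, 0.0763]
tcp_rot: [[-0.037, 0.999, 0.003], [0.999, 0.037, -0.001], [-0.001, 0.003, -1.0]]
force: [0.7, -0.3, 0.5]
opening: 0.174
delta tool cm [ 0.11 -0.24  8.41] pos [0.4572 0.059  0.0761] yaw 92.09 q [ -7.  30. 112.  -0.  38. -99.]
rotvec tool [0.003 0.001 0.001] final x-axis yaw 92.02
```

View pics/w20.png

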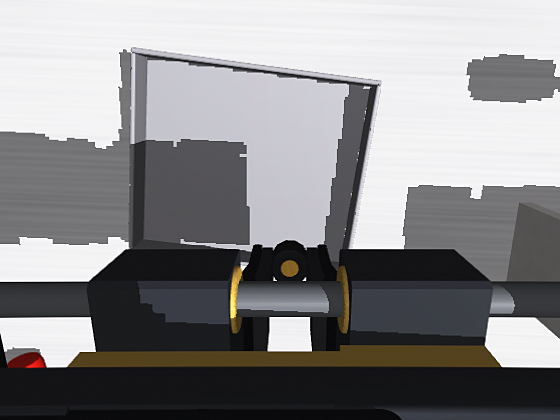

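View pics/t20.png

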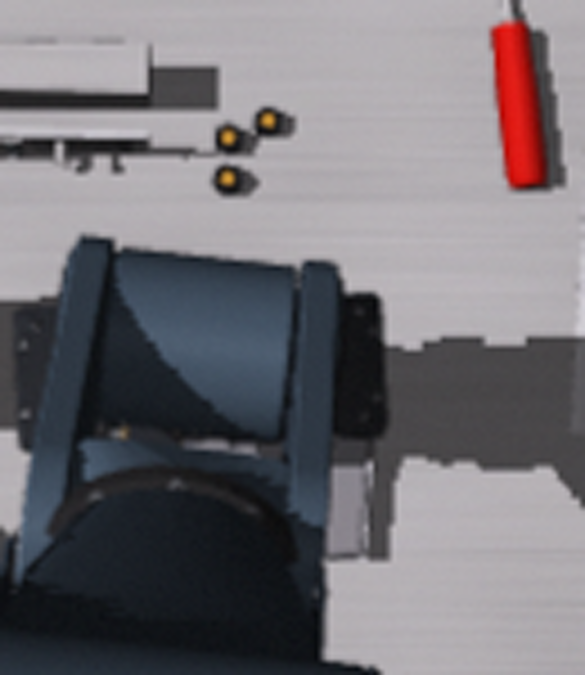

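Run:
```python
from h import *
w=cap("wrist")
print(onz(w,[(133,50),(379,82),(353,246),(132,243)],.024).round(3))
```

```text
[[ 0.358 -0.037  0.024]
 [ 0.37   0.109  0.024]
 [ 0.475  0.102  0.024]
 [ 0.479 -0.046  0.024]]
```

```bash
python3 -m crank '[[[-0.7,-0.2,1],[0,0,0]],[[0,0,3],[0,0,0]],[[0,0,2.5],[0,0,0]],[[0,0,1.3],[0,0,0]],[[0,0,0.6],[0,0,0]],[[0,0,0],[0,0,0]],[[0,0,0],[0,0,0]]]'
python3 -m crank '[[[0,0,0],[0,0,0]],[[0,0,0],[0,0,0]],[[0,0,0],[0,0,0]],[[0,0,0],[0,0,0]]]' 0.4
python3 -m crank '[[[0,0,-1],[0,0,0]],[[0,0,-3],[0,0,0]],[[0,0,-3],[0,0,0]],[[0,0,-2],[0,0,0]],[[0,0,0],[0,0,0]]]'
python3 - <<'E'
from h import *
w=cap("wrist","w21");go([.5874,.0423,.08],92.02)
E
```

```text
time_s: 32.75
position: [0.4539, 0.0524, -0.0079]
tcp_rot: [[-0.037, 0.999, 0.001], [0.999, 0.037, -0.0], [-0.0, 0.001, -1.0]]
force: [-0.3, 0.5, 0.2]
opening: 0.171
time_s: 33.15
position: [0.4535, 0.0527, -0.0078]
tcp_rot: [[-0.037, 0.999, 0.001], [0.999, 0.037, -0.0], [-0.0, 0.001, -1.0]]
force: [-0.2, -0.0, 0.5]
opening: 0.295
time_s: 33.65
position: [0.4551, 0.0525, 0.0848]
tcp_rot: [[-0.038, 0.999, 0.006], [0.999, 0.038, -0.001], [-0.001, 0.006, -1.0]]
force: [0.9, 0.7, -0.3]
opening: 0.302
delta tool cm [-1.53 13.27  0.4 ] pos [0.4542 0.0526 0.0835] yaw 92.14 q [  -7.   29.  112.   -0.   39. -100.]
rotvec tool [0.004 0.001 0.002] final x-axis yaw 92.02
```

View pics/w21.png

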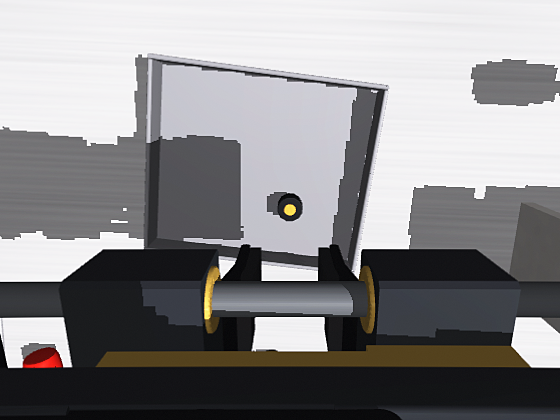

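```bash
python3 -m crank '[[[-0.2,2,0],[0,0,0]],[[-0.3,3.5,0],[0,0,0]],[[-0.4,4,0],[0,0,0]],[[-0.4,2.7,0],[0,0,0]],[[-0.2,1.07,0],[0,0,0]],[[0,0,0],[0,0,-0.12]],[[0,0,0],[0,0,-0.12]],[[0,0,0],[0,0,-0.12]],[[0,0,0],[0,0,-0.12]],[[0,0,0],[0,0,-0.13]],[[0,0,0],[0,0,0]],[[0,0,0],[0,0,0]]]' 0
python3 - <<'E'
from h import *
w=cap("wrist","w22");print(*dots(w,5,300,(.5,.7,-.1,.08)),sep="\n");go([.5874,.0423,-.014],127)
E
```

```text
time_s: 34.9
position: [0.5849, 0.0428, 0.0811]
tcp_rot: [[-0.601, 0.799, -0.003], [0.799, 0.601, 0.0], [0.002, -0.002, -1.0]]
force: [0.5, 0.0, -0.5]
opening: 0.497
([287.2, 215.2], [0.5874, 0.0423, 0.014], 108)
([228.8, 233.3], [0.6229, 0.0173, 0.014], 104)
([265.1, 241.7], [0.6126, 0.0415, 0.014], 103)
([165.7, 304.2], [0.6969, 0.0113, 0.014], 212)
delta tool cm [-0.18  0.16  9.53] pos [0.5852 0.0428 0.0813] yaw 126.95 q [  -7.   36.   93.    0.   51. -134.]
rotvec tool [-0.001 -0.001 -0.001] final x-axis yaw 127.0
```

View pics/w22.png

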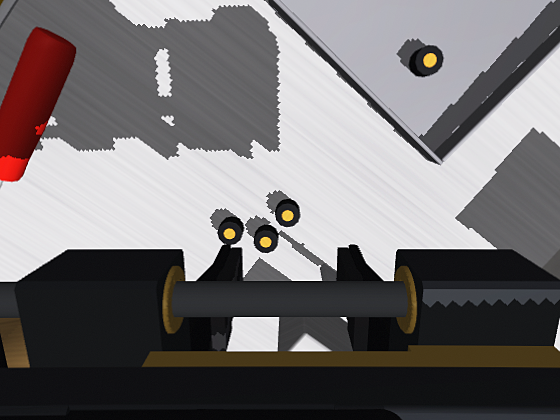

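```bash
python3 -m crank '[[[-0.1,0.15,1],[0,0,0]],[[-0.06,0,2],[0,0,0]],[[0,0,2.5],[0,0,0]],[[0,0,1.5],[0,0,0]],[[0,0,0],[0,0,0]],[[0,0,0],[0,0,0]]]' 0.3
python3 - <<'E'
from h import *
go([.5874,.0423,-.014],127);print(read_state()["opening"])
E
```

```text
time_s: 35.55
position: [0.5885, 0.0423, 0.0116]
tcp_rot: [[-0.603, 0.798, -0.001], [0.798, 0.603, 0.0], [0.0, -0.0, -1.0]]
force: [-0.2, -0.5, -0.1]
opening: 0.352
delta tool cm [ 0.07 -0.08  2.56] pos [0.5885 0.0423 0.0116] yaw 127.07 q [  -7.   43.   95.    0.   43. -134.]
rotvec tool [-0.    -0.     0.001] final x-axis yaw 127.0
0.35152716336036344
```

```bash
python3 -m crank '[[[0.04,-0.05,0.8],[0,0,0]],[[0,0,0.8],[0,0,0]],[[0,0,0.6],[0,0,0]],[[0,0,0.3],[0,0,0]],[[0,0,0],[0,0,0]],[[0,0,0],[0,0,0]]]'
python3 -m crank '[[[0,0,0],[0,0,0]],[[0,0,0],[0,0,0]],[[0,0,0],[0,0,0]],[[0,0,0],[0,0,0]],[[0,0,0],[0,0,0]],[[0,0,0],[0,0,0]]]' 1
python3 -m crank '[[[0,0,-1],[0,0,0]],[[0,0,-3],[0,0,0]],[[0,0,-3],[0,0,0]],[[0,0,-2.5],[0,0,0]],[[0,0,0],[0,0,0]]]'
python3 - <<'E'
from h import *
go([.455,-.005,.08],92)
E
```

```text
time_s: 36.15
position: [0.588, 0.0423, -0.0132]
tcp_rot: [[-0.603, 0.798, 0.0], [0.798, 0.603, -0.0], [-0.0, 0.0, -1.0]]
force: [-0.2, 1.2, 0.2]
opening: 0.348
time_s: 36.75
position: [0.5881, 0.0422, -0.0129]
tcp_rot: [[-0.603, 0.798, 0.0], [0.798, 0.603, -0.0], [-0.0, 0.0, -1.0]]
force: [0.2, -0.2, 2.6]
opening: 0.165
time_s: 37.25
position: [0.5909, 0.042, 0.086]
tcp_rot: [[-0.603, 0.798, 0.008], [0.798, 0.603, -0.001], [-0.006, 0.006, -1.0]]
force: [1.0, -0.1, -0.3]
opening: 0.164
delta tool cm [  4.45 -13.68   0.49] pos [0.5909 0.042  0.086 ] yaw 127.09 q [  -7.   36.   93.    0.   51. -134.]
rotvec tool [0.008 0.004 0.612] final x-axis yaw 92.0
```

```bash
python3 -m crank '[[[0.6,-2,0],[0,0,0]],[[1.1,-3.4,0],[0,0,0]],[[1.2,-3.7,0],[0,0,0]],[[1,-3,0],[0,0,0]],[[0.55,-1.6,0],[0,0,0]],[[0,0,0],[0,0,0.12]],[[0,0,0],[0,0,0.12]],[[0,0,0],[0,0,0.12]],[[0,0,0],[0,0,0.12]],[[0,0,0],[0,0,0.13]],[[0,0,0],[0,0,0]],[[0,0,0],[0,0,0]]]'
python3 - <<'E'
from h import *
go([.455,-.005,-.007],92)
E
```

```text
time_s: 38.45
position: [0.4514, -0.0048, 0.0815]
tcp_rot: [[-0.04, 0.999, -0.001], [0.999, 0.04, 0.0], [0.0, -0.001, -1.0]]
force: [-0.2, 0.1, 0.2]
opening: 0.168
delta tool cm [-0.04  0.37  8.85] pos [ 0.4514 -0.0048  0.0815] yaw 92.29 q [ -15.   29.  113.   -0.   39. -107.]
rotvec tool [-0.001 -0.     0.005] final x-axis yaw 92.0
```

```bash
python3 -m crank '[[[0,0.35,1],[0,0,0]],[[0,0,3],[0,0,0]],[[0,0,2.5],[0,0,0]],[[0,0,1.6],[0,0,0]],[[0,0,0.7],[0,0,0]],[[0,0,0],[0,0,0]],[[0,0,0],[0,0,0]]]'
python3 -m crank '[[[0,0,0],[0,0,0]],[[0,0,0],[0,0,0]],[[0,0,0],[0,0,0]],[[0,0,0],[0,0,0]]]' 0.4
python3 -m crank '[[[0,0,-1],[0,0,0]],[[0,0,-3],[0,0,0]],[[0,0,-3],[0,0,0]],[[0,0,-2],[0,0,0]],[[0,0,0],[0,0,0]]]'
python3 - <<'E'
from h import *
w=cap("wrist","w23");t=cap("top");print(*dots(t,1,30,(.55,.7,-.1,.08)),sep="\n");go([.6126,.0415,.08],2)
E
```

```text
time_s: 39.15
position: [0.4555, -0.0048, -0.006]
tcp_rot: [[-0.038, 0.999, 0.0], [0.999, 0.038, -0.0], [-0.0, 0.0, -1.0]]
force: [0.3, -0.2, -0.7]
opening: 0.163
time_s: 39.55
position: [0.4556, -0.0048, -0.0057]
tcp_rot: [[-0.037, 0.999, 0.001], [0.999, 0.037, -0.0], [-0.0, 0.001, -1.0]]
force: [0.6, 1.1, 0.5]
opening: 0.295
time_s: 40.05
position: [0.4572, -0.0051, 0.0868]
tcp_rot: [[-0.037, 0.999, 0.006], [0.999, 0.037, -0.002], [-0.002, 0.006, -1.0]]
force: [0.3, -0.1, -0.0]
opening: 0.3
([289.1, 166.1], [0.623, 0.0175, 0.014], 8)
([279.0, 170.5], [0.611, 0.0453, 0.014], 8)
delta tool cm [ 4.03 15.88  0.47] pos [ 0.4554 -0.0047  0.0845] yaw 92.14 q [ -15.   29.  112.   -0.   39. -107.]
rotvec tool [ 1.000e-03  1.000e-03 -1.568e+00] final x-axis yaw 182.0
```

View pics/w23.png

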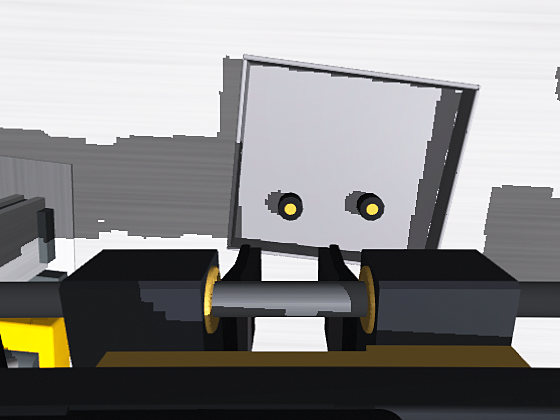

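```bash
python3 -m crank '[[[0.4,2,0],[0,0,0]],[[0.6,4,0],[0,0,0]],[[0.6,4,0],[0,0,0]],[[0.4,3.5,0],[0,0,0]],[[0.2,2.3,0],[0,0,0]],[[0,0,0],[0,0,0.13]],[[0,0,0],[0,0,0.13]],[[0,0,0],[0,0,0.13]],[[0,0,0],[0,0,0.13]],[[0,0,0],[0,0,0.13]],[[0,0,0],[0,0,0.13]]]' 0
python3 -m crank '[[[0,0,0],[0,0,0.13]],[[0,0,0],[0,0,0.13]],[[0,0,0],[0,0,0.13]],[[0,0,0],[0,0,0.13]],[[0,0,0],[0,0,0.13]],[[0,0,0],[0,0,0.13]],[[0,0,0],[0,0,0]],[[0,0,0],[0,0,0]]]' 0
python3 - <<'E'
from h import *
w=cap("wrist","w24");print(*dots(w,5,300,(.5,.7,-.1,.08)),sep="\n");go([.623,.0175,-.014],2)
E
```

```text
time_s: 41.25
position: [0.611, 0.0233, 0.0819]
tcp_rot: [[0.68, 0.733, -0.004], [0.733, -0.68, 0.001], [-0.002, -0.003, -1.0]]
force: [0.1, -1.0, 0.5]
opening: 0.501
time_s: 42.05
position: [0.6114, 0.0232, 0.0826]
tcp_rot: [[0.999, 0.051, -0.002], [0.051, -0.999, 0.0], [-0.002, -0.0, -1.0]]
force: [0.9, -0.3, -0.3]
opening: 0.499
([289.8, 181.2], [0.611, 0.045, 0.014], 114)
([304.4, 220.8], [0.6228, 0.0172, 0.014], 106)
delta tool cm [1.13 0.63 9.68] pos [0.6116 0.0232 0.0828] yaw 2.88 q [ -8.  38.  89.  -0.  53. -11.]
rotvec tool [-0.     0.002  0.015] final x-axis yaw 1.999999999999997
```

View pics/w24.png

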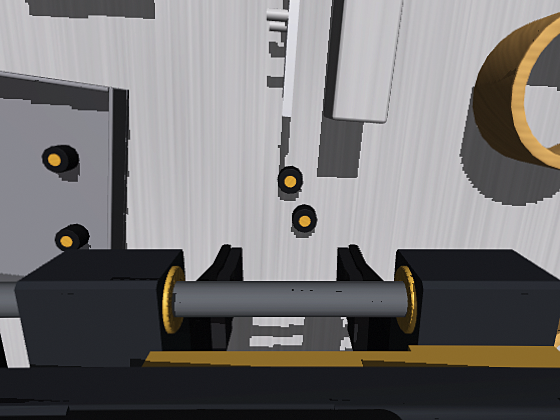

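```bash
python3 -m crank '[[[1.1,0.6,1],[0,0,0.015]],[[0,0,2.5],[0,0,0]],[[0,0,2.5],[0,0,0]],[[0,0,2],[0,0,0]],[[0,0,1],[0,0,0]],[[0,0,0],[0,0,0]],[[0,0,0],[0,0,0]]]' 0.2
python3 - <<'E'
from h import *
go([.623,.0175,-.014],2);print(read_state()["opening"])
E
```

```text
time_s: 42.8
position: [0.6243, 0.0175, -0.006]
tcp_rot: [[0.999, 0.033, 0.001], [0.033, -0.999, -0.0], [0.001, 0.0, -1.0]]
force: [-0.4, -0.2, 0.8]
opening: 0.404
delta tool cm [-0.13 -0.01  0.8 ] pos [ 0.6243  0.0175 -0.006 ] yaw 1.89 q [ -9.  46.  90.   0.  44. -11.]
rotvec tool [ 0.    -0.001 -0.002] final x-axis yaw 1.9999999999999991
0.4044870401825851
```

```bash
python3 -m crank '[[[-0.1,0,0.4],[0,0,0]],[[0,0,0.3],[0,0,0]],[[0,0,0],[0,0,0]],[[0,0,0],[0,0,0]]]'
python3 -m crank '[[[0,0,0],[0,0,0]],[[0,0,0],[0,0,0]],[[0,0,0],[0,0,0]],[[0,0,0],[0,0,0]],[[0,0,0],[0,0,0]],[[0,0,0],[0,0,0]],[[0,0,0],[0,0,0]]]' 1
python3 -m crank '[[[0,0,-1],[0,0,0]],[[0,0,-3],[0,0,0]],[[0,0,-3],[0,0,0]],[[0,0,-2.5],[0,0,0]],[[0,0,0],[0,0,0]]]'
python3 - <<'E'
from h import *
go([.42,.025,.08],2)
E
```

```text
time_s: 43.2
position: [0.6228, 0.0177, -0.0128]
tcp_rot: [[0.999, 0.033, 0.001], [0.033, -0.999, -0.0], [0.001, 0.0, -1.0]]
force: [0.1, -0.6, 0.4]
opening: 0.402
time_s: 43.9
position: [0.6227, 0.0177, -0.013]
tcp_rot: [[0.999, 0.033, 0.0], [0.033, -0.999, -0.0], [0.0, 0.0, -1.0]]
force: [0.3, 0.0, 1.0]
opening: 0.166
time_s: 44.4
position: [0.6257, 0.0173, 0.0863]
tcp_rot: [[0.999, 0.033, 0.009], [0.033, -0.999, -0.001], [0.009, 0.002, -1.0]]
force: [-0.4, -0.8, 1.0]
opening: 0.167
delta tool cm [-20.54  -1.45   0.45] pos [0.6257 0.0173 0.0863] yaw 1.89 q [ -9.  38.  88.   0.  54. -11.]
rotvec tool [ 0.002 -0.009 -0.002] final x-axis yaw 2.000000000000003
```

```bash
python3 -m crank '[[[-2,-0.1,0],[0,0,0]],[[-3.5,-0.2,0],[0,0,0]],[[-4,-0.3,0],[0,0,0]],[[-4,-0.3,0],[0,0,0]],[[-4,-0.3,0],[0,0,0]],[[-2.5,-0.2,0],[0,0,0]],[[-0.7,0,0],[0,0,0]],[[0,0,0],[0,0,0]],[[0,0,0],[0,0,0]],[[0,0,0],[0,0,0]]]'
python3 - <<'E'
from h import *
go([.417,.025,-.007],2)
E
```

```text
time_s: 45.4
position: [0.4177, 0.0243, 0.0819]
tcp_rot: [[0.999, 0.033, 0.003], [0.033, -0.999, -0.001], [0.003, 0.001, -1.0]]
force: [0.4, -1.0, -0.5]
opening: 0.165
delta tool cm [-0.1  -0.08  8.89] pos [0.4177 0.0243 0.0819] yaw 1.89 q [-12.  27. 117.   0.  35. -14.]
rotvec tool [ 0.001 -0.003 -0.002] final x-axis yaw 1.999999999999993
```

```bash
python3 -m crank '[[[0,0,1],[0,0,0]],[[0,0,3],[0,0,0]],[[0,0,2.5],[0,0,0]],[[0,0,1.6],[0,0,0]],[[0,0,0.7],[0,0,0]],[[0,0,0],[0,0,0]],[[0,0,0],[0,0,0]]]'
python3 -m crank '[[[0,0,0],[0,0,0]],[[0,0,0],[0,0,0]],[[0,0,0],[0,0,0]],[[0,0,0],[0,0,0]]]' 0.4
python3 -m crank '[[[0,0,-1],[0,0,0]],[[0,0,-3],[0,0,0]],[[0,0,-3],[0,0,0]],[[0,0,-2],[0,0,0]],[[0,0,0],[0,0,0]]]'
python3 - <<'E'
from h import *
w=cap("wrist","w25");t=cap("top");print(*dots(t,1,30,(.3,.7,-.1,.08)),sep="\n");go([.611,.044,.08],2)
E
```

```text
time_s: 46.1
position: [0.416, 0.0247, -0.006]
tcp_rot: [[0.999, 0.033, 0.001], [0.033, -0.999, -0.0], [0.001, 0.0, -1.0]]
force: [0.2, -0.8, -0.7]
opening: 0.166
time_s: 46.5
position: [0.4155, 0.0248, -0.0058]
tcp_rot: [[0.999, 0.033, 0.001], [0.033, -0.999, -0.0], [0.001, 0.0, -1.0]]
force: [-0.7, -1.0, 1.3]
opening: 0.296
time_s: 47.0
position: [0.417, 0.0245, 0.0866]
tcp_rot: [[0.999, 0.033, 0.006], [0.033, -0.999, -0.001], [0.006, 0.002, -1.0]]
force: [0.0, -0.2, -0.6]
opening: 0.303
([279.0, 170.5], [0.611, 0.0453, 0.014], 8)
delta tool cm [19.61 -1.27  0.48] pos [0.4154 0.0248 0.0845] yaw 1.9 q [-12.  27. 118.  -0.  36. -14.]
rotvec tool [ 0.    -0.002 -0.002] final x-axis yaw 1.999999999999995
```

View pics/w25.png

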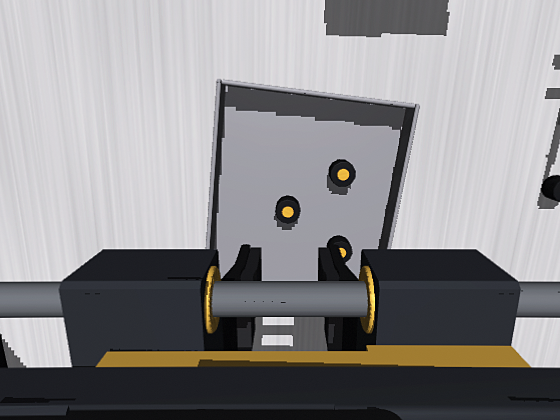

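Three in the tray (px (288,212), (343,174), (340,252)). Now the last knob.

```bash
python3 -m crank '[[[2,-0.2,0],[0,0,0]],[[3.5,-0.3,0],[0,0,0]],[[4,-0.3,0],[0,0,0]],[[4,-0.3,0],[0,0,0]],[[3.5,-0.2,0],[0,0,0]],[[2,0,0],[0,0,0]],[[0.6,0,0],[0,0,0]],[[0,0,0],[0,0,0]],[[0,0,0],[0,0,0]]]' 0.2
python3 - <<'E'
from h import *
w=cap("wrist");print(*dots(w,5,300,(.5,.65,-.1,.08)),sep="\n");go([.611,.044,-.013],2)
E
```

```text
time_s: 48.0
position: [0.6082, 0.0444, 0.0827]
tcp_rot: [[0.999, 0.033, -0.004], [0.033, -0.999, 0.0], [-0.004, -0.001, -1.0]]
force: [0.1, 0.1, 0.0]
opening: 0.402
([292.9, 211.0], [0.611, 0.045, 0.014], 109)
delta tool cm [0.3  0.05 9.6 ] pos [0.6083 0.0444 0.083 ] yaw 1.88 q [-6. 37. 90. -0. 53. -8.]
rotvec tool [-0.     0.004 -0.002] final x-axis yaw 1.9999999999999958
```

```bash
python3 -m crank '[[[0.25,0.05,1],[0,0,0]],[[0,0,2.5],[0,0,0]],[[0,0,2.5],[0,0,0]],[[0,0,2],[0,0,0]],[[0,0,1],[0,0,0]],[[0,0,0.5],[0,0,0]],[[0,0,0],[0,0,0]],[[0,0,0],[0,0,0]]]' 0.2
python3 - <<'E'
from h import *
go([.611,.0435,-.013],2)
E
python3 -m crank '[[[0,0,0],[0,0,0]],[[0,0,0],[0,0,0]],[[0,0,0],[0,0,0]],[[0,0,0],[0,0,0]],[[0,0,0],[0,0,0]],[[0,0,0],[0,0,0]],[[0,0,0],[0,0,0]]]' 1
python3 -m crank '[[[0,0,-1],[0,0,0]],[[0,0,-3],[0,0,0]],[[0,0,-3],[0,0,0]],[[0,0,-2.5],[0,0,0]],[[0,0,0],[0,0,0]]]'
python3 - <<'E'
from h import *
go([.415,.07,.08],2)
E
```

```text
time_s: 48.85
position: [0.6139, 0.0438, -0.0104]
tcp_rot: [[0.999, 0.033, 0.002], [0.033, -0.999, -0.0], [0.002, 0.0, -1.0]]
force: [0.6, -0.5, 0.3]
opening: 0.403
delta tool cm [-0.29  0.02  0.26] pos [ 0.6139  0.0438 -0.0104] yaw 1.89 q [-6. 46. 91. -0. 43. -8.]
rotvec tool [ 0.    -0.002 -0.002] final x-axis yaw 2.0000000000000018
time_s: 49.55
position: [0.6133, 0.0439, -0.0108]
tcp_rot: [[0.999, 0.033, 0.0], [0.033, -0.999, 0.0], [0.0, -0.0, -1.0]]
force: [-1.1, -0.3, 5.3]
opening: 0.01
time_s: 50.05
position: [0.6167, 0.0436, 0.088]
tcp_rot: [[0.999, 0.033, 0.009], [0.033, -0.999, -0.001], [0.009, 0.001, -1.0]]
force: [0.5, 0.5, 0.7]
opening: 0.004
delta tool cm [-20.08  -3.3    0.62] pos [0.6167 0.0436 0.088 ] yaw 1.89 q [-6. 37. 89.  0. 53. -8.]
rotvec tool [ 0.001 -0.009 -0.002] final x-axis yaw 2.0000000000000018
```

```bash
python3 -m crank '[[[0,0,0],[0,0,0]],[[0,0,0],[0,0,0]],[[0,0,0],[0,0,0]]]' 0.2
python3 - <<'E'
from h import *
w=cap("wrist","w26");print(*dots(w,5,300,(.5,.65,-.1,.08)),sep="\n");go([.611,.0435,-.013],2)
E
```

```text
time_s: 50.35
position: [0.6122, 0.044, 0.0825]
tcp_rot: [[0.999, 0.033, -0.003], [0.033, -0.999, 0.0], [-0.003, -0.0, -1.0]]
force: [-0.1, -0.0, -1.6]
opening: 0.193
([288.6, 210.2], [0.612, 0.0451, 0.014], 107)
delta tool cm [-0.11  0.04  9.55] pos [0.6123 0.0439 0.0825] yaw 1.89 q [-6. 38. 89. -0. 53. -8.]
rotvec tool [-0.     0.003 -0.002] final x-axis yaw 2.0000000000000053
```

View pics/w26.png

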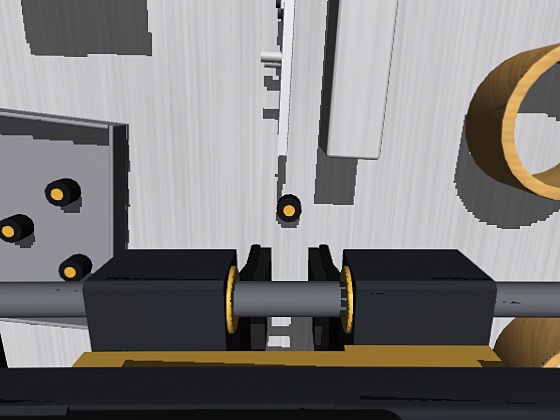

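```bash
python3 -m crank '[[[-0.05,0,1],[0,0,0]],[[0,0,2.5],[0,0,0]],[[0,0,2.5],[0,0,0]],[[0,0,2],[0,0,0]],[[0,0,1],[0,0,0]],[[0,0,0.5],[0,0,0]],[[0,0,0],[0,0,0]],[[0,0,0],[0,0,0]]]' 0.2
python3 - <<'E'
from h import *
go([.612,.0437,-.0145],2)
E
```

```text
time_s: 51.2
position: [0.6134, 0.0438, -0.0106]
tcp_rot: [[0.999, 0.033, 0.001], [0.033, -0.999, -0.0], [0.001, 0.0, -1.0]]
force: [-0.2, -0.2, -0.9]
opening: 0.397
delta tool cm [-0.14  0.    0.39] pos [ 0.6134  0.0438 -0.0106] yaw 1.89 q [-6. 46. 91. -0. 43. -8.]
rotvec tool [ 0.    -0.001 -0.002] final x-axis yaw 2.0000000000000018
```

```bash
python3 -m crank '[[[-0.1,0,0.2],[0,0,0]],[[0,0,0.15],[0,0,0]],[[0,0,0],[0,0,0]],[[0,0,0],[0,0,0]]]'
python3 -m crank '[[[0,0,0],[0,0,0]],[[0,0,0],[0,0,0]],[[0,0,0],[0,0,0]],[[0,0,0],[0,0,0]],[[0,0,0],[0,0,0]],[[0,0,0],[0,0,0]],[[0,0,0],[0,0,0]]]' 1
```

```text
time_s: 51.6
position: [0.6119, 0.0438, -0.0144]
tcp_rot: [[0.999, 0.033, 0.0], [0.033, -0.999, -0.0], [0.0, 0.0, -1.0]]
force: [0.7, 0.3, 0.2]
opening: 0.4
time_s: 52.3
position: [0.6118, 0.0438, -0.0146]
tcp_rot: [[0.999, 0.033, 0.0], [0.033, -0.999, -0.0], [0.0, 0.0, -1.0]]
force: [0.5, -0.2, 0.8]
opening: 0.175
```

```bash
python3 -m crank '[[[0,0,-1],[0,0,0]],[[0,0,-3],[0,0,0]],[[0,0,-3],[0,0,0]],[[0,0,-2.5],[0,0,0]],[[-2,-0.4,0],[0,0,0]],[[-4,-0.6,0],[0,0,0]],[[-4,-0.7,0],[0,0,0]],[[-4,-0.7,0],[0,0,0]],[[-3.5,-0.5,0],[0,0,0]],[[-2,-0.3,0],[0,0,0]],[[0,0,0],[0,0,0]],[[0,0,0],[0,0,0]]]'
python3 - <<'E'
from h import *
go([.415,.07,-.0075],2);print(read_state()["opening"])
E
```

```text
time_s: 53.5
position: [0.4174, 0.0692, 0.081]
tcp_rot: [[0.999, 0.033, 0.003], [0.033, -0.999, -0.0], [0.003, 0.0, -1.0]]
force: [0.1, 0.5, 0.1]
opening: 0.179
delta tool cm [-0.27 -0.09  8.85] pos [0.4174 0.0692 0.081 ] yaw 1.89 q [ -6.  27. 117.  -0.  36.  -8.]
rotvec tool [ 0.    -0.003 -0.002] final x-axis yaw 1.9999999999999938
0.17878617051968015
```

```bash
python3 -m crank '[[[-0.1,-0.1,1],[0,0,0]],[[0,0,3],[0,0,0]],[[0,0,2.5],[0,0,0]],[[0,0,1.6],[0,0,0]],[[0,0,0.7],[0,0,0]],[[0,0,0],[0,0,0]],[[0,0,0],[0,0,0]]]'
python3 -m crank '[[[0,0,0],[0,0,0]],[[0,0,0],[0,0,0]],[[0,0,0],[0,0,0]],[[0,0,0],[0,0,0]]]' 0.4
python3 -m crank '[[[0,0,-1],[0,0,0]],[[0,0,-3],[0,0,0]],[[0,0,-4],[0,0,0]],[[0,0,-4],[0,0,0]],[[0,0,-4],[0,0,0]],[[0,0,-3],[0,0,0]],[[0,0,0],[0,0,0]],[[0,0,0],[0,0,0]]]'
python3 - <<'E'
from h import *
w=cap("wrist","w27");go([.47,.2686,.22],2)
E
```

```text
time_s: 54.2
position: [0.4161, 0.0702, -0.0074]
tcp_rot: [[0.999, 0.033, 0.002], [0.033, -0.999, -0.0], [0.002, 0.0, -1.0]]
force: [0.1, -0.3, 0.1]
opening: 0.181
time_s: 54.6
position: [0.415, 0.0703, -0.0073]
tcp_rot: [[0.999, 0.033, 0.001], [0.033, -0.999, -0.0], [0.001, 0.0, -1.0]]
force: [-0.4, 0.0, -0.4]
opening: 0.292
time_s: 55.4
position: [0.4146, 0.0704, 0.1833]
tcp_rot: [[0.999, 0.033, 0.002], [0.033, -0.999, -0.0], [0.002, 0.0, -1.0]]
force: [-0.4, -0.4, 0.2]
opening: 0.301
delta tool cm [  6.26 -19.62  -3.78] pos [0.4138 0.0704 0.1823] yaw 1.89 q [ -6.  16. 111.  -0.  53.  -8.]
rotvec tool [-0.     0.001 -0.002] final x-axis yaw 2.0000000000000013
```

View pics/w27.png

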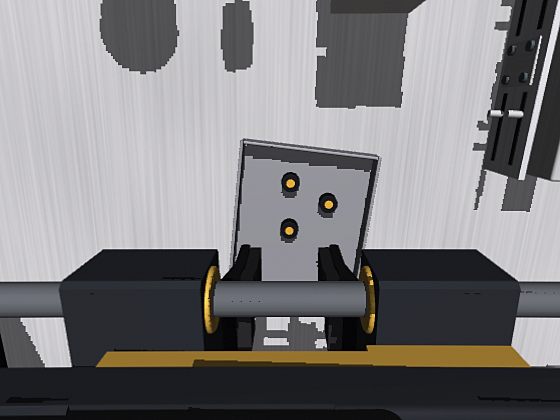

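```bash
python3 -m crank '[[[0.6,-1.5,-3],[0,0,0]],[[1.3,-3.5,-2],[0,0,0]],[[1.3,-4,-1],[0,0,0]],[[1.3,-4,0],[0,0,0]],[[1,-3.6,0],[0,0,0]],[[0.5,-2,0],[0,0,-0.1]],[[0,0,0],[0,0,-0.13]],[[0,0,0],[0,0,-0.13]],[[0,0,0],[0,0,-0.13]],[[0,0,0],[0,0,-0.13]],[[0,0,0],[0,0,-0.13]],[[0,0,0],[0,0,-0.13]]]' -1
python3 -m crank '[[[0,0,0],[0,0,-0.13]],[[0,0,0],[0,0,-0.13]],[[0,0,0],[0,0,-0.13]],[[0,0,0],[0,0,-0.13]],[[0,0,0],[0,0,-0.13]],[[0,0,0],[0,0,-0.04]],[[0,0,0],[0,0,0]],[[0,0,0],[0,0,0]]]' -1
python3 - <<'E'
from h import *
go([.469,.2687,.22],92);w=cap("wrist","w28");t=cap("top");crop(t,100,130,330,330,3,"t28");print(dots(t,1,30,(.3,.7,-.1,.12)))
E
```

```text
time_s: 56.65
position: [0.4672, 0.2577, 0.2399]
tcp_rot: [[0.607, 0.795, -0.005], [0.795, -0.607, -0.002], [-0.004, -0.003, -1.0]]
force: [-0.0, 1.2, -0.6]
opening: 0.999
time_s: 57.45
position: [0.4677, 0.2579, 0.2408]
tcp_rot: [[-0.031, 1.0, -0.003], [1.0, 0.031, -0.001], [-0.001, -0.003, -1.0]]
force: [-0.3, 0.7, -0.4]
opening: 0.997
delta tool cm [1.08 0.17 2.08] pos [0.4677 0.2579 0.2408] yaw 91.78 q [ 17.  20.  92.   0.  68. -75.]
rotvec tool [-0.003  0.001 -0.004] final x-axis yaw 92.0
[([277.0, 228.0], [0.4538, 0.0518, 0.014], 9), ([269.5, 242.2], [0.4156, 0.0723, 0.014], 10), ([287.0, 242.0], [0.4158, 0.0251, 0.014], 9)]
```

View pics/t28.png

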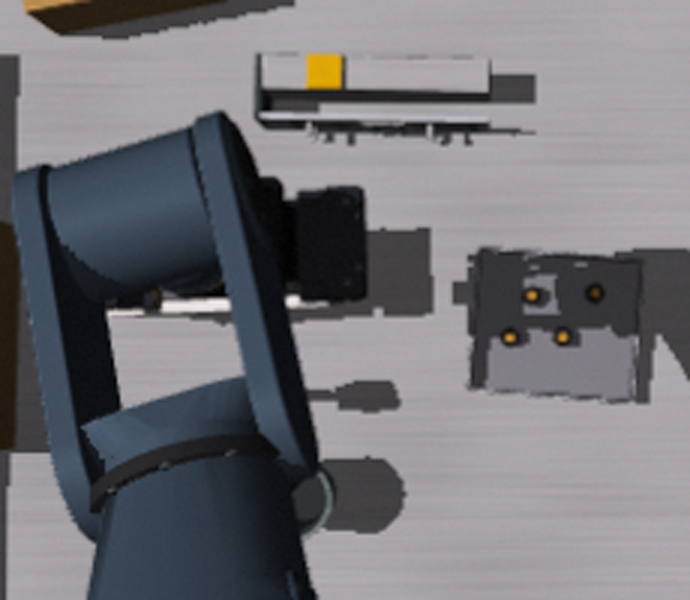

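View pics/w28.png

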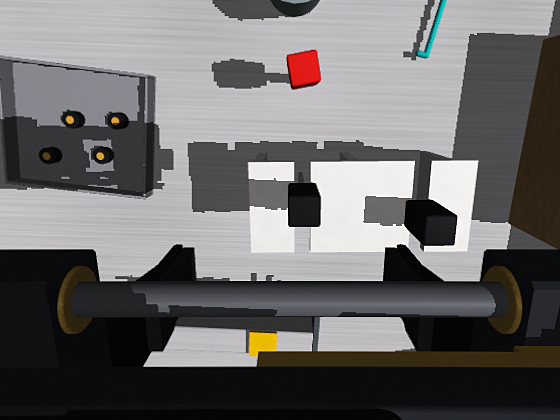

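Run:
```python
from h import *
w=cap("wrist");im=w["pixels"].copy();w["pixels"]=np.clip(im.astype(float)*3,0,255).astype(np.uint8);crop(w,230,150,490,260,3,"w28c")
```

```text
(no output)
```

View pics/w28c.png

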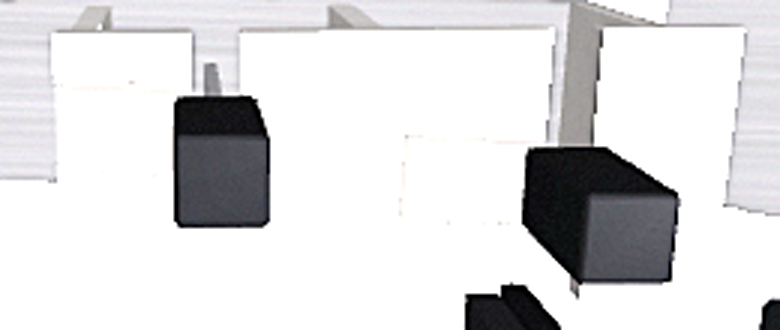

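Run:
```python
from h import *
w=cap("wrist")
W=lambda x,y:(230+x/3-.33,150+y/3-.33)
for P in([(175,137),(268,137),(269,226),(177,226)],[(588,195),(677,195),(670,281),(581,281)]):
    X=onz(w,[W(*p) for p in P],.165);print(X.round(4).tolist(),X.mean(0).round(4))
go([.4688,.2686,.16],92)
```

```text
[[0.4585, 0.2565, 0.165], [0.4578, 0.2786, 0.165], [0.48, 0.28, 0.165], [0.4807, 0.2576, 0.165]] [0.4692 0.2682 0.165 ]
[[0.4697, 0.3566, 0.165], [0.469, 0.3779, 0.165], [0.491, 0.3794, 0.165], [0.4917, 0.3576, 0.165]] [0.4803 0.3679 0.165 ]
delta tool cm [1.05 0.08 8.2 ] pos [0.4684 0.2581 0.242 ] yaw 91.82 q [ 17.  20.  92.  -0.  68. -75.]
rotvec tool [-0.001  0.    -0.003] final x-axis yaw 92.0
```

```bash
python3 -m crank '[[[1.04,0.1,2],[0,0,-0.003]],[[0,0,3],[0,0,0]],[[0,0,3],[0,0,0]],[[0,0,3],[0,0,0]],[[0,0,1.5],[0,0,0]],[[0,0,0.8],[0,0,0]],[[0,0,0],[0,0,0]],[[0,0,0],[0,0,0]]]'
python3 - <<'E'
from h import *
go([.4691,.2685,.104],92);print(read_state()["force"])
E
```

```text
time_s: 58.45
position: [0.47, 0.2689, 0.11]
tcp_rot: [[-0.035, 0.999, 0.001], [0.999, 0.035, 0.0], [0.0, 0.002, -1.0]]
force: [0.4, 0.9, -0.1]
opening: 1.003
delta tool cm [-0.04 -0.09  0.6 ] pos [0.47   0.2689 0.11  ] yaw 92.01 q [ 18.  31.  99.   0.  50. -74.]
rotvec tool [ 0.002 -0.     0.   ] final x-axis yaw 92.0
[ 0.36365689  0.85858943 -0.14838078]
```

```bash
python3 -m crank '[[[-0.03,0,0.3],[0,0,0]],[[0,0,0.2],[0,0,0]],[[0,0,0],[0,0,0]],[[0,0,0],[0,0,0]]]'
python3 -m crank '[[[0,0,0],[0,0,0]],[[0,0,0],[0,0,0]],[[0,0,0],[0,0,0]],[[0,0,0],[0,0,0]],[[0,0,0],[0,0,0]],[[0,0,0],[0,0,0]],[[0,0,0],[0,0,0]],[[0,0,0],[0,0,0]],[[0,0,0],[0,0,0]],[[0,0,0],[0,0,0]],[[0,0,0],[0,0,0]],[[0,0,0],[0,0,0]]]' 1
python3 - <<'E'
from h import *
print(read_state()["position"],read_state()["force"])
E
```

```text
time_s: 58.85
position: [0.4694, 0.2684, 0.1046]
tcp_rot: [[-0.035, 0.999, 0.0], [0.999, 0.035, 0.0], [0.0, 0.001, -1.0]]
force: [-0.2, 0.4, 1.2]
opening: 1.001
time_s: 60.05
position: [0.4693, 0.2683, 0.1043]
tcp_rot: [[-0.035, 0.999, -0.0], [0.999, 0.035, 0.0], [0.0, -0.0, -1.0]]
force: [0.4, 0.0, 0.0]
opening: 0.273
[0.46927382 0.26832838 0.10432876] [0.41470505 0.03255206 0.03892756]
```

```bash
python3 -m crank '[[[0,0,-1],[0,0,0]],[[0,0,-3],[0,0,0]],[[0,0,-4],[0,0,0]],[[0,0,-4],[0,0,0]],[[-1.5,0,-3],[0,0,0]],[[-3,0,-1],[0,0,0]],[[-4,0,0],[0,0,0]],[[-4,0,0],[0,0,0]],[[-4,0,0],[0,0,0]],[[-4,0,0],[0,0,0]],[[-4,0,0],[0,0,0]],[[-4,0,0],[0,0,0]]]'
python3 -m crank '[[[-4,0,0],[0,0,0]],[[-4,0,0],[0,0,0]],[[-4,0,0],[0,0,0]],[[-4,0,0],[0,0,0]],[[-3,0,0],[0,0,0]],[[-1.5,0,0],[0,0,0]],[[0,0,0],[0,0,0]],[[0,0,0],[0,0,0]]]'
python3 - <<'E'
from h import *
w=cap("wrist","w30");go([.47,-.24,.26],85);print(read_state()["opening"])
E
```

```text
time_s: 61.25
position: [0.4789, -0.018, 0.2651]
tcp_rot: [[-0.035, 0.999, 0.001], [0.999, 0.035, -0.0], [-0.0, 0.001, -1.0]]
force: [0.9, 0.3, -0.7]
opening: 0.273
time_s: 62.05
position: [0.486, -0.22, 0.2643]
tcp_rot: [[-0.035, 0.999, -0.001], [0.999, 0.035, 0.002], [0.002, -0.001, -1.0]]
force: [0.4, 0.2, -1.1]
opening: 0.27
delta tool cm [-1.98 -1.68  0.43] pos [ 0.4861 -0.2196  0.2643] yaw 92.07 q [ -36.   19.   90.    0.   71. -128.]
rotvec tool [-0.001 -0.002  0.123] final x-axis yaw 85.0
0.27161638938314736
```

View pics/w30.png

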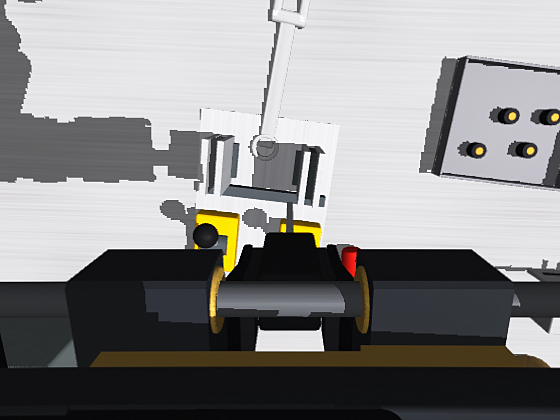

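```bash
python3 -m crank '[[[-1,-0.8,0],[0,0,0]],[[-1,-0.8,0.4],[0,0,0]],[[0,0,0],[0,0,0.06]],[[0,0,0],[0,0,0.063]],[[0,0,0],[0,0,0]],[[0,0,0],[0,0,0]]]'
python3 - <<'E'
from h import *
w=cap("wrist");print(read_state()["position"]);crop(w,180,90,380,240,4,"w31")
E
```

```text
time_s: 62.7
position: [0.4708, -0.242, 0.2602]
tcp_rot: [[0.086, 0.996, -0.0], [0.996, -0.086, 0.0], [-0.0, -0.0, -1.0]]
force: [0.7, -0.4, -0.9]
opening: 0.275
[ 0.4709032  -0.24198475  0.26030006]
```

View pics/w31.png

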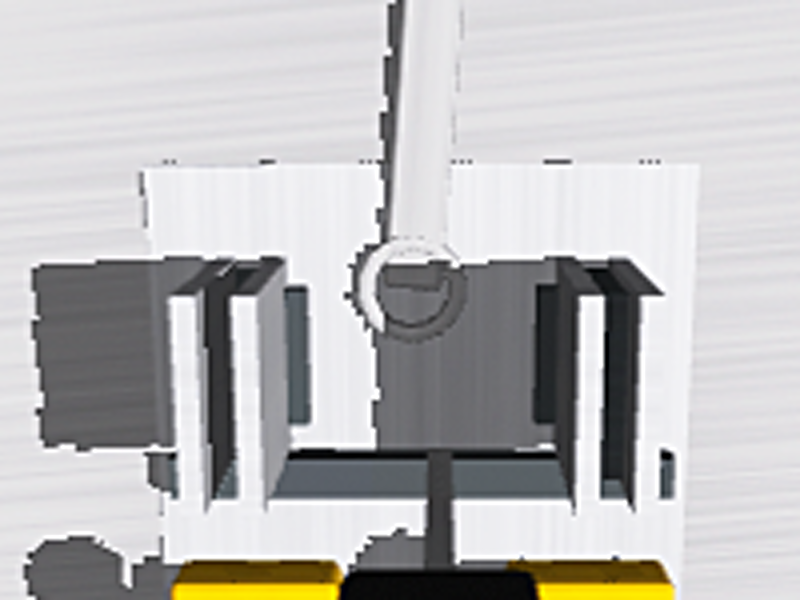

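Run:
```python
from h import *
w=cap("wrist")
g=w["pixels"][:,:,1].astype(int)
for r in(168,180,190,200,208):
    row=g[r]; print(r,"R",row[218:252].tolist()); print("   L",row[320:352].tolist())
```

```text
168 R [113, 110, 100, 107, 182, 251, 240, 238, 239, 243, 243, 152, 151, 40, 53, 56, 56, 52, 38, 130, 255, 243, 238, 239, 241, 241, 172, 152, 157, 157, 156, 156, 154, 119]
   L [57, 55, 53, 40, 120, 255, 243, 240, 240, 247, 255, 67, 27, 38, 39, 39, 39, 53, 48, 67, 190, 251, 241, 239, 239, 239, 239, 238, 240, 243, 241, 242]
180 R [102, 113, 107, 97, 136, 236, 243, 238, 237, 239, 239, 196, 153, 149, 39, 52, 53, 54, 47, 73, 190, 250, 239, 237, 238, 239, 195, 145, 153, 154, 154, 156, 157, 137]
   L [58, 54, 50, 51, 148, 255, 240, 237, 238, 248, 255, 8, 34, 38, 40, 39, 44, 54, 38, 116, 255, 242, 238, 238, 238, 238, 239, 239, 241, 242, 241, 243]
190 R [96, 109, 110, 101, 106, 178, 249, 239, 237, 238, 239, 219, 150, 151, 39, 53, 56, 56, 54, 38, 125, 255, 240, 237, 237, 240, 241, 142, 153, 155, 158, 157, 159, 152]
   L [57, 54, 48, 71, 191, 251, 240, 238, 242, 248, 129, 17, 36, 40, 38, 40, 51, 52, 51, 147, 255, 241, 238, 238, 238, 238, 238, 239, 241, 242, 242, 242]
200 R [87, 92, 100, 95, 94, 132, 235, 243, 240, 240, 242, 243, 176, 148, 37, 52, 57, 56, 52, 42, 99, 237, 248, 240, 240, 242, 243, 172, 152, 156, 157, 155, 153, 150]
   L [54, 53, 43, 96, 237, 248, 242, 241, 248, 255, 67, 27, 39, 41, 40, 42, 52, 44, 94, 237, 249, 241, 240, 241, 242, 243, 241, 242, 242, 241, 241, 238]
208 R [94, 100, 113, 108, 96, 96, 171, 247, 237, 235, 237, 237, 193, 153, 151, 40, 50, 53, 71, 96, 111, 201, 245, 236, 235, 237, 238, 195, 148, 157, 161, 154, 103, 92]
   L [70, 50, 43, 91, 227, 243, 236, 236, 243, 252, 0, 25, 34, 35, 35, 38, 55, 41, 117, 255, 241, 237, 237, 243, 249, 73, 91, 83, 135, 255, 244, 231]
```

```bash
python3 - <<'E'
from h import *
w=cap("wrist");s=read_state()
X=onz(w,[(233.0,168),(234.2,200),(335.1,168),(333.8,200),(229,168),(237,168),(330.7,168),(339.5,168)],.08);print(X.round(4))
# front/back edge rows of plates
W=lambda x,y:(180+x/4-.375,90+y/4-.375)
E=onz(w,[W(185,295),W(248,295),W(592,295),W(650,295)],.08);print("front",E.round(4))
F=onz(w,[W(192,505),W(580,505)],.08);print("back",F.round(4))
p=s["position"];R=s["tcp_rot"]
# blade lower end predicted px
for dx in(-.002,.002): print(proj(w,p+R@[dx,-.01,.0]-np.array([0,0,.0573])))
E
python3 - <<'E'
from h import *
w=cap("wrist");w["pixels"]=np.clip(w["pixels"].astype(float)*2.5,0,255).astype(np.uint8);crop(w,240,180,340,260,7,"w32")
E
```

```text
[[ 0.453  -0.2959  0.08  ]
 [ 0.4851 -0.2987  0.08  ]
 [ 0.4617 -0.1965  0.08  ]
 [ 0.4937 -0.1996  0.08  ]
 [ 0.4527 -0.2998  0.08  ]
 [ 0.4534 -0.292   0.08  ]
 [ 0.4613 -0.2008  0.08  ]
 [ 0.4621 -0.1922  0.08  ]]
front [[ 0.4479 -0.3022  0.08  ]
 [ 0.4493 -0.2869  0.08  ]
 [ 0.4565 -0.2035  0.08  ]
 [ 0.4578 -0.1894  0.08  ]]
back [[ 0.5009 -0.3074  0.08  ]
 [ 0.5094 -0.2097  0.08  ]]
[[286.8295553  201.63511227]]
[[292.83619099 201.63617867]]
```

View pics/w32.png

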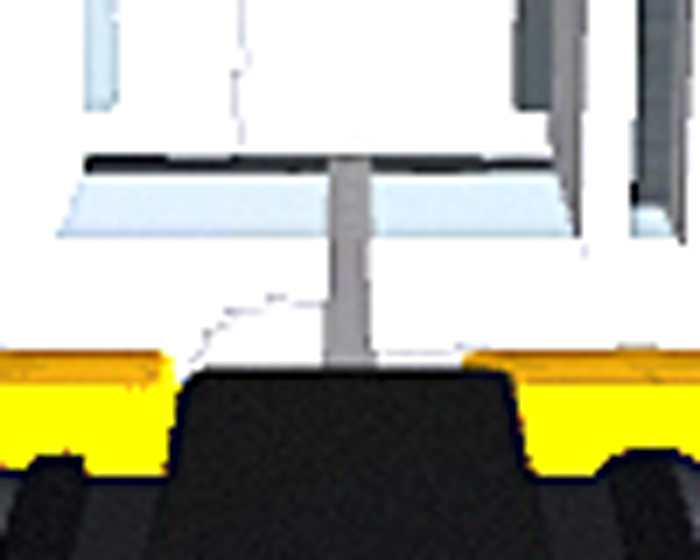

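Run:
```python
from h import *
go([.485,-.1988,.16],84.95)
```

```text
delta tool cm [ 4.42  1.   10.04] pos [ 0.4712 -0.2419  0.2604] yaw 85.01 q [ -39.   19.   91.   -0.   70. -124.]
rotvec tool [-0.     0.     0.001] final x-axis yaw 84.95
```

```bash
python3 -m crank '[[[1.5,0.4,0],[0,0,0]],[[2,0.4,2],[0,0,0]],[[0.92,0.2,3],[0,0,0]],[[0,0,2.5],[0,0,0]],[[0,0,1.5],[0,0,0]],[[0,0,0.5],[0,0,0]],[[0,0,0],[0,0,0]],[[0,0,0],[0,0,0]],[[0,0,0],[0,0,0]]]'
python3 - <<'E'
from h import *
go([.485,-.1988,.16],84.95)
w=cap("wrist");w["pixels"]=np.clip(w["pixels"].astype(float)*1.5,0,255).astype(np.uint8);crop(w,220,130,380,260,5,"w33")
E
```

```text
time_s: 63.8
position: [0.4858, -0.1992, 0.1664]
tcp_rot: [[0.088, 0.996, 0.002], [0.996, -0.088, -0.001], [-0.001, 0.002, -1.0]]
force: [-0.2, -0.4, -0.5]
opening: 0.271
delta tool cm [ 0.03 -0.09  0.64] pos [ 0.4858 -0.1992  0.1664] yaw 84.97 q [ -34.   25.   98.    0.   57. -119.]
rotvec tool [0.002 0.001 0.   ] final x-axis yaw 84.95
```

View pics/w33.png

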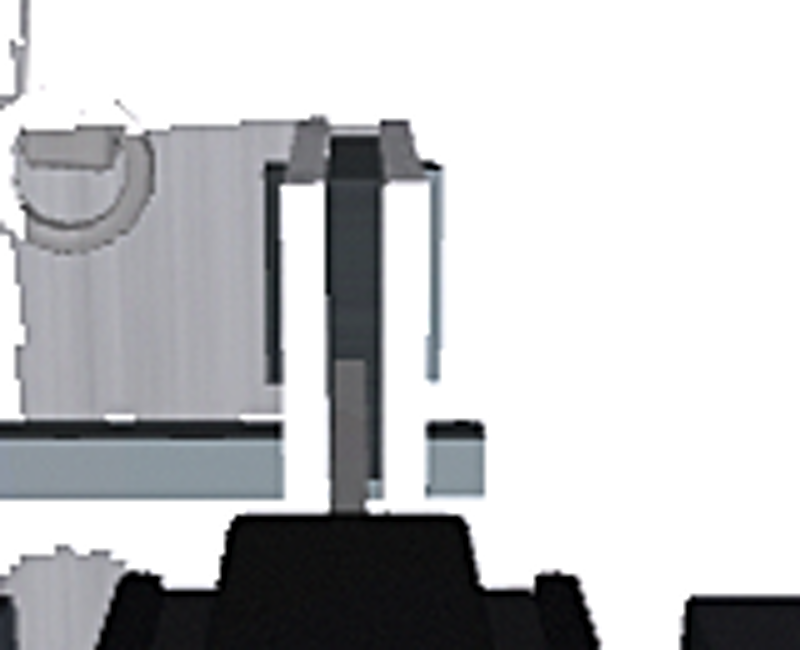

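Run:
```python
from h import *
w=cap("wrist");s=read_state();p=s["position"];R=s["tcp_rot"]
W=lambda x,y:(220+x/5-.4,130+y/5-.4)
B=onz(w,[W(335,360),W(366,360)],p[2]-.0573)
G=onz(w,[W(328,185),W(383,185),W(331,400),W(384,400)],.08)
o=lambda X:((X-p)@R*1000).round(1)
print("blade tool mm",o(B),"gap",o(G))
```

```text
blade tool mm [[-2.1 -9.8 57.3]
 [ 2.  -9.8 57.3]] gap [[ -3.3 -28.8  86.2]
 [  4.7 -28.8  86.2]
 [ -2.9   3.6  86.3]
 [  5.    3.6  86.3]]
```

```bash
python3 -m crank '[[[0.07,-0.05,0],[0,0,0]],[[0,0,1.2],[0,0,0]],[[0,0,1.2],[0,0,0]],[[0,0,0.6],[0,0,0]],[[0,0,0.6],[0,0,0]],[[0,0,0],[0,0,0]],[[0,0,0],[0,0,0]]]'
python3 - <<'E'
from h import *
w=cap("wrist");w["pixels"]=np.clip(w["pixels"].astype(float)*1.5,0,255).astype(np.uint8);crop(w,220,130,380,260,5,"w34");s=read_state();print(s["force"],s["position"][2]-.0573)
E
```

```text
time_s: 64.6
position: [0.4846, -0.198, 0.1291]
tcp_rot: [[0.088, 0.996, -0.0], [0.996, -0.088, 0.0], [0.0, -0.0, -1.0]]
force: [-0.1, 0.5, -0.5]
opening: 0.276
[-0.4347265   0.60617074 -1.34273579] 0.07211528716826104
```

View pics/w34.png

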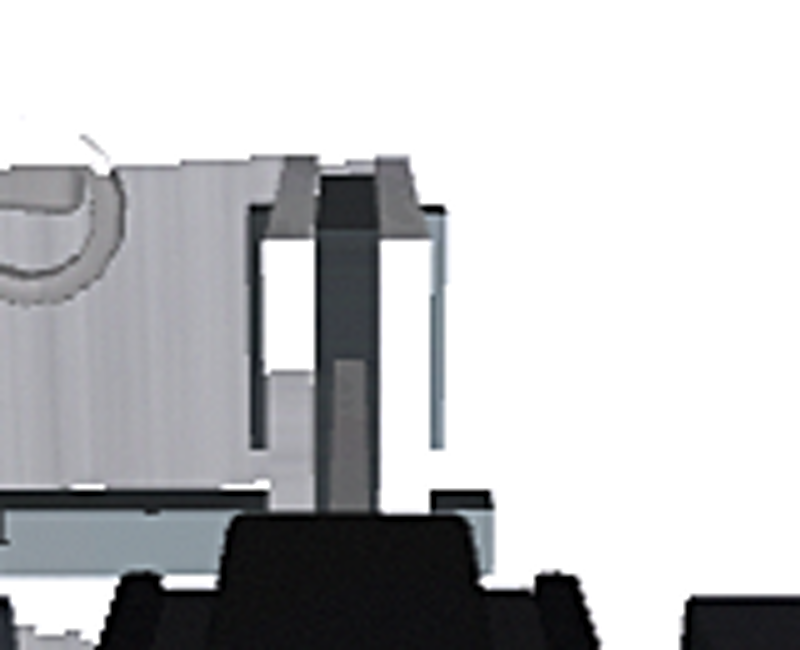

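```bash
python3 -m crank '[[[0,0,0.4],[0,0,0]],[[0,0,0.4],[0,0,0]],[[0,0,0.4],[0,0,0]],[[0,0,0.2],[0,0,0]],[[0,0,0],[0,0,0]],[[0,0,0],[0,0,0]]]'
python3 -m crank '[[[0,0,0.2],[0,0,0]],[[0,0,0.2],[0,0,0]],[[0,0,0],[0,0,0]],[[0,0,0],[0,0,0]]]'
```

```text
time_s: 65.25
position: [0.4846, -0.198, 0.1153]
tcp_rot: [[0.088, 0.996, -0.0], [0.996, -0.088, 0.0], [0.0, -0.0, -1.0]]
force: [-0.4, -0.8, -1.1]
opening: 0.274
time_s: 65.65
position: [0.485, -0.1982, 0.1123]
tcp_rot: [[0.088, 0.996, 0.001], [0.996, -0.088, -0.001], [-0.001, 0.001, -1.0]]
force: [-0.5, 1.1, 4.9]
opening: 0.275
```

```bash
python3 -m crank '[[[0,0,0.15],[0,0,0]],[[0,0,0],[0,0,0]],[[0,0,0],[0,0,0]]]'
```

```text
time_s: 65.95
position: [0.4853, -0.1983, 0.1122]
tcp_rot: [[0.088, 0.996, 0.002], [0.996, -0.088, -0.001], [-0.001, 0.002, -1.0]]
force: [-2.3, 1.7, 15.0]
opening: 0.275
```

```bash
python3 -m crank '[[[0,0,-0.5],[0,0,0]],[[0,0,-1.5],[0,0,0]],[[0,0,-2],[0,0,0]],[[0,0,-2],[0,0,0]],[[0,0,-0.5],[0,0,0]],[[0,0,0],[0,0,0]],[[0,0,0],[0,0,0]]]'
python3 - <<'E'
from h import *
go([.4762,-.2975,.17],84.95)
E
```

```text
time_s: 66.65
position: [0.484, -0.1976, 0.174]
tcp_rot: [[0.088, 0.996, -0.001], [0.996, -0.088, 0.001], [0.001, -0.001, -1.0]]
force: [-0.1, -0.1, -1.9]
opening: 0.272
delta tool cm [-10.02   0.1    0.39] pos [ 0.484  -0.1976  0.174 ] yaw 84.97 q [ -34.   24.   98.    0.   58. -119.]
rotvec tool [-0.001 -0.001  0.   ] final x-axis yaw 84.95
```

```bash
python3 -m crank '[[[-1,0,0],[0,0,0]],[[-2.5,0,0],[0,0,0]],[[-3,0,0],[0,0,0]],[[-2.5,0.1,0.2],[0,0,0]],[[-1,0,0.2],[0,0,0]],[[0,0,0],[0,0,0]],[[0,0,0],[0,0,0]],[[0,0,0],[0,0,0]]]'
python3 - <<'E'
from h import *
go([.4762,-.2975,.167],84.95)
w=cap("wrist");w["pixels"]=np.clip(w["pixels"].astype(float)*1.5,0,255).astype(np.uint8);crop(w,220,130,380,260,5,"w35")
E
```

```text
time_s: 67.45
position: [0.4766, -0.2963, 0.1706]
tcp_rot: [[0.087, 0.996, -0.001], [0.996, -0.087, 0.001], [0.001, -0.001, -1.0]]
force: [0.5, 0.3, 0.1]
opening: 0.274
delta tool cm [-0.13 -0.02  0.36] pos [ 0.4766 -0.2963  0.1706] yaw 85.02 q [ -43.   27.   93.    0.   60. -128.]
rotvec tool [-0.001 -0.001  0.001] final x-axis yaw 84.95
```

View pics/w35.png

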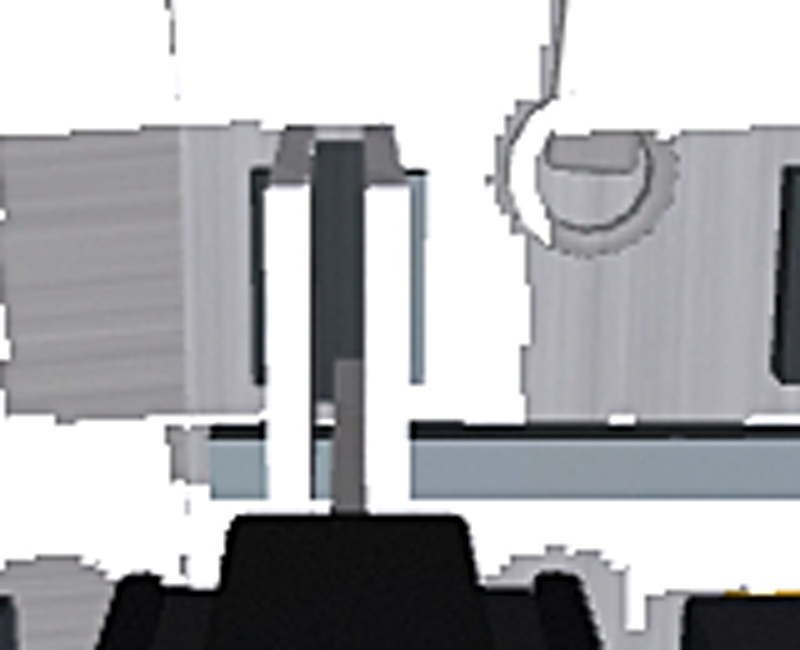

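Run:
```python
from h import *
w=cap("wrist");s=read_state();p=s["position"];R=s["tcp_rot"]
W=lambda x,y:(220+x/5-.4,130+y/5-.4)
B=onz(w,[W(335,360),W(366,360)],p[2]-.0573)
G=onz(w,[W(311,185),W(366,185),W(311,400),W(364,400)],.08)
o=lambda X:((X-p)@R*1000).round(1)
print("blade tool mm",o(B),"gap",o(G))
```

```text
blade tool mm [[ -1.9 -10.1  57.3]
 [  2.2 -10.1  57.3]] gap [[ -5.7 -28.4  90.9]
 [  2.5 -28.4  90.9]
 [ -5.8   4.5  90.9]
 [  2.2   4.5  90.9]]
```

```bash
python3 -m crank '[[[-0.16,0,0],[0,0,0]],[[0,0,1.2],[0,0,0]],[[0,0,1.2],[0,0,0]],[[0,0,0.8],[0,0,0]],[[0,0,0.8],[0,0,0]],[[0,0,0],[0,0,0]],[[0,0,0],[0,0,0]]]'
python3 - <<'E'
from h import *
w=cap("wrist");w["pixels"]=np.clip(w["pixels"].astype(float)*1.5,0,255).astype(np.uint8);crop(w,220,130,380,260,5,"w36");s=read_state();print(s["force"],s["position"][2]-.0573)
E
```

```text
time_s: 68.25
position: [0.4766, -0.2993, 0.1305]
tcp_rot: [[0.088, 0.996, -0.0], [0.996, -0.088, 0.0], [0.0, -0.001, -1.0]]
force: [0.2, -1.0, -0.2]
opening: 0.27
[ 0.56210708  0.23897533 -0.6184041 ] 0.07358692921213542
```

View pics/w36.png

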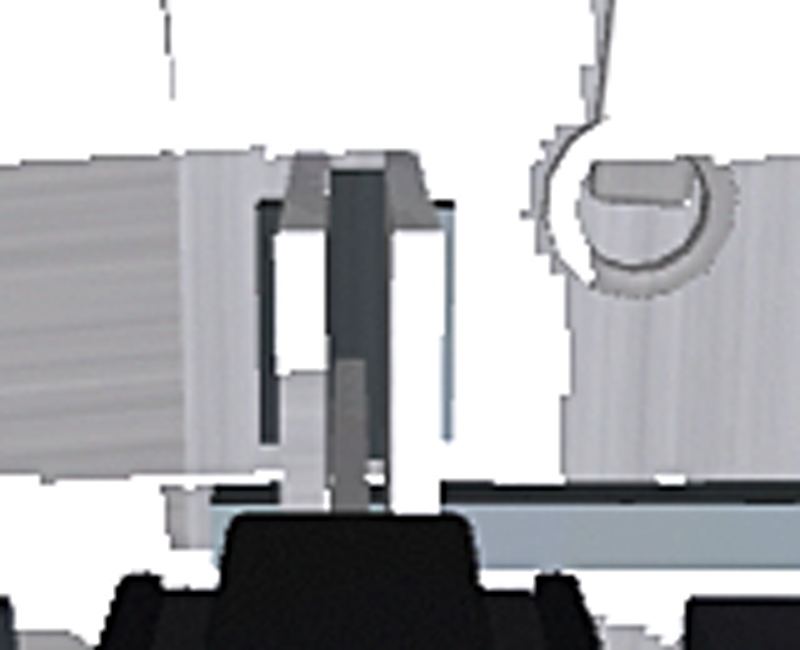

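```bash
python3 -m crank '[[[0.12,0,0],[0,0,0]],[[0,0,0],[0,0,0]],[[0,0,0.4],[0,0,0]],[[0,0,0.4],[0,0,0]],[[0,0,0.4],[0,0,0]],[[0,0,0.4],[0,0,0]],[[0,0,0],[0,0,0]],[[0,0,0],[0,0,0]]]'
python3 -m crank '[[[0,0,0.3],[0,0,0]],[[0,0,0.3],[0,0,0]],[[0,0,0],[0,0,0]],[[0,0,0],[0,0,0]]]'
python3 -m crank '[[[0,0,0.3],[0,0,0]],[[0,0,0.4],[0,0,0]],[[0,0,0.5],[0,0,0]],[[0,0,0.5],[0,0,0]],[[0,0,0],[0,0,0]],[[0,0,0],[0,0,0]]]'
```

```text
time_s: 69.1
position: [0.4767, -0.2981, 0.1146]
tcp_rot: [[0.088, 0.996, -0.0], [0.996, -0.088, 0.0], [0.0, -0.0, -1.0]]
force: [0.1, 0.5, -0.4]
opening: 0.271
time_s: 69.5
position: [0.4768, -0.2981, 0.1087]
tcp_rot: [[0.088, 0.996, -0.0], [0.996, -0.088, 0.0], [0.0, -0.0, -1.0]]
force: [-0.3, 0.1, -0.8]
opening: 0.273
time_s: 70.1
position: [0.4767, -0.298, 0.0916]
tcp_rot: [[0.088, 0.996, -0.0], [0.996, -0.088, 0.0], [0.0, -0.0, -1.0]]
force: [-0.3, 0.3, -0.7]
opening: 0.273
```

Passes 25 mm freely; go on to the handle.

```bash
python3 -m crank '[[[0,0,0.5],[0,0,0]],[[0,0,0.5],[0,0,0]],[[0,0,0.4],[0,0,0]],[[0,0,0.4],[0,0,0]],[[0,0,0],[0,0,0]],[[0,0,0],[0,0,0]]]'
python3 -m crank '[[[0,0,0.2],[0,0,0]],[[0,0,0.2],[0,0,0]],[[0,0,0],[0,0,0]],[[0,0,0],[0,0,0]]]'
```

```text
time_s: 70.7
position: [0.4768, -0.2981, 0.0737]
tcp_rot: [[0.088, 0.996, -0.0], [0.996, -0.088, 0.0], [0.0, -0.0, -1.0]]
force: [0.7, -1.2, -1.2]
opening: 0.272
time_s: 71.1
position: [0.4768, -0.2981, 0.0698]
tcp_rot: [[0.088, 0.996, -0.0], [0.996, -0.088, 0.0], [0.0, -0.0, -1.0]]
force: [0.3, -0.2, -1.5]
opening: 0.274
```

```bash
python3 -m crank '[[[0,0,0.1],[0,0,0]],[[0,0,0],[0,0,0]],[[0,0,0],[0,0,0]]]'
python3 -m crank '[[[0,0,0.1],[0,0,0]],[[0,0,0],[0,0,0]],[[0,0,0],[0,0,0]]]'
```

```text
time_s: 71.4
position: [0.477, -0.2983, 0.0693]
tcp_rot: [[0.088, 0.996, 0.0], [0.996, -0.088, -0.0], [-0.0, 0.0, -1.0]]
force: [-0.1, 1.4, 3.0]
opening: 0.273
time_s: 71.7
position: [0.477, -0.2983, 0.0693]
tcp_rot: [[0.088, 0.996, 0.001], [0.996, -0.088, -0.001], [-0.001, 0.001, -1.0]]
force: [-2.1, 2.5, 10.1]
opening: 0.274
```

```bash
python3 -m crank '[[[0,0,-0.5],[0,0,0]],[[0,0,-1.5],[0,0,0]],[[0,0,-3],[0,0,0]],[[0,0,-4],[0,0,0]],[[0,0,-4],[0,0,0]],[[0,0,-4],[0,0,0]],[[0,0,-3],[0,0,0]],[[0,0,0],[0,0,-0.06]],[[0,0,0],[0,0,-0.063]],[[0,0,0],[0,0,0]],[[0,0,0],[0,0,0]]]'
python3 - <<'E'
from h import *
go([.4693,.2684,.25],92)
w=cap("wrist","w37")
E
```

```text
time_s: 72.8
position: [0.4766, -0.2979, 0.2674]
tcp_rot: [[-0.034, 0.999, -0.001], [0.999, 0.034, 0.001], [0.001, -0.001, -1.0]]
force: [0.0, 0.2, -0.4]
opening: 0.273
delta tool cm [56.62  1.19  1.78] pos [ 0.4766 -0.2979  0.2674] yaw 91.94 q [ -43.   21.   86.    0.   73. -135.]
rotvec tool [-0.001 -0.001 -0.001] final x-axis yaw 92.0
```

View pics/w37.png

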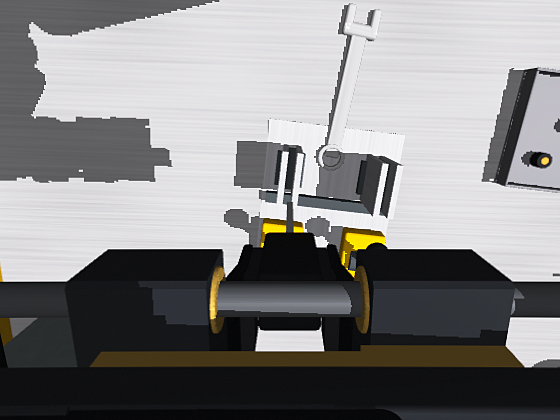

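```bash
python3 -m crank '[[[2,0,0],[0,0,0]],[[4,0.1,0],[0,0,0]],[[4.5,0.1,0],[0,0,0]],[[4.5,0.1,0],[0,0,0]],[[4.5,0.1,0],[0,0,0]],[[4.5,0.1,0],[0,0,0]],[[4.5,0.1,0],[0,0,0]],[[4.5,0.1,0],[0,0,0]],[[4.5,0.1,0],[0,0,0]],[[4.5,0.1,0],[0,0,0]],[[4.5,0.1,0],[0,0,0]],[[4.5,0.1,0],[0,0,0]]]'
python3 -m crank '[[[3,0.1,0],[0,0,0]],[[1.5,0.1,0],[0,0,0]],[[0.5,0,0],[0,0,0]],[[0,0,0],[0,0,0]],[[0,0,0],[0,0,0]]]'
python3 - <<'E'
from h import *
go([.4693,.2684,.19],92)
E
```

```text
time_s: 74.05
position: [0.4683, 0.2144, 0.2677]
tcp_rot: [[-0.035, 0.999, -0.001], [0.999, 0.035, 0.0], [0.0, -0.001, -1.0]]
force: [1.3, -0.4, -1.5]
opening: 0.272
time_s: 74.55
position: [0.47, 0.2607, 0.2677]
tcp_rot: [[-0.034, 0.999, -0.001], [0.999, 0.034, -0.001], [-0.001, -0.001, -1.0]]
force: [-0.3, 0.8, -0.5]
opening: 0.273
delta tool cm [ 0.77 -0.04  7.77] pos [0.47   0.2607 0.2677] yaw 91.94 q [ 17.  19.  90.  -0.  72. -75.]
rotvec tool [-0.001  0.001 -0.001] final x-axis yaw 92.0
```

```bash
python3 -m crank '[[[0.5,0,2],[0,0,0]],[[0.25,0,3],[0,0,0]],[[0,0,2],[0,0,0]],[[0,0,0.6],[0,0,0]],[[0,0,0],[0,0,0]],[[0,0,0],[0,0,0]],[[0,0,0],[0,0,0]]]'
python3 - <<'E'
from h import *
go([.4693,.2684,.104],92);w=cap("wrist");w["pixels"]=np.clip(w["pixels"].astype(float)*1.5,0,255).astype(np.uint8);crop(w,220,130,380,260,5,"w38")
E
```

```text
time_s: 75.25
position: [0.4709, 0.2695, 0.1932]
tcp_rot: [[-0.035, 0.999, 0.003], [0.999, 0.035, 0.001], [0.001, 0.003, -1.0]]
force: [0.0, 0.7, -0.7]
opening: 0.27
delta tool cm [-0.11 -0.19  8.92] pos [0.4709 0.2695 0.1932] yaw 91.98 q [ 18.  24.  94.  -0.  61. -74.]
rotvec tool [ 0.003 -0.001 -0.   ] final x-axis yaw 92.0
```

View pics/w38.png

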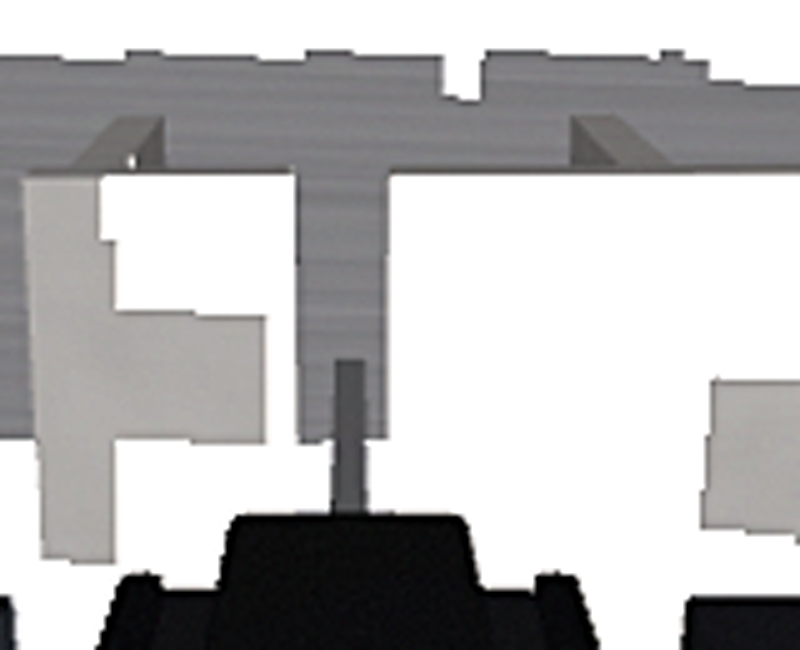

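Blade tip (350,360) over the slot (298–388): aligned well within it after a 1 mm correction.

```bash
python3 -m crank '[[[-0.1,-0.1,1],[0,0,0]],[[0,0,2],[0,0,0]],[[0,0,2],[0,0,0]],[[0,0,1.5],[0,0,0]],[[0,0,1],[0,0,0]],[[0,0,0.5],[0,0,0]],[[0,0,0.4],[0,0,0]],[[0,0,0],[0,0,0]],[[0,0,0],[0,0,0]],[[0,0,0],[0,0,0]]]'
```

```text
time_s: 76.3
position: [0.4693, 0.2686, 0.1084]
tcp_rot: [[-0.035, 0.999, 0.001], [0.999, 0.035, 0.0], [0.0, 0.001, -1.0]]
force: [0.0, -0.1, -1.2]
opening: 0.276
```

```bash
python3 -m crank '[[[0,0,0.25],[0,0,0]],[[0,0,0.15],[0,0,0]],[[0,0,0],[0,0,0]],[[0,0,0],[0,0,0]]]'
python3 -m crank '[[[0,0,0],[0,0,0]],[[0,0,0],[0,0,0]],[[0,0,0],[0,0,0]],[[0,0,0],[0,0,0]],[[0,0,0],[0,0,0]],[[0,0,0],[0,0,0]]]' -1
python3 -m crank '[[[0,0,-2],[0,0,0]],[[0,0,-4],[0,0,0]],[[0,0,-4],[0,0,0]],[[0,0,-3],[0,0,0]],[[0,0,-1],[0,0,0]],[[0,0,0],[0,0,0]],[[0,0,0],[0,0,0]]]'
python3 - <<'E'
from h import *
cap("wrist","w39");go([.46,-.3,.27],85)
E
```

```text
time_s: 76.7
position: [0.4691, 0.2685, 0.1043]
tcp_rot: [[-0.035, 0.999, 0.001], [0.999, 0.035, 0.0], [0.0, 0.001, -1.0]]
force: [-0.2, 0.2, 3.7]
opening: 0.272
time_s: 77.3
position: [0.4688, 0.2685, 0.1038]
tcp_rot: [[-0.035, 0.999, -0.0], [0.999, 0.035, -0.0], [-0.0, -0.0, -1.0]]
force: [-1.0, -0.8, 0.2]
opening: 0.734
time_s: 78.0
position: [0.4678, 0.2681, 0.2424]
tcp_rot: [[-0.035, 0.999, -0.003], [0.999, 0.035, -0.001], [-0.001, -0.003, -1.0]]
force: [0.1, 0.6, -0.7]
opening: 0.998
delta tool cm [-56.74  -2.76  -2.73] pos [0.4675 0.268  0.2419] yaw 92.02 q [ 18.  21.  91.  -0.  68. -74.]
rotvec tool [-0.004  0.001  0.122] final x-axis yaw 85.0
```

View pics/w39.png

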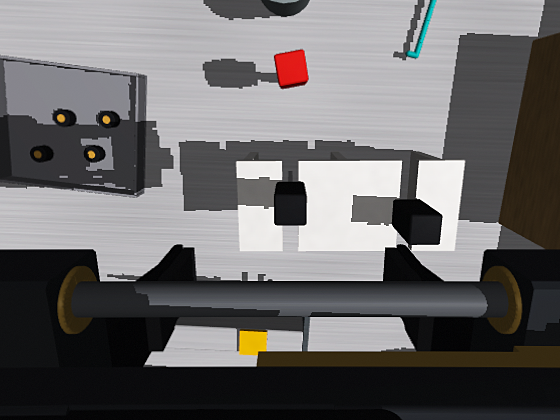

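Run:
```python
from h import *
t=cap("top");s=cap("scene");crop(t,350,150,430,250,7,"t40");crop(s,140,270,270,400,5,"s40")
```

```text
(no output)
```

View pics/t40.png

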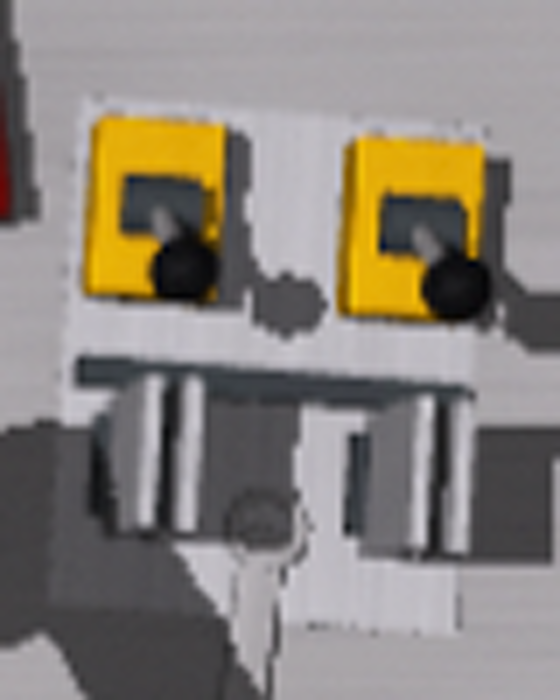

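View pics/s40.png

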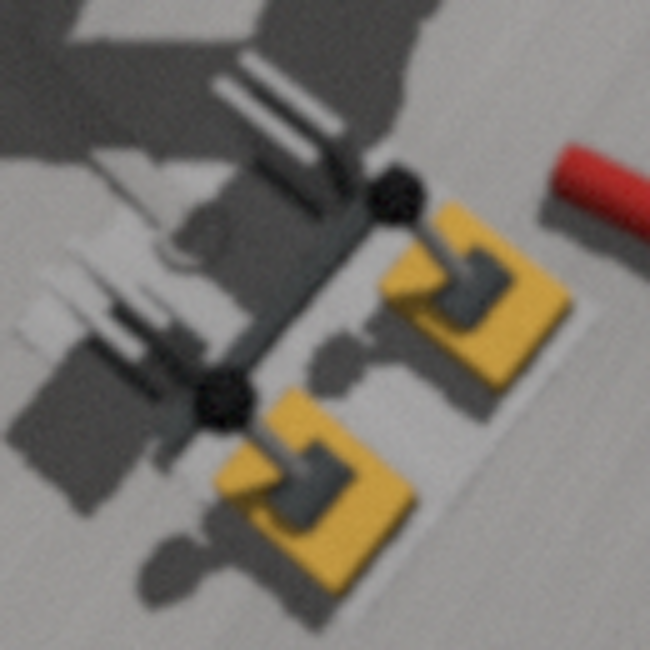

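Run:
```python
from h import *
t=cap("top");s=cap("scene")
T=lambda x,y:(350+x/7-.43,150+y/7-.43)
S=lambda x,y:(140+x/5-.4,270+y/5-.4)
print("ball L",tri(t,T(184,265),s,S(396,195)),"R",tri(t,T(457,288),s,S(223,399)))
print("pivot R",tri(t,T(425,235),s,S(300,478)),"L",tri(t,T(162,212),s,S(463,285)))
yw=np.radians(-5.05);ux=np.array([np.cos(yw),np.sin(yw),0])
print("pivot nominal R",np.array([.4768,-.2979,0])+.1*ux,"L",np.array([.485,-.1982,0])+.1*ux)
```

```text
ball L (array([ 0.55254749, -0.20304894,  0.09013028]), np.float64(0.000492655164005502)) R (array([ 0.5439679 , -0.30288848,  0.08798341]), np.float64(0.0006162704650392905))
pivot R (array([ 0.5715922 , -0.30639837,  0.03297308]), np.float64(0.00123290679310837)) L (array([ 0.58100024, -0.20715122,  0.03043425]), np.float64(0.0006188023466608291))
pivot nominal R [ 0.57641183 -0.30670251  0.        ] L [ 0.58461183 -0.20700251  0.        ]
```

```bash
python3 -m crank '[[[-2,0,-1],[0,0,0]],[[-4,0,-1],[0,0,0]],[[-4.5,0,0],[0,0,0]],[[-4.5,0,0],[0,0,0]],[[-4.5,0,0],[0,0,0]],[[-4.5,0,0],[0,0,0]],[[-4.5,0,0],[0,0,0]],[[-4.5,0,0],[0,0,0]],[[-4.5,0,0],[0,0,0]],[[-4.5,0,0],[0,0,0]],[[-4.5,0,0],[0,0,0]],[[-4.5,0,0],[0,0,0]]]' 1
python3 -m crank '[[[-3,0.3,0],[0,0,0]],[[-1.5,0.3,0],[0,0,0]],[[0,0,0],[0,0,0.06]],[[0,0,0],[0,0,0.062]],[[0,0,0],[0,0,0]],[[0,0,0],[0,0,0]]]'
python3 - <<'E'
from h import *
go([.516,-.3015,.13],84.95);print(read_state()["opening"])
E
```

```text
time_s: 79.45
position: [0.4864, -0.243, 0.2631]
tcp_rot: [[-0.035, 0.999, -0.001], [0.999, 0.035, 0.001], [0.001, -0.001, -1.0]]
force: [0.3, -0.1, 0.8]
opening: 0.031
time_s: 80.05
position: [0.4944, -0.285, 0.2635]
tcp_rot: [[0.085, 0.996, -0.001], [0.996, -0.085, 0.001], [0.001, -0.001, -1.0]]
force: [-0.3, -0.1, -0.4]
opening: 0.006
delta tool cm [-1.47  2.3  13.35] pos [ 0.4944 -0.285   0.2635] yaw 85.15 q [ -41.   22.   85.    0.   73. -126.]
rotvec tool [-0.001 -0.001  0.004] final x-axis yaw 84.95
0.005954250709764427
```

```bash
python3 -m crank '[[[-0.7,1.1,2],[0,0,0]],[[-0.75,1.2,3],[0,0,0]],[[0,0,3],[0,0,0]],[[0,0,3],[0,0,0]],[[0,0,2],[0,0,0]],[[0,0,0.5],[0,0,0]],[[0,0,0],[0,0,0]],[[0,0,0],[0,0,0]],[[0,0,0],[0,0,0]]]'
python3 - <<'E'
from h import *
go([.516,-.3015,.062],84.95);w=cap("wrist");w["pixels"]=np.clip(w["pixels"].astype(float)*1.5,0,255).astype(np.uint8);crop(w,200,130,380,300,4,"w41");t=cap("top");crop(t,340,140,440,260,5,"t41")
E
```

```text
time_s: 80.95
position: [0.517, -0.3031, 0.1304]
tcp_rot: [[0.086, 0.996, 0.002], [0.996, -0.086, -0.002], [-0.002, 0.003, -1.0]]
force: [0.3, -0.1, 0.3]
opening: 0.005
delta tool cm [ 0.16 -0.13  6.84] pos [ 0.517  -0.3031  0.1304] yaw 85.05 q [ -41.   33.   90.   -0.   57. -126.]
rotvec tool [0.003 0.002 0.002] final x-axis yaw 84.95
```

View pics/w41.png

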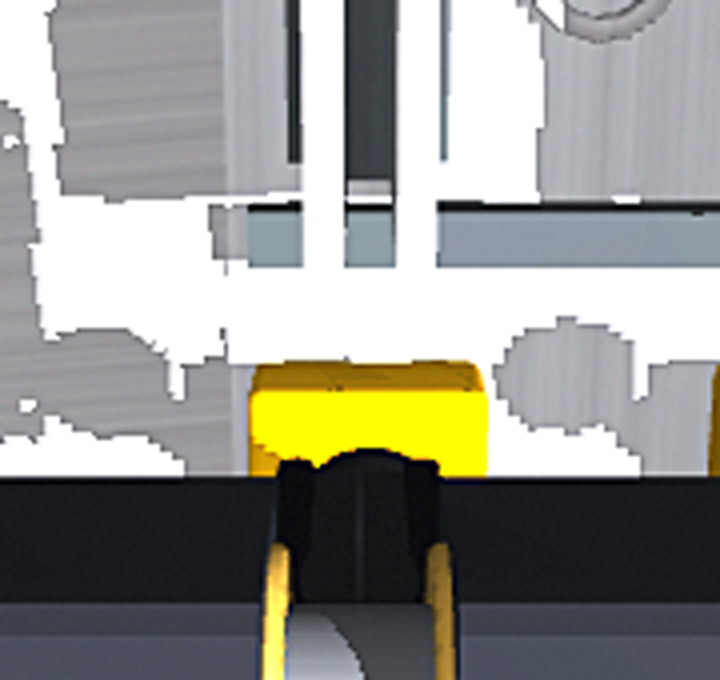

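View pics/t41.png

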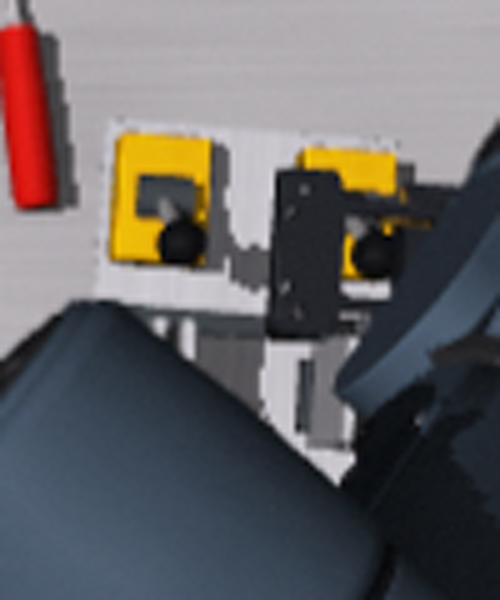

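```bash
python3 -m crank '[[[0.1,-0.12,1],[0,0,0]],[[0,0,1.5],[0,0,0]],[[0,0,1.5],[0,0,0]],[[0,0,1.2],[0,0,0]],[[0,0,0.8],[0,0,0]],[[0,0,0.3],[0,0,0]],[[0,0,0],[0,0,0]],[[0,0,0],[0,0,0]]]'
python3 - <<'E'
from h import *
go([.516,-.3015,.062],84.95);w=cap("wrist");w["pixels"]=np.clip(w["pixels"].astype(float)*2,0,255).astype(np.uint8);crop(w,200,130,380,300,4,"w42");s=cap("scene");crop(s,140,250,290,400,5,"s42")
E
```

```text
time_s: 81.85
position: [0.5153, -0.3016, 0.0663]
tcp_rot: [[0.087, 0.996, 0.001], [0.996, -0.087, -0.001], [-0.001, 0.001, -1.0]]
force: [0.0, 0.2, 0.4]
opening: 0.007
delta tool cm [0.02 0.07 0.43] pos [ 0.5153 -0.3016  0.0663] yaw 85.03 q [ -41.   38.   92.   -0.   50. -126.]
rotvec tool [0.001 0.001 0.001] final x-axis yaw 84.95
```

View pics/w42.png

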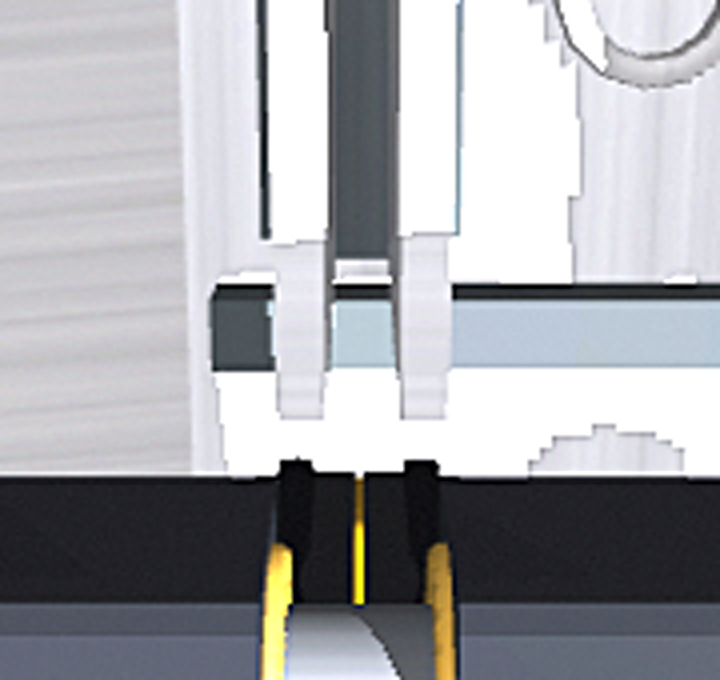

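View pics/s42.png

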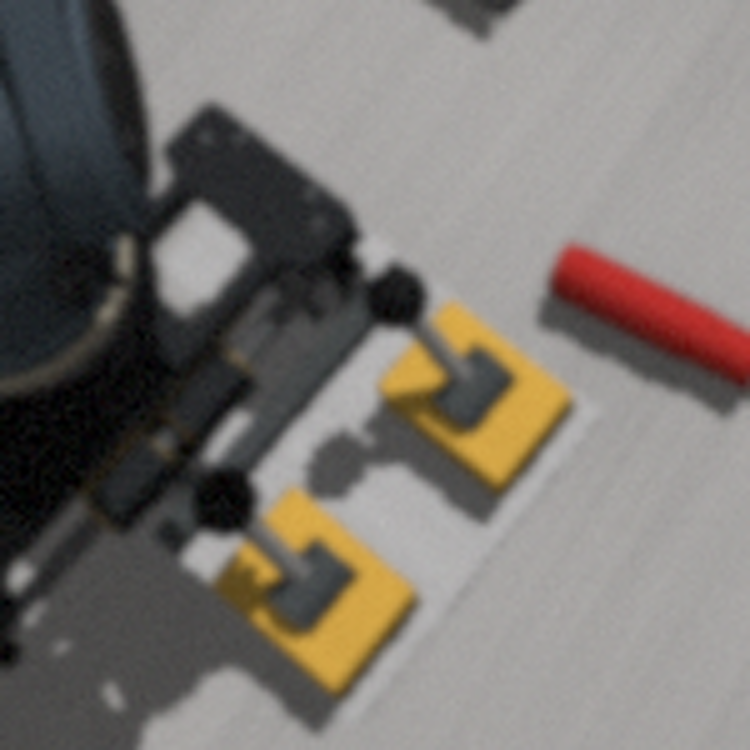

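```bash
python3 -m crank '[[[0,0.4,0.2],[0,0,0]],[[0,0.6,0.2],[0,0,0]],[[0,0.6,0],[0,0,0]],[[0,0.6,0],[0,0,0]],[[0,0.6,0],[0,0,0]],[[0,0.6,0],[0,0,0]],[[0,0.6,0],[0,0,0]],[[0,0,0],[0,0,0]]]'
python3 -m crank '[[[0,0.6,0],[0,0,0]],[[0,0.6,0],[0,0,0]],[[0,0.6,0],[0,0,0]],[[0,0.6,0],[0,0,0]],[[0,0.4,0],[0,0,0]],[[0,0,0],[0,0,0]]]'
python3 - <<'E'
from h import *
s=read_state();print(s["force"],s["position"]);s=cap("scene");crop(s,140,250,290,400,5,"s43")
E
```

```text
time_s: 82.75
position: [0.5562, -0.305, 0.0618]
tcp_rot: [[0.086, 0.996, 0.002], [0.996, -0.086, -0.001], [-0.001, 0.002, -1.0]]
force: [-1.5, -0.1, -0.4]
opening: 0.006
time_s: 83.35
position: [0.5836, -0.3074, 0.0618]
tcp_rot: [[0.086, 0.996, 0.001], [0.996, -0.086, -0.001], [-0.0, 0.001, -1.0]]
force: [0.1, 0.8, -1.0]
opening: 0.005
[ 0.07171617  0.82858604 -0.96915859] [ 0.58364529 -0.30742831  0.06180725]
```

View pics/s43.png

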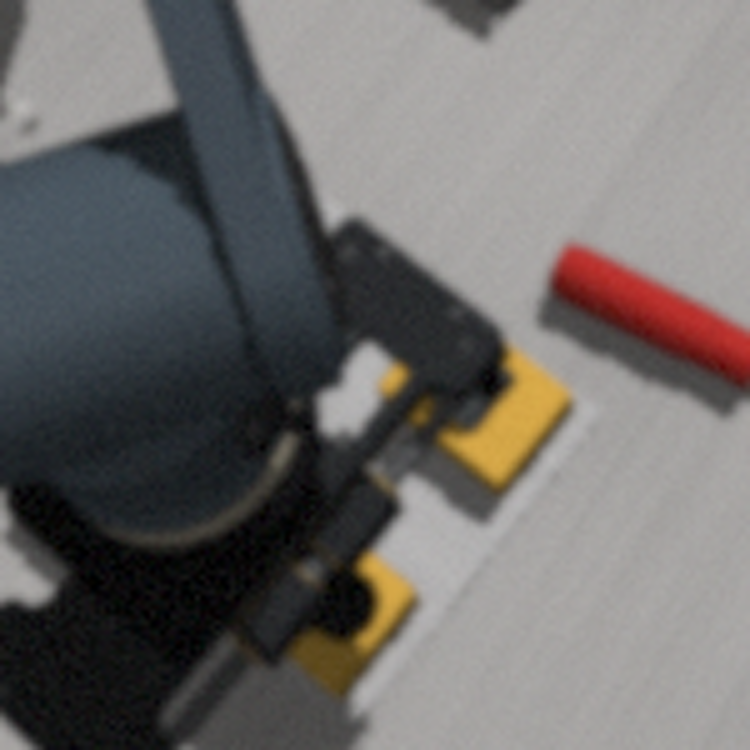

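Lever has gone past vertical; continue gently until the stop is felt.

```bash
python3 -m crank '[[[0,0.4,0],[0,0,0]],[[0,0.3,0],[0,0,0]],[[0,0,0],[0,0,0]],[[0,0,0],[0,0,0]]]'
python3 -m crank '[[[0,0.3,0],[0,0,0]],[[0,0,0],[0,0,0]],[[0,0,0],[0,0,0]]]'
python3 -m crank '[[[0,0.3,0],[0,0,0]],[[0,0,0],[0,0,0]],[[0,0,0],[0,0,0]]]'
```

```text
time_s: 83.8
position: [0.5875, -0.3075, 0.0617]
tcp_rot: [[0.086, 0.996, -0.005], [0.996, -0.086, 0.001], [0.001, -0.005, -1.0]]
force: [-5.6, 0.5, 2.0]
opening: 0.004
time_s: 84.1
position: [0.5877, -0.3075, 0.0616]
tcp_rot: [[0.086, 0.996, -0.01], [0.996, -0.086, 0.003], [0.002, -0.011, -1.0]]
force: [-11.0, -0.8, 4.8]
opening: 0.006
time_s: 84.4
position: [0.5879, -0.3074, 0.0615]
tcp_rot: [[0.085, 0.996, -0.016], [0.996, -0.085, 0.004], [0.002, -0.017, -1.0]]
force: [-15.2, -0.4, 7.8]
opening: 0.005
```

```bash
python3 -m crank '[[[0,-1,0],[0,0,0]],[[0,-2,0],[0,0,0]],[[0,0,-2],[0,0,0]],[[0,0,-4],[0,0,0]],[[0,0,-4],[0,0,0]],[[0,0,-4],[0,0,0]],[[0,-2,-4],[0,0,0]],[[4,-3,0],[0,0,0]],[[4.5,-3,0],[0,0,0]],[[4.5,-1,0],[0,0,0]],[[4.5,0,0],[0,0,0]],[[4,0,0],[0,0,0]]]'
python3 -m crank '[[[4.5,-0.5,0],[0,0,0]],[[4.5,-0.5,0],[0,0,0]],[[4.5,-0.5,0],[0,0,0]],[[3,-0.5,0],[0,0,0]],[[1,0,0],[0,0,0]],[[0,0,0],[0,0,0]],[[0,0,0],[0,0,0]]]'
python3 - <<'E'
from h import *
t=cap("top","t44");s=cap("scene","s44");crop(t,350,150,430,250,7,"t44c");crop(s,140,270,270,400,5,"s44c")
E
```

```text
time_s: 85.6
position: [0.497, -0.0855, 0.2426]
tcp_rot: [[0.087, 0.996, 0.003], [0.996, -0.087, -0.0], [0.0, 0.003, -1.0]]
force: [0.6, -0.3, -0.2]
opening: 0.003
time_s: 86.3
position: [0.4926, 0.0879, 0.242]
tcp_rot: [[0.087, 0.996, 0.001], [0.996, -0.087, -0.001], [-0.001, 0.001, -1.0]]
force: [-0.1, -0.2, 0.3]
opening: 0.006
```

View pics/t44.png

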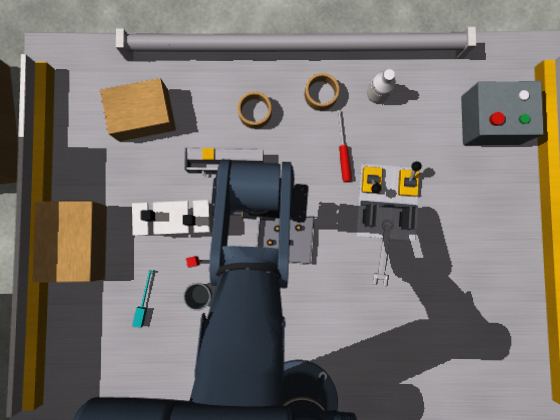

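View pics/s44.png

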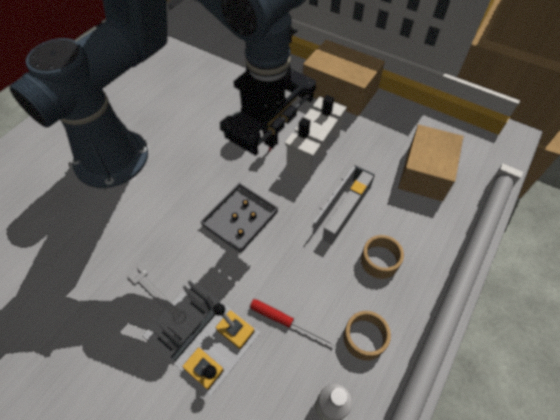

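View pics/t44c.png

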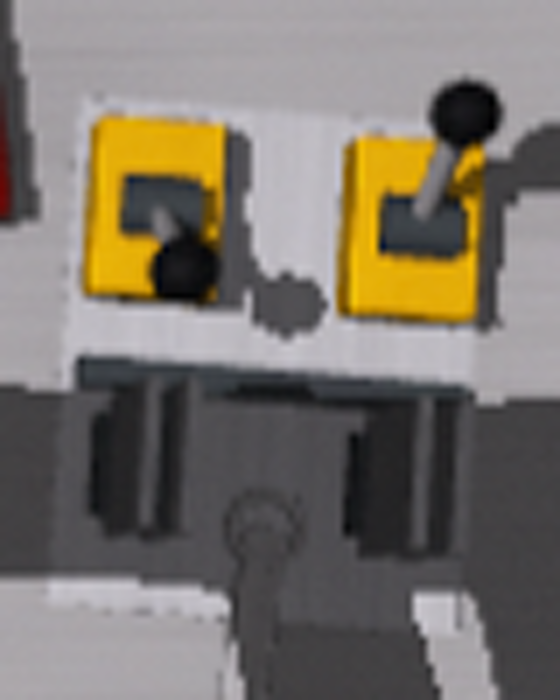

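View pics/s44c.png

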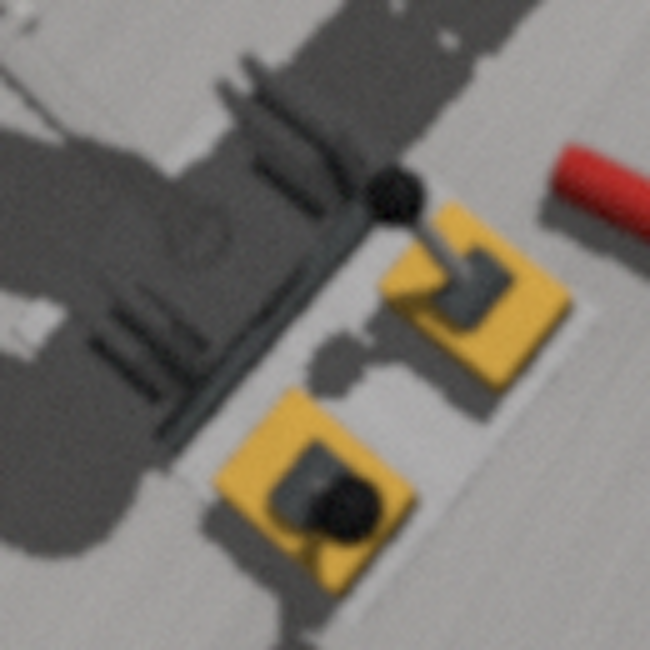

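Run:
```python
from h import *
t=cap("top");s=cap("scene")
T=lambda x,y:(350+x/7-.43,150+y/7-.43)
S=lambda x,y:(140+x/5-.4,270+y/5-.4)
print("ball R",tri(t,T(466,115),s,S(349,508)),"ball L",tri(t,T(184,265),s,S(396,195)))
print(dots(s,3,40,(.3,.7,-.1,.12)))
crop(s,190,70,400,270,3.6,"s45"); crop(t,100,130,330,280,3.4,"t45"); print(read_state()["force"])
```

```text
ball R (array([ 0.60850942, -0.30826043,  0.08671772]), np.float64(0.000926373402169172)) ball L (array([ 0.55254749, -0.20304894,  0.09013028]), np.float64(0.000492655164005502))
[([252.5, 213.5], [0.451, 0.0553, 0.014], 4), ([234.2, 214.8], [0.414, 0.0273, 0.014], 6), ([240.2, 230.8], [0.4538, -0.0024, 0.014], 6)]
[ 0.22137714 -0.34355894 -0.39635612]
```

View pics/s45.png

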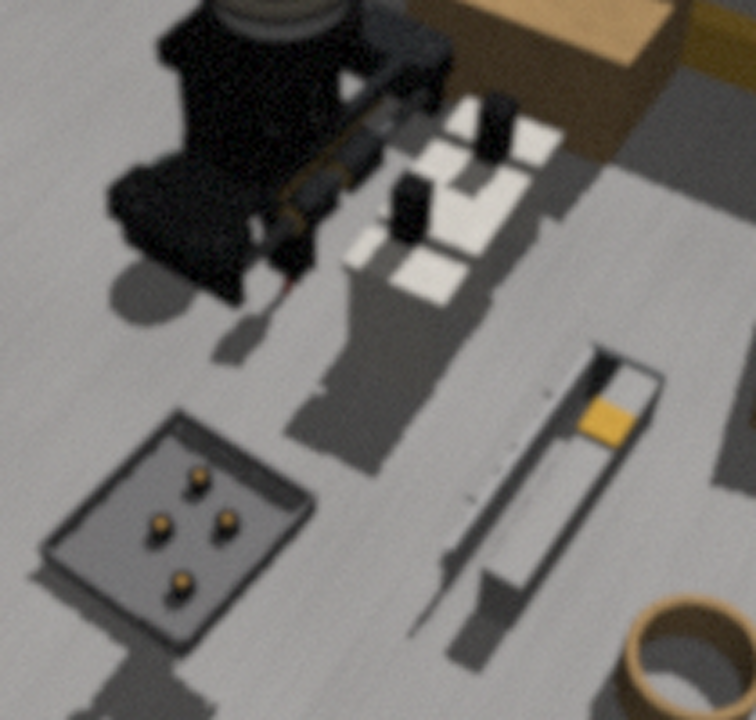

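View pics/t45.png

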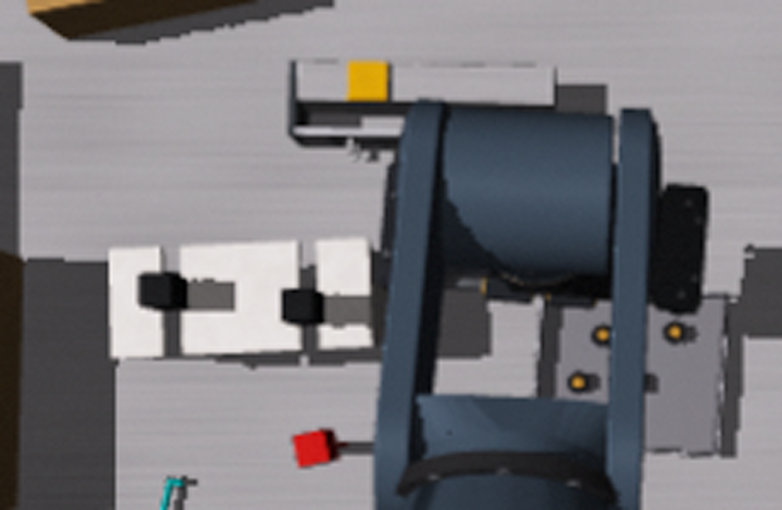

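Run:
```python
from rig import bot
print(bot.hand_in())
```

```text
the job is handed in; nothing more can be done
None
```

The job is done and handed in at about 86 s.

- **Knobs:** There were four. I raked them out of the channel with the bent rod and put all four in the grey tray. The last pictures show all four there and the visible channel empty.
- **Gaps:** In the left gap the blade stopped 25 mm down, where I pressed to about 15 N to confirm it. In the right gap it went the full 68 mm until the handle rested on the plates, with about 10 N at the end.
- **Tools:** The rod and the blade both hang upright in the rack, each in its original slot.
- **Levers:** I pushed the right lever over to its stop, at about 15 N. Its ball moved from x = 0.544 m to 0.609 m, which is about 0.96 rad. The left lever's ball measured the same before and after.
- **Left alone:** I did not touch the screwdriver, the wrench or the look-alikes. They look unmoved in the last pictures, though I did not measure them.

Two things did not go to plan:

- **Fingertip height:** The real fingertips sit about 20 mm short of the reported TCP. My first two closes on the first knob passed above it, so I lowered the grip for the rest.
- **Missed grasp:** One close on the last knob was too shallow and slipped off. I repeated it a few millimetres deeper and it held.

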